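# Slide the tall bottles into the bottle bay and lock its gate

## Robot

A 7-joint arm with a two-finger parallel gripper is mounted at the origin on a cart in front of the work surface, level with it; the furniture and walls round the work are solid. World frame = base frame: x ahead of the robot, y to its left, z up, the work surface at z = 0. Lengths are in m, angles in rad, forces in N, time in s.
With the tool pointing down it reaches from about 0.425 to 0.925 m from the base axis. Payload 6.8 kg.
Tool frame: the origin (TCP) lies midway between the tips of the shut fingers; the grasp point (between the pads) lies 19 mm behind it (grasp_offset is the x of the grasp point in the tool frame, in m); x points along the fingers, y is the direction in which the jaws open and shut, and the axes are right-handed (so a half turn about x gives the same grasp; the last joint's range is limited). The gripper opens to 85 mm and grips with 20 to 120 N. Pads are 22 mm wide; open, the fingers measure 114 mm over their backs; the gripper's body (76 mm by 85 mm) begins 54 mm behind the grasp point. The pads swing forward as they close: fully open they stand 13 mm farther back than shut.
Start: joints at [-1.221, 0.477, 0.022, 1.555, -0.011, 1.109, -0.083], TCP at [0.298, 0.606, 0.231] pointing down, gripper open.
Joint ranges: [-2.96, 2.96], [-0.34, 2.1], [-1.41, 1.46], [0.24, 2.44], [-1.37, 4.51], [0.17, 1.92], [-2.96, 2.96]. Speed limits (rad/s): [2.39, 2.39, 3.14, 3.14, 3.14, 3.14, 3.14].

## Interface

Orientations are given as a unit quaternion [x, y, z, w].
In Python, from station import * gives the robot as it stands.
- The arm moves only by the tool drive_tool, never from a script. Its argument "targets" is a list that holds one entry, the list of rows, each a list of 5 numbers: the finger opening in m, from 0 to 0.0854, then the shift along the tool's x, y, z in m, then the turn about the tool's x in rad. In form: [[[claw, x, y, z, yaw], ...]]. A call has 1 to 5 rows; each row shifts and turns the commanded pose from where the row before left it, along the tool's axes as they then stand; what a row does not reach is not made up. A row lasts 1/8 s, in which the tool goes at most 62.5 mm and 10.7 degrees, less where a joint would pass 70% of its speed; a pose out of reach is approached as far as the arm can. A call is refused whole if a number of a shift passes 0.0625 or a number of a turn 0.188, either way. A call with a gripper value outside its range is refused whole. The fingers move at their own pace and stop on an object; "newtons" is the grip in N (left out, the last holds). Time passes only in rows, so rows that do not move let the fingers close. It gives the time, the measured TCP pose, the force and the opening at its end, in the units of the state.
- sense(): the state, without advancing time (a new reading comes with each control period).
- grab_frame(name): name is "scene" or "top" or "wrist"; returns a dict with "pixels" (420x560x3 uint8, blue, green, red), "mtx" (3x3 intrinsics, pixels), "distortion" ([k1, k2, p1, p2, k3] as OpenCV has them; the pictures are not rectified), "T" (4x4, takes a point from camera to world coordinates). Camera axes: x right, y down, z forward; pixel columns grow to the right and rows downward; lengths in m; the calibration is good to about 2 mm. A picture is of the moment at which its call begins. There is no depth.
- sign_off(): hands the job in, once; it reports no verdict.
The state is a dict: "clock": time; "joints": joint angles; "qd": joint speeds; "joint_efforts": joint torques, N m; "eef_pos": TCP position; "tcp_rot": TCP orientation; "force": force on the tool from outside, world axes, zero at the start; "ft_torque": the same for the moment, N m; "width": finger opening in m.
Only numpy, scipy, OpenCV 4.12 (cv2) and the standard library are available. Lean on these libraries where they do the work, as an engineer would, in place of code of your own. Each camera call takes 0.05 s, during which the arm holds its last target.

## Task

Put the bottles away for the night in the grey bottle bay on the worktop. First pull the gate knob at its near end fully out, so that the hanging pins clear the lanes; then slide every wash bottle and tall white bottle that stands on the open worktop into the bay, at most three to a lane, pushing them low down so that none is lifted or knocked over. When they all stand upright inside, push the knob fully home so that the pins lock them in, and leave the other things on the worktop where they are.

Things in the scene. Friction and masses are not known exactly. Their poses are not given: they have to be found in the camera images.
- bay: bottle bay: fixed frame of grey sheet metal, 170 mm wide, 248 mm deep, 228 mm high, without a floor (bottles slide on the worktop). Origin: on the worktop, mid-width, right under the gate rod (the mouth line). x points into the bay, through the mouth; y along the mouth towards its end near the robot; z up. The mouth faces the robot's right front. End plates full height, 6 mm thick, from 7 mm inside the mouth line
- lane_near (a point): point on the worktop in the middle of the mouth of the bay's near lane; axes as the bay's. Two lanes side by side, 82 mm apart, 76 mm wide, parted by a guide 95 mm high that begins 7 mm inside the mouth line. Each holds up to three bottles one behind the other; the back plate's inner face is 225 mm inside the mouth line, 95 mm high. A bottle pushed in pushes those before it on
- lane_far (a point): point on the worktop in the middle of the mouth of the bay's far lane; axes as the bay's. A bottle clears the gate when its axis is at least 40 mm inside the mouth line; nearer, the pin cannot pass in front of it. With three in a lane the front one can go about 55 mm in
- gate (a joint): how far the gate is drawn out, m: 0 = fully home (a hanging pin stands in the middle of each lane's mouth), 0.041 = fully out (the pins stand in front of the guide and the end plate, the lanes are open). It slides along the bay's y axis, out towards +y. A spring ball detent holds it at both ends: about 6 N takes it over a ridge 6 mm from either end; between the ridges it slides freely (1 N)
- knob (a point): centre of the gate's knob: black, round, 30 mm across and 20 mm long, its axis along the bay's y, on the bay's near end, 212 mm above the worktop; free all round, its inner side 10 mm from the rod's bush when home. It moves with the gate. The rod runs under a narrow hood (16 mm to each side of the mouth line, 208 mm of headroom); its pins, 8 mm thick, hang down to 85 mm above the worktop
- wash_1_mid (a point): wash bottle: white squeeze bottle with a red cap and a bent red spout, round body 63 mm across, 185 mm tall with its spout, about 0.24 kg; slides (friction about 0.45) but topples if pushed high up. This point is on the axis of the round body, 75 mm above its underside; spout towards its own -y. Absent (None) in some starts
- wash_2_mid (a point): wash bottle: white squeeze bottle with a red cap and a bent red spout, round body 63 mm across, 185 mm tall with its spout, about 0.24 kg; slides (friction about 0.45) but topples if pushed high up. This point is on the axis of the round body, 75 mm above its underside; spout towards its own -y. Absent (None) in some starts
- tall_1_mid (a point): tall plain white bottle with a small white screw cap, no spout, round, 68 mm across, 188 mm tall, about 0.5 kg; slides (friction about 0.45) but topples if pushed high up. This point is on its axis, 94 mm above its underside. Absent (None) in some starts
- tall_2_mid (a point): tall plain white bottle with a small white screw cap, no spout, round, 68 mm across, 188 mm tall, about 0.5 kg; slides (friction about 0.45) but topples if pushed high up. This point is on its axis, 94 mm above its underside. Absent (None) in some starts
- tip_box: bystander: clear pipette-tip box, 76x118x71 mm, to the left; origin at the centre of its underside; leave it alone
- marker: bystander: felt marker with a black cap lying at the left near the front edge, 122 mm long, 13 mm thick; leave it alone
- tape_roll: bystander: roll of white label tape lying flat at the right towards the back, 70x80x19 mm; leave it alone

How it is judged:
By the outcome, as a careful person would: the job done as asked, in the order asked, and still so for the second after the job is handed in, with the robot touching nothing.
Of wash_1, wash_2, tall_1, tall_2 only 3 to 4 are there at a start; the rules pass over those that are not, and their reading is None.
At some moment in a run one of wash_1, wash_2 may be knocked a few centimetres aside while the robot is not near it.
Once in a run the grip may slacken for a moment while it holds something.
It also fails if it takes over 210 s, if anything falls off the work surface, if the arm or the gripper's body presses on something with over 40 N, if the wrist force passes 120 N, or if a joint passes its speed limit or range.

## Working session

There is one attempt and no reset: what is moved stays moved. The work goes in short steps, Python scripts to look and compute and a tool call to move; the robot and the scene stay as the last step left them, time stands still between calls to the robot, and variables do not carry over. Pictures are saved under pics/ and viewed, and the job is handed in when it is done.

Besides the shell and the picture viewer there is one more tool, called by a JSON object that holds its "fn" and its "kwargs", one argument or row to a line. drive_tool: Moves the arm, as the interface text tells. Its arguments: {"type":"object","properties":{"targets":{"type":"array","items":{"type":"array","items":{"type":"array","items":{"type":"number"}}}},"newtons":{"type":"number"}},"required":["targets"]}

```bash
mkdir -p pics; ls; python3 - <<'E'
from station import *
import cv2
s=sense(); print({k:(v if not hasattr(v,'round') else v) for k,v in s.items()})
for n in ["scene","top","wrist"]:
    f=grab_frame(n); cv2.imwrite(f"pics/{n}0.png",f["pixels"]); print(n,f["mtx"],f["distortion"],f["T"])
E
```

```text
pics
{'clock': 0.0, 'joints': array([-1.2211329 ,  0.47780616,  0.02233651,  1.55642401, -0.01150547,
        1.109304  , -0.08307961]), 'qd': array([-0.00093987,  0.00033024,  0.00128298,  0.00196448,  0.00073124,
        0.000708  ,  0.00017212]), 'joint_efforts': array([-1.13648020e-03, -5.96439207e+01,  1.60761941e+00, -2.81197107e+01,
        1.25017544e-02,  9.41935752e-03, -3.76544747e-06]), 'eef_pos': array([0.29806418, 0.60497927, 0.23033318]), 'tcp_rot': array([ 0.1597865 ,  0.68876997, -0.16105282,  0.68856822]), 'force': array([-0.47201584,  1.29956224, -0.44641658]), 'ft_torque': array([-0.02957238, -0.05661069, -0.00097206]), 'width': 0.08491837510643106}
scene [[411.85513133   0.         276.77846051]
 [  0.         411.85513133 213.57168828]
 [  0.           0.           1.        ]] [-0.02729604  0.          0.          0.          0.        ] [[ 8.30006180e-01 -3.53458627e-01  4.31458851e-01  7.44775178e-02]
 [-5.57753742e-01 -5.26974210e-01  6.41255757e-01 -7.51751562e-01]
 [ 7.10307686e-04 -7.72894030e-01 -6.34534722e-01  8.87983248e-01]
 [ 0.00000000e+00  0.00000000e+00  0.00000000e+00  1.00000000e+00]]
top [[395.58666312   0.         274.90119993]
 [  0.         395.58666312 213.00183459]
 [  0.           0.           1.        ]] [0.03020395 0.         0.         0.         0.        ] [[ 0.0098493  -0.98827854  0.1523434   0.38761784]
 [-0.99990411 -0.00825066  0.01112227  0.00525183]
 [-0.00973496 -0.15243834 -0.98826504  1.23928009]
 [ 0.          0.          0.          1.        ]]
wrist [[330.47200937   0.         280.15697429]
 [  0.         330.47200937 207.00819278]
 [  0.           0.           1.        ]] [-0.05991709  0.          0.          0.          0.        ] [[ 0.44133505  0.86621284  0.23430471  0.23798261]
 [ 0.89734137 -0.42562967 -0.11669556  0.63443586]
 [-0.00135616  0.26175315 -0.9651339   0.37444407]
 [ 0.          0.          0.          1.        ]]
```

View pics/scene0.png

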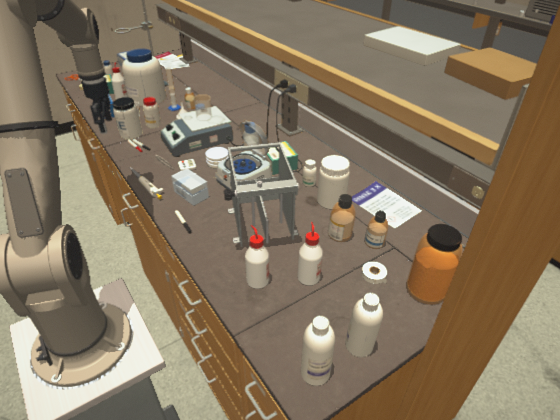

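View pics/top0.png

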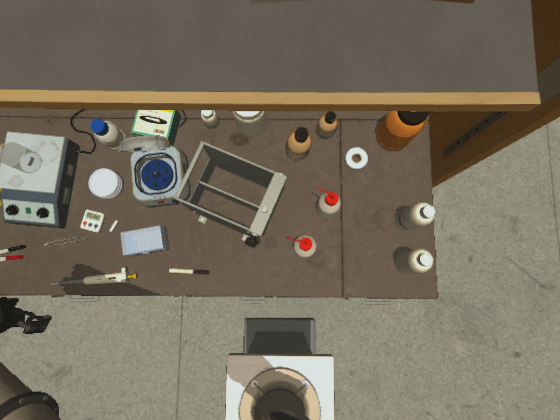

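View pics/wrist0.png

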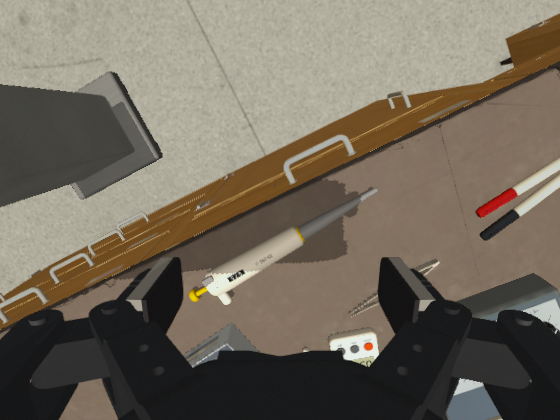

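```bash
python3 - <<'E'
import cv2
t=cv2.imread("pics/top0.png"); s=cv2.imread("pics/scene0.png")
cv2.imwrite("pics/c1.png",cv2.resize(t[130:260,160:310],None,fx=5,fy=4.6,interpolation=cv2.INTER_CUBIC))
cv2.imwrite("pics/c2.png",cv2.resize(s[140:260,215:335],None,fx=5,fy=5,interpolation=cv2.INTER_CUBIC))
cv2.imwrite("pics/c3.png",cv2.resize(s[225:395,230:400],None,fx=3.5,fy=3.5,interpolation=cv2.INTER_CUBIC))
cv2.imwrite("pics/c4.png",cv2.resize(s[0:140,60:200],None,fx=4,fy=4,interpolation=cv2.INTER_CUBIC))
E
```

```text
(no output)
```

View pics/c1.png

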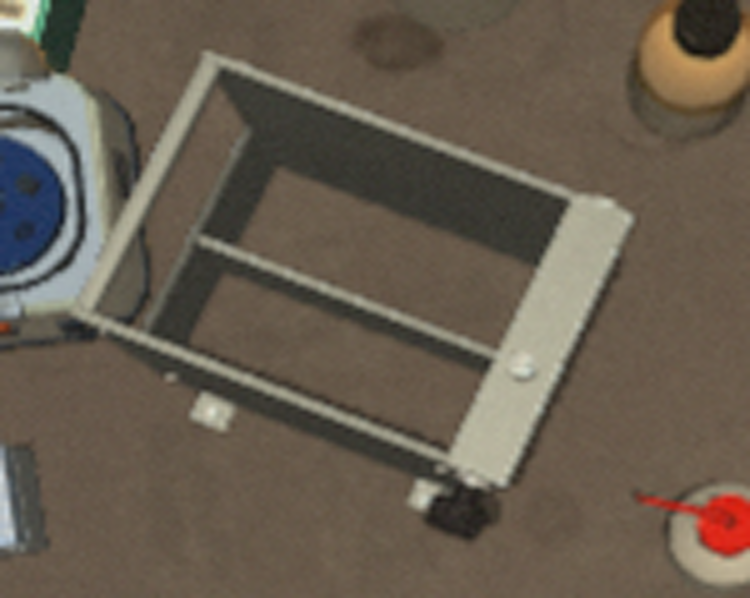

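View pics/c2.png

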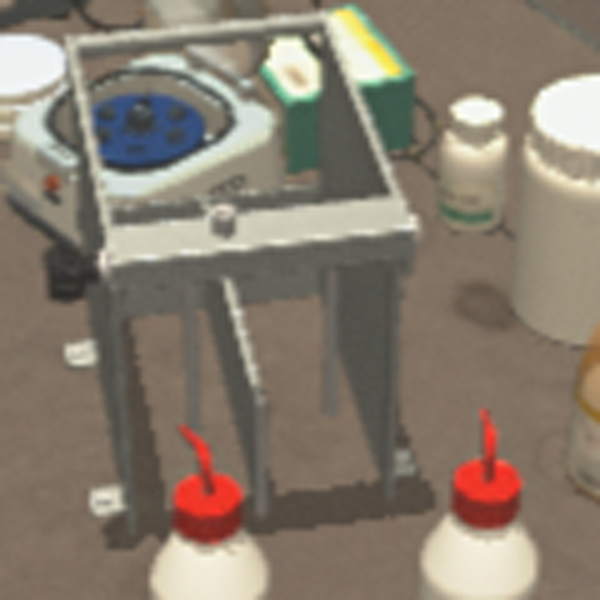

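View pics/c3.png

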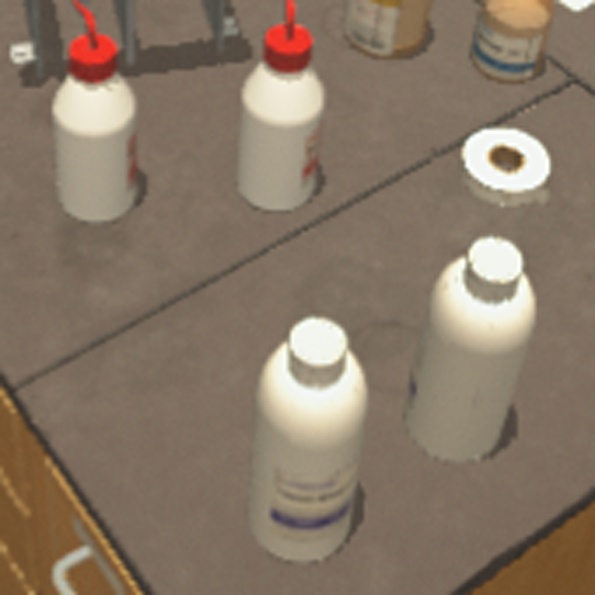

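View pics/c4.png

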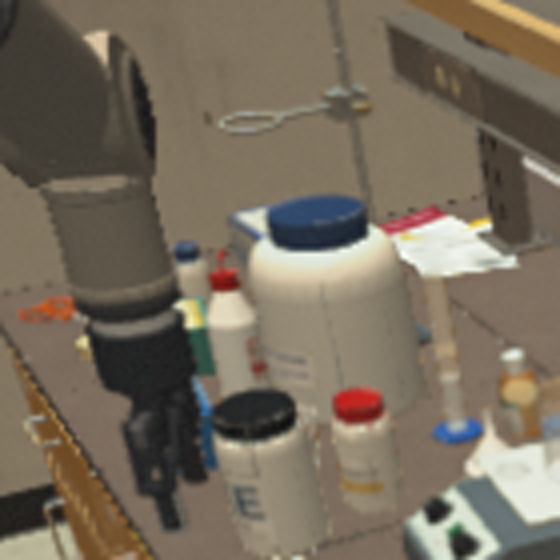

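```bash
cat > h.py <<'E'
import numpy as np, cv2
from station import *
def ray(f,px):
    u=cv2.undistortPoints(np.array([[px]],float),f["mtx"],f["distortion"])[0,0]
    d=f["T"][:3,:3]@np.array([u[0],u[1],1.]); return f["T"][:3,3],d/np.linalg.norm(d)
def onz(f,px,z):
    o,d=ray(f,px); return o+d*(z-o[2])/d[2]
def tri(f1,p1,f2,p2):
    o1,d1=ray(f1,p1);o2,d2=ray(f2,p2)
    A=np.stack([d1,-d2],1); t=np.linalg.lstsq(A,o2-o1,rcond=None)[0]
    a=o1+t[0]*d1;b=o2+t[1]*d2; return (a+b)/2,np.linalg.norm(a-b)
def proj(f,P):
    T=np.linalg.inv(f["T"]); r=cv2.Rodrigues(T[:3,:3])[0]
    return cv2.projectPoints(np.array([P],float),r,T[:3,3],f["mtx"],f["distortion"])[0][0,0]
def redblobs(im,amin=40):
    b,g,r=[im[...,i].astype(int) for i in range(3)]
    m=((r>130)&(g<70)&(b<70)).astype(np.uint8)
    m=cv2.morphologyEx(m,cv2.MORPH_OPEN,np.ones((5,5),np.uint8))
    n,l,s,c=cv2.connectedComponentsWithStats(m)
    return [(c[i].round(1),s[i][4]) for i in range(1,n) if s[i][4]>amin]
E
python3 - <<'E'
from h import *
np.set_printoptions(precision=4,suppress=True)
s=grab_frame("scene");t=grab_frame("top")
print("red s",redblobs(s["pixels"]),"\nred t",redblobs(t["pixels"]))
for n,p in dict(ho1=(632,215),ho2=(505,487),hi1=(572,195),hi2=(450,455),b1=(207,55),b2=(75,312)).items():
    print(n,onz(t,(160+p[0]/5,130+p[1]/4.6),.228))
print("knob",onz(t,(160+462/5,130+510/4.6),.212), onz(s,(215+68/5,140+270/5),.212), tri(t,(160+462/5,130+510/4.6),s,(215+68/5,140+270/5)))
print("tallA",onz(t,(427,211),.188),onz(s,(371.7,299.9),.188))
print("tallB",onz(t,(425,259),.188),onz(s,(320.9,323),.188))
print(tri(t,(427,211),s,(371.7,299.9)),tri(t,(425,259),s,(320.9,323)))
E
```

```text
red s [(array([312.4, 236.7]), np.int32(91)), (array([256.6, 239.2]), np.int32(92))] 
red t [(array([331.7, 199.3]), np.int32(78)), (array([304.7, 244. ]), np.int32(114))]
ho1 [ 0.64   -0.0126  0.228 ]
ho2 [0.4839 0.0517 0.228 ]
hi1 [0.6515 0.019  0.228 ]
hi2 [0.5016 0.0803 0.228 ]
b1 [0.7331 0.214  0.228 ]
b2 [0.5813 0.2771 0.228 ]
knob [0.4722 0.0746 0.212 ] [0.4715 0.0754 0.212 ] (array([0.4717, 0.0748, 0.2124]), np.float64(0.0009575682824768898))
tallA [ 0.5585 -0.3889  0.188 ] [ 0.5567 -0.3989  0.188 ]
tallB [ 0.431  -0.3774  0.188 ] [ 0.4297 -0.3843  0.188 ]
(array([ 0.5616, -0.3935,  0.1784]), np.float64(0.003513845916195631)) (array([ 0.4322, -0.3804,  0.1812]), np.float64(0.0020484504855580615))
```

```bash
python3 - <<'E'
from h import *
np.set_printoptions(precision=4,suppress=True)
s=grab_frame("scene");t=grab_frame("top")
print(tri(t,(304.7,244),s,(256.6,239.2)),tri(t,(331.7,199.3),s,(312.4,236.7)))
for p in [(435,200),(438,298),(437,187),(437,110),(343,298),(160,298)]: print(p,onz(t,p,0))
# base of bottles in scene
for n,p in dict(W1=(258,287),W2=(310,284),A=(361,354.5),B=(316,383)).items(): print(n,"front base",onz(s,p,0))
R=sense(); print(R["clock"])
from scipy.spatial.transform import Rotation as Ro
print(Ro.from_quat(R["tcp_rot"]).as_matrix())
E
```

```text
(array([ 0.471 , -0.0657,  0.1518]), np.float64(0.0025143414301113222)) (array([ 0.5963, -0.1412,  0.1539]), np.float64(0.003248413509966599))
(435, 200) [ 0.6244 -0.486   0.    ]
(438, 298) [ 0.3216 -0.4788  0.    ]
(437, 187) [ 0.6664 -0.4943  0.    ]
(437, 110) [ 0.9233 -0.5067  0.    ]
(343, 298) [ 0.3175 -0.1915  0.    ]
(160, 298) [0.3121 0.3688 0.    ]
W1 front base [ 0.4544 -0.0935  0.    ]
W2 front base [ 0.5817 -0.1657  0.    ]
A front base [ 0.5485 -0.4108  0.    ]
B front base [ 0.414  -0.4073  0.    ]
0.35
[[-0.0001  0.442   0.897 ]
 [-0.0003  0.897  -0.442 ]
 [-1.     -0.0004  0.    ]]
```

```bash
cat >> h.py <<'E'
from scipy.spatial.transform import Rotation as Ro
np.set_printoptions(precision=4,suppress=True)
BO=np.array([.569,.033]); BX=np.array([.3805,.9248]); BX/=np.linalg.norm(BX); BY=np.array([-BX[1],BX[0]])
def W(bx,by): return BO+bx*BX+by*BY
def B(p): d=np.array(p[:2])-BO; return np.array([d@BX,d@BY])
def yaw(): 
    R=Ro.from_quat(sense()["tcp_rot"]).as_matrix(); return np.degrees(np.arctan2(R[1,1],R[0,1]))
def go(p,yawdeg=None):
    """total tool-frame shift (after turn) to p; turn first"""
    s=sense(); R=Ro.from_quat(s["tcp_rot"]).as_matrix(); y0=yaw()
    turn=0 if yawdeg is None else -np.radians(yawdeg-y0)
    R2=R@Ro.from_rotvec([turn,0,0]).as_matrix()
    d=R2.T@(np.array(p)-s["eef_pos"]); 
    print("t",round(s["clock"],2),"at",s["eef_pos"],"yaw",round(y0,1),"bay",B(s["eef_pos"])," -> turn",round(turn,3),"shift",d)
BAYYAW=np.degrees(np.arctan2(BX[1],BX[0]))
E
python3 - <<'E'
from h import *
print(BAYYAW); go([.4717,.075,.33],BAYYAW)
E
```

```text
67.63575871353649
t 0.35 at [0.2983 0.6054 0.2311] yaw 63.8 bay [0.4263 0.4681]  -> turn -0.067 shift [-0.0988 -0.4246  0.3622]
```

{"fn": "drive_tool", "kwargs": {
  "targets": [
    [[0.085,-0.05,0,0,-0.067],[0.085,-0.05,-0.035,0.03,0],[0.085,0,-0.0354,0.0302,0],[0.085,0,-0.0354,0.0302,0],[0.085,0,-0.0354,0.0302,0]]
  ],
  "newtons": 60
}}

```text
clock: 0.98
eef_pos: [0.3553, 0.431, 0.3275]
tcp_rot: [0.137, 0.694, -0.137, 0.694]
force: [0.8, 0.3, 0.7]
width: 0.0851
```

{"fn": "drive_tool", "kwargs": {
  "targets": [
    [[0.085,0,-0.0354,0.0302,0],[0.085,0,-0.0354,0.0302,0],[0.085,0,-0.0354,0.0302,0],[0.085,0,-0.0354,0.0302,0],[0.085,0,-0.0354,0.0302,0]]
  ]
}}

```text
clock: 1.6
eef_pos: [0.4274, 0.2098, 0.3275]
tcp_rot: [0.138, 0.694, -0.137, 0.694]
force: [0.7, -0.5, 0.7]
width: 0.0852
```

{"fn": "drive_tool", "kwargs": {
  "targets": [
    [[0.085,0,-0.0354,0.0302,0],[0.085,0,-0.0354,0.0302,0],[0.085,0,-0.0354,0.0302,0],[0.085,0,0,0,0]]
  ]
}}

```text
clock: 2.1
eef_pos: [0.4711, 0.0747, 0.3276]
tcp_rot: [0.14, 0.693, -0.14, 0.693]
force: [0.0, 0.4, 1.0]
width: 0.0848
```

```bash
python3 - <<'E'
from h import *
go([.4717,.075,.194],BAYYAW)
f=grab_frame("wrist"); cv2.imwrite("pics/w1.png",f["pixels"])
s=grab_frame("scene"); cv2.imwrite("pics/s1.png",cv2.resize(s["pixels"][60:260,120:340],None,fx=3,fy=3))
E
```

```text
t 2.1 at [0.4711 0.0747 0.3276] yaw 67.2 bay [0.0013 0.1064]  -> turn -0.008 shift [0.1336 0.0005 0.0003]
```

View pics/w1.png

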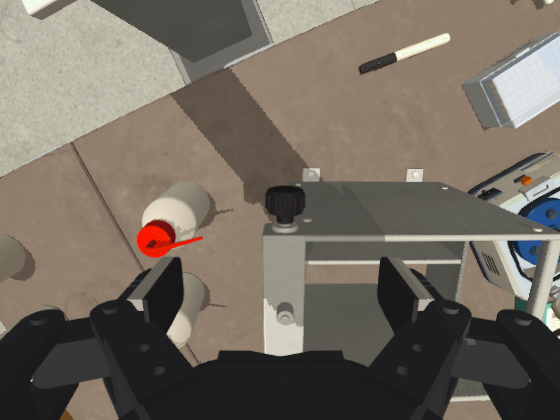

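View pics/s1.png

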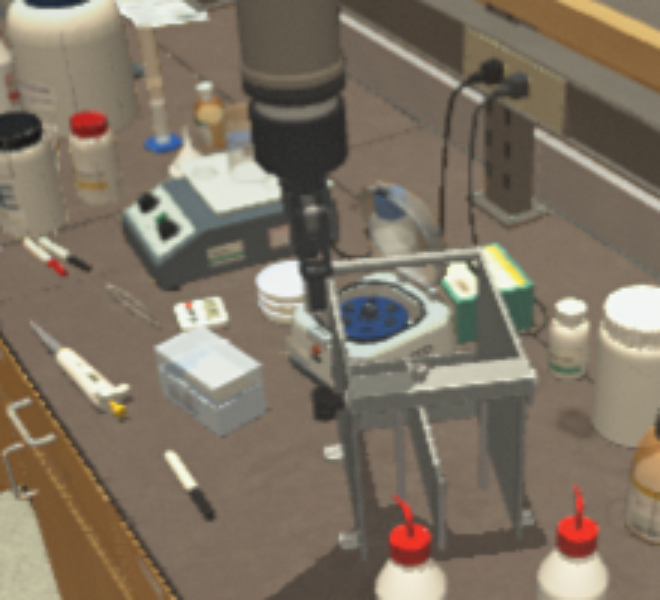

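```bash
python3 - <<'E'
from h import *
f=grab_frame("wrist")
k=onz(f,(285,200),.217); print(k,B(k))
for p in [(264,237),(304,237),(541,237),(264,385)]: print(p,B(onz(f,p,.228)))
E
```

```text
[0.4682 0.0836 0.217 ] [0.0084 0.1124]
(264, 237) [-0.0081  0.0854]
(304, 237) [0.0232 0.0853]
(541, 237) [0.2177 0.0841]
(264, 385) [-0.0103 -0.0586]
```

{"fn": "drive_tool", "kwargs": {
  "targets": [
    [[0.085,0.04,0.003,-0.003,-0.008],[0.085,0.04,0,0,0],[0.085,0.035,0,0,0],[0.085,0.018,0,0,0],[0.085,0,0,0,0]]
  ]
}}

```text
clock: 2.88
eef_pos: [0.4675, 0.0837, 0.1931]
tcp_rot: [0.133, 0.695, -0.134, 0.693]
force: [-0.1, -0.2, 0.6]
width: 0.0845
```

{"fn": "drive_tool", "kwargs": {
  "targets": [
    [[0.02,0,0,0,0],[0.02,0,0,0,0],[0.02,0,0,0,0],[0.02,0,0,0,0],[0.02,0,0,0,0]]
  ]
}}

```text
clock: 3.5
eef_pos: [0.4681, 0.0801, 0.1952]
tcp_rot: [0.134, 0.694, -0.136, 0.694]
force: [-6.2, -7.7, 12.8]
width: 0.0286
```

```bash
python3 - <<'E'
from h import *
s=sense();print(s["eef_pos"],s["force"],s["width"],B(s["eef_pos"]),yaw())
f=grab_frame("wrist"); cv2.imwrite("pics/w2.png",f["pixels"])
E
```

```text
[0.4681 0.0801 0.1952] [-6.1802 -7.7348 12.7556] 0.02863400020836641 [0.0052 0.1113] 67.95057285902753
```

View pics/w2.png

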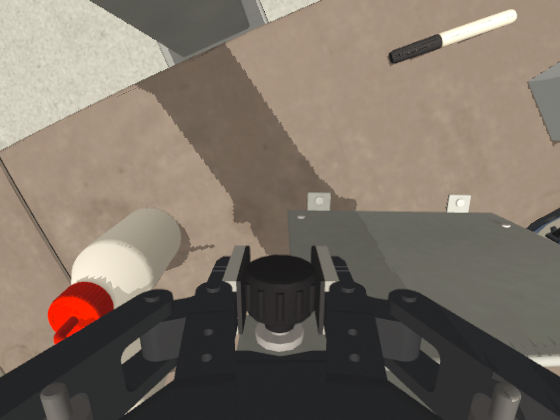

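{"fn": "drive_tool", "kwargs": {
  "targets": [
    [[0.02,0,0,-0.008,0],[0.02,0,0,-0.012,0],[0.02,0,0,-0.012,0],[0.02,0,0,-0.011,0],[0.02,0,0,0,0]]
  ]
}}

```text
clock: 4.18
eef_pos: [0.4302, 0.096, 0.1952]
tcp_rot: [0.135, 0.693, -0.136, 0.695]
force: [2.7, -9.6, 3.6]
width: 0.0277
```

```bash
sed -i 's/BO=np.array(\[.569,.033\])/BO=np.array([.571,.0376])/' h.py; python3 - <<'E'
from h import *
s=sense();print(s["eef_pos"],s["force"],s["width"],B(s["eef_pos"]),yaw())
f=grab_frame("wrist"); cv2.imwrite("pics/w3.png",f["pixels"])
E
```

```text
[0.4302 0.096  0.1952] [ 2.7284 -9.6251  3.6254] 0.027710068281243647 [0.0005 0.1524] 67.95297653689833
```

View pics/w3.png

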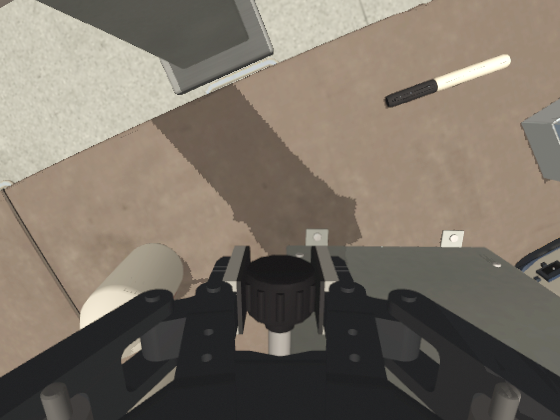

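{"fn": "drive_tool", "kwargs": {
  "targets": [
    [[0.02,0,0,-0.006,0],[0.02,0,0,0,0]]
  ]
}}

```text
clock: 4.47
eef_pos: [0.4301, 0.0961, 0.1954]
tcp_rot: [0.136, 0.689, -0.136, 0.699]
force: [25.0, -15.6, -16.1]
width: 0.0279
```

```bash
python3 - <<'E'
from h import *
s=sense();print(s["eef_pos"],s["force"],s["width"],B(s["eef_pos"]),yaw(), s["force"][:2]@BY)
f=grab_frame("wrist"); cv2.imwrite("pics/w4.png",f["pixels"])
E
```

```text
[0.4301 0.0961 0.1954] [ 24.9678 -15.6138 -16.1092] 0.02786953980235402 [0.0005 0.1526] 67.83056257808381 -29.030774485339364
```

View pics/w4.png

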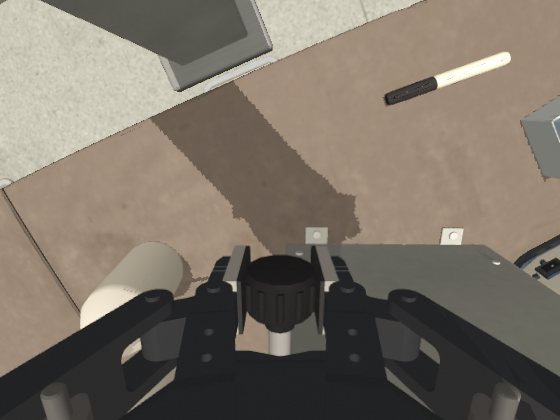

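{"fn": "drive_tool", "kwargs": {
  "targets": [
    [[0.02,0,0,0.006,0],[0.085,0,0,0,0],[0.085,0,0,0,0],[0.085,-0.02,0,0,0],[0.085,-0.06,0,0,0]]
  ]
}}

```text
clock: 5.15
eef_pos: [0.4267, 0.0986, 0.273]
tcp_rot: [0.133, 0.696, -0.135, 0.693]
force: [1.8, 1.1, 0.7]
width: 0.085
```

{"fn": "drive_tool", "kwargs": {
  "targets": [
    [[0.085,-0.06,0,0,0],[0.085,0,0,0,0]]
  ]
}}

```text
clock: 5.4
eef_pos: [0.4311, 0.1, 0.3389]
tcp_rot: [0.136, 0.692, -0.132, 0.697]
force: [-0.7, -0.2, -0.9]
width: 0.0854
```

```bash
python3 - <<'E'
from h import *
s=grab_frame("scene");t=grab_frame("top")
cv2.imwrite("pics/s5.png",cv2.resize(s["pixels"][120:390,180:430],None,fx=2.2,fy=2.2)); cv2.imwrite("pics/t5.png",t["pixels"])
print(redblobs(s["pixels"]),redblobs(t["pixels"]))
print(sense()["eef_pos"])
E
```

```text
[(array([312.4, 236.5]), np.int32(87)), (array([255.8, 239.2]), np.int32(92))] [(array([331.7, 199.3]), np.int32(78)), (array([305. , 243.6]), np.int32(117))]
[0.4287 0.0992 0.3346]
```

View pics/s5.png

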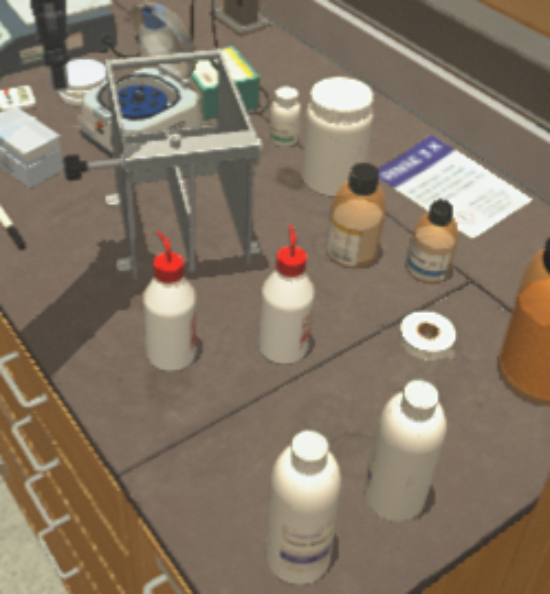

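View pics/t5.png

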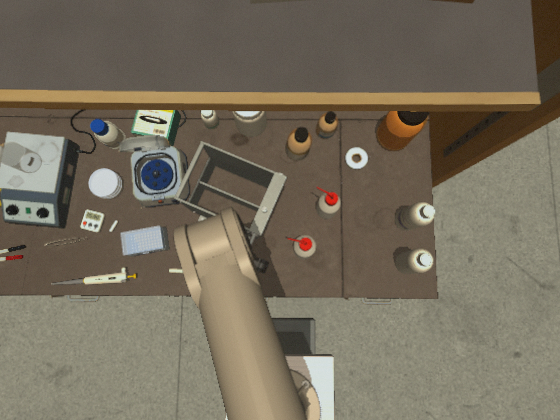

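```bash
python3 - <<'E'
from h import *
for n,p in dict(W1=(.471,-.0657),W2=(.597,-.141),A=(.562,-.389),Bt=(.432,-.379)).items(): print(n,B(p))
p=W(-.232,.069); print(p,np.hypot(*p)); go([*p,.30],58.3)
E
```

```text
W1 [-0.1336  0.0532]
W2 [-0.1553 -0.092 ]
A [-0.3979 -0.154 ]
Bt [-0.4382 -0.03  ]
[ 0.4189 -0.1507] 0.44519591158715327
t 5.5 at [0.4287 0.0992 0.3346] yaw 68.1 bay [0.0028 0.155 ]  -> turn 0.171 shift [ 0.0343 -0.2178  0.1229]
```

{"fn": "drive_tool", "kwargs": {
  "targets": [
    [[0.085,0,0,0,0.171],[0.085,0.0,-0.0435,0.0245,0],[0.085,0.0,-0.0435,0.0245,0],[0.085,0,-0.0435,0.0245,0],[0.085,0,-0.0435,0.0245,0]]
  ]
}}

```text
clock: 6.12
eef_pos: [0.4194, -0.102, 0.3327]
tcp_rot: [0.193, 0.681, -0.193, 0.679]
force: [1.2, 0.3, -0.4]
width: 0.0851
```

{"fn": "drive_tool", "kwargs": {
  "targets": [
    [[0.085,0.034,-0.0435,0.0245,0],[0.085,0.06,0,0,0],[0.085,0.06,0,0,0],[0.085,0.06,0,0,0],[0.085,0.0,0,0,0]]
  ]
}}

```text
clock: 6.75
eef_pos: [0.4137, -0.15, 0.116]
tcp_rot: [0.192, 0.684, -0.195, 0.676]
force: [-1.2, -0.5, 1.4]
width: 0.0852
```

```bash
python3 - <<'E'
from h import *
s=sense();print(s["eef_pos"],B(s["eef_pos"]),yaw())
f=grab_frame("scene"); cv2.imwrite("pics/s6.png",cv2.resize(f["pixels"][120:320,120:340],None,fx=3,fy=3))
f=grab_frame("wrist"); cv2.imwrite("pics/w6.png",f["pixels"])
E
```

```text
[ 0.4137 -0.15    0.116 ] [-0.2334  0.0741] 58.22519998995879
```

View pics/s6.png

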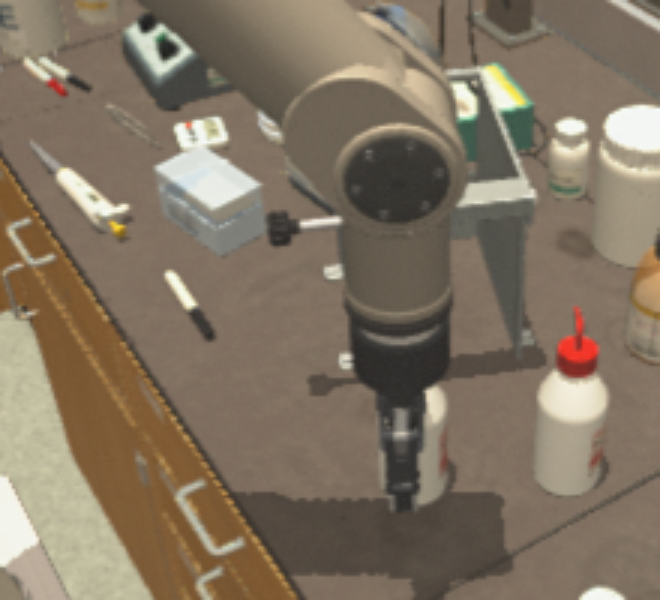

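View pics/w6.png

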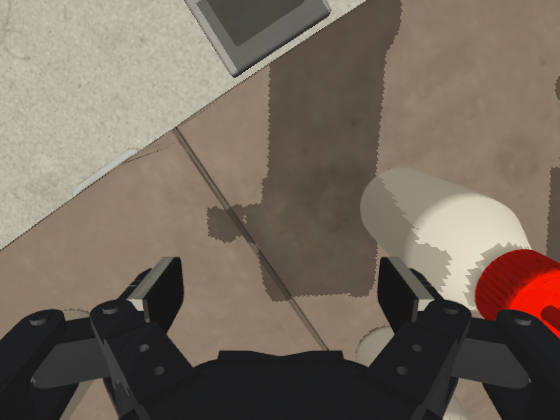

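{"fn": "drive_tool", "kwargs": {
  "targets": [
    [[0.085,0.05,0,0.004,0],[0.085,0.05,0,0,0],[0.085,0.016,0,0,0],[0.085,0.0,0,0,0]]
  ]
}}

```text
clock: 7.35
eef_pos: [0.423, -0.1531, 0.0056]
tcp_rot: [0.194, 0.68, -0.193, 0.681]
force: [-1.3, -0.5, -0.8]
width: 0.0853
```

```bash
python3 - <<'E'
from h import *
s=sense();print(s["eef_pos"],B(s["eef_pos"]),yaw(),s["force"])
f=grab_frame("scene"); cv2.imwrite("pics/s7.png",cv2.resize(f["pixels"][200:320,200:340],None,fx=5,fy=5))
f=grab_frame("wrist"); cv2.imwrite("pics/w7.png",f["pixels"])
f=grab_frame("top"); cv2.imwrite("pics/t7.png",cv2.resize(f["pixels"][150:300,240:390],None,fx=4,fy=4)); 
E
```

```text
[ 0.423  -0.1531  0.0056] [-0.2326  0.0643] 58.24916952843828 [-1.2508 -0.5395 -0.8192]
```

View pics/s7.png

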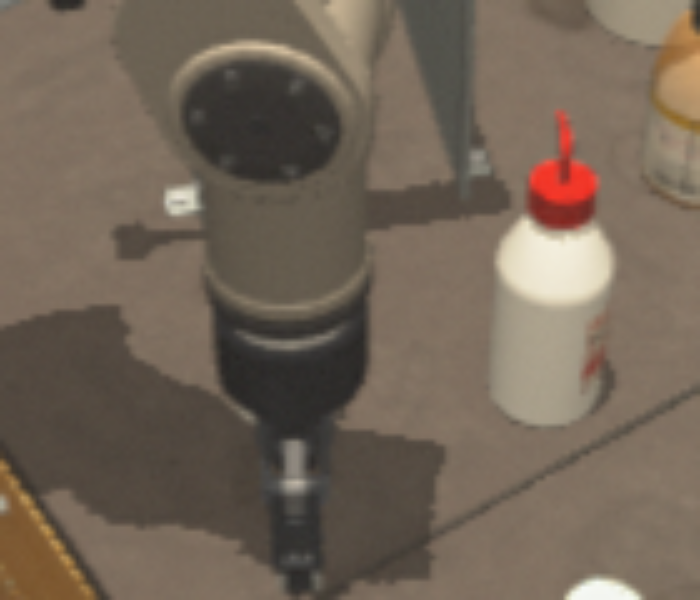

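View pics/w7.png

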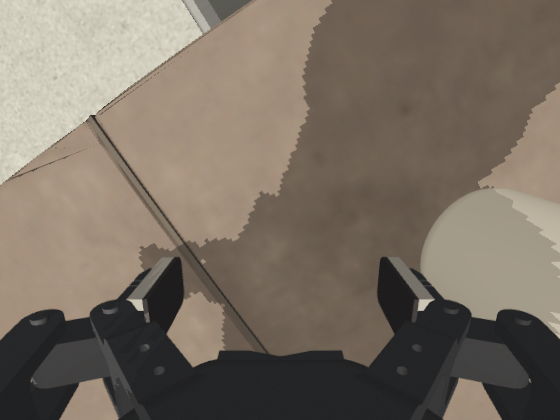

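View pics/t7.png

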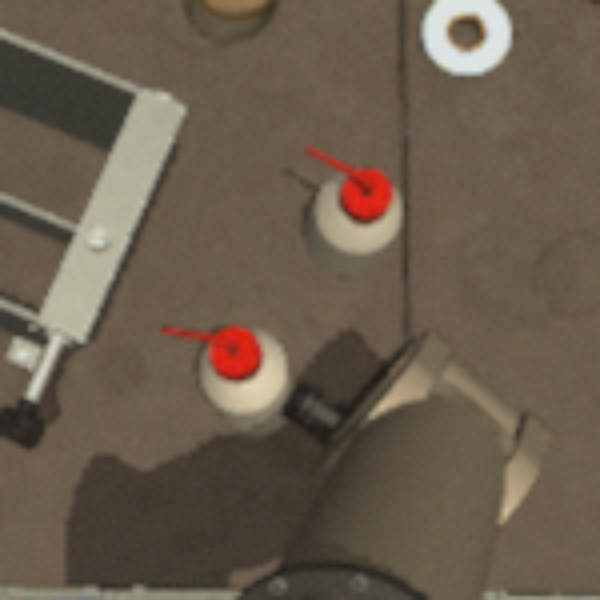

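{"fn": "drive_tool", "kwargs": {
  "targets": [
    [[0.085,0,0,0,0],[0.085,0,0,0,0]]
  ]
}}

```text
clock: 7.75
eef_pos: [0.4226, -0.153, 0.005]
tcp_rot: [0.193, 0.68, -0.193, 0.681]
force: [-0.9, -1.2, 1.7]
width: 0.0849
```

{"fn": "drive_tool", "kwargs": {
  "targets": [
    [[0.085,0,0,0,0]]
  ]
}}

```text
clock: 7.88
eef_pos: [0.4222, -0.1529, 0.0045]
tcp_rot: [0.193, 0.68, -0.193, 0.68]
force: [-1.1, -2.3, 2.0]
width: 0.0851
```

{"fn": "drive_tool", "kwargs": {
  "targets": [
    [[0.085,0,0.01,-0.004,0],[0.085,0,0.015,0,0],[0.085,0,0.015,0,0],[0.085,0,0.0,0,0]]
  ]
}}

```text
clock: 8.38
eef_pos: [0.4408, -0.1147, 0.004]
tcp_rot: [0.192, 0.681, -0.192, 0.681]
force: [-0.9, -0.0, -0.3]
width: 0.0848
```

```bash
cat >> h.py <<'E'
def look(name,mark=True):
    s=sense();print("t",round(s["clock"],2),s["eef_pos"],"bay",B(s["eef_pos"]),"yaw",round(yaw(),1),"F",s["force"])
    f=grab_frame("scene"); t=grab_frame("top")
    rs=redblobs(f["pixels"],25); rt=redblobs(t["pixels"],25)
    print("red scene",[tuple(a[0]) for a in rs],"top",[tuple(a[0]) for a in rt])
    for c,_ in rt:
        p=onz(t,c,.152); print("  top@.152",p,"bay",B(p))
    for c,_ in rs:
        p=onz(f,c,.152); print("  scene@.152",p,"bay",B(p))
    a=cv2.resize(f["pixels"][150:400,190:440],(400,400)); b=cv2.resize(t["pixels"][130:300,180:450],(635,400))[:,:400]
    b=cv2.resize(t["pixels"][130:310,200:450],(400,288)); b=cv2.copyMakeBorder(b,0,112,0,0,cv2.BORDER_CONSTANT)
    cv2.imwrite(f"pics/{name}.png",np.hstack([a,b]))
E
python3 -c "
from h import *
look('l1')"
```

```text
t 8.38 [ 0.4408 -0.1147  0.004 ] bay [-0.1904  0.0625] yaw 58.5 F [-0.9074 -0.016  -0.327 ]
red scene [(np.float64(312.4), np.float64(236.5))] top [(np.float64(331.7), np.float64(199.3)), (np.float64(280.2), np.float64(224.8))]
  top@.152 [ 0.5952 -0.1406  0.152 ] bay [-0.1556 -0.0902]
  top@.152 [0.5223 0.0025 0.152 ] bay [-0.051   0.0317]
  scene@.152 [ 0.5998 -0.1395  0.152 ] bay [-0.1528 -0.094 ]
```

View pics/l1.png

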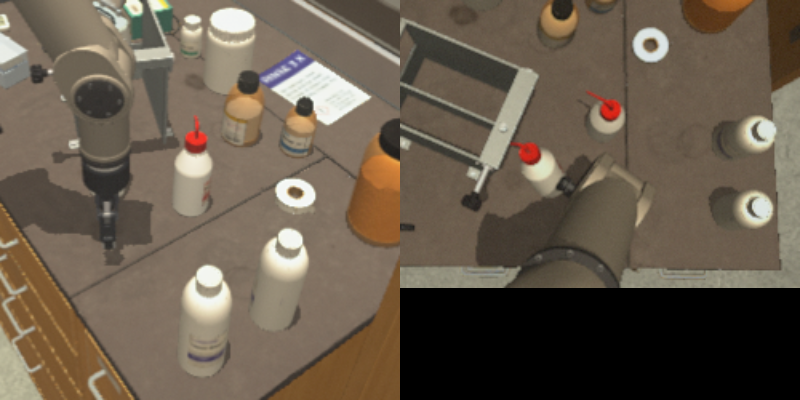

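```bash
python3 - <<'E'
from h import *
t=grab_frame("top"); print(sense()["clock"])
print(redblobs(t["pixels"],25))
cv2.imwrite("pics/t8.png",cv2.resize(t["pixels"][180:280,240:350],None,fx=6,fy=6,interpolation=cv2.INTER_CUBIC))
E
```

```text
8.525
[(array([331.7, 199.6]), np.int32(83)), (array([280.9, 225.4]), np.int32(118))]
```

View pics/t8.png

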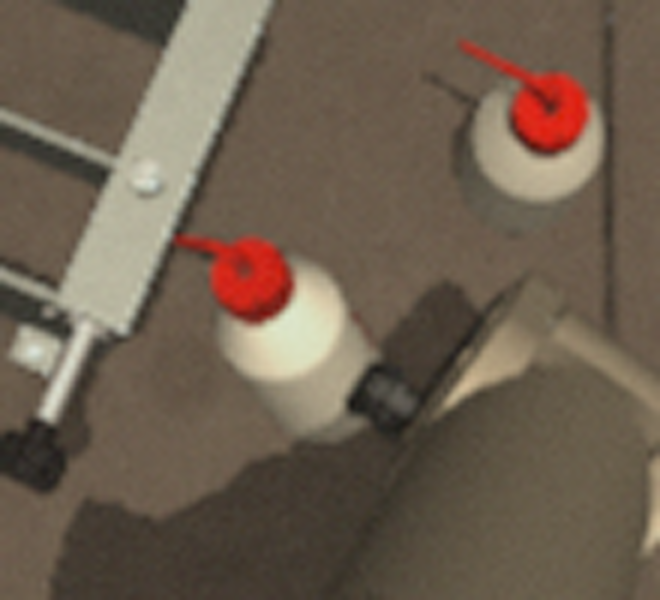

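```bash
python3 - <<'E'
from h import *
t=grab_frame("top"); print(sense()["clock"],sense()["force"])
print(redblobs(t["pixels"],25))
t=grab_frame("top"); print(sense()["clock"],sense()["force"])
print(redblobs(t["pixels"],25))
E
```

```text
8.575 [-0.6229 -0.6661 -0.7086]
[(array([331.7, 199.6]), np.int32(83)), (array([281.2, 225.8]), np.int32(119))]
8.625 [-0.797  -0.807  -0.0021]
[(array([331.7, 199.3]), np.int32(78)), (array([281.5, 225.7]), np.int32(122))]
```

{"fn": "drive_tool", "kwargs": {
  "targets": [
    [[0.085,0,-0.004,0,0],[0.085,0,-0.006,0,0],[0.085,0,-0.008,0,0],[0.085,0,-0.008,0,0]]
  ]
}}

```text
clock: 9.12
eef_pos: [0.4257, -0.1395, 0.0043]
tcp_rot: [0.194, 0.68, -0.193, 0.68]
force: [0.4, 0.1, -0.3]
width: 0.085
```

```bash
python3 - <<'E'
from h import *
t=grab_frame("top"); print(sense()["clock"],sense()["force"])
print(redblobs(t["pixels"],25))
t=grab_frame("top"); print(sense()["clock"],sense()["force"])
print(redblobs(t["pixels"],25))
cv2.imwrite("pics/t9.png",cv2.resize(t["pixels"][180:280,240:350],None,fx=6,fy=6,interpolation=cv2.INTER_CUBIC))
t=grab_frame("scene")
cv2.imwrite("pics/s9.png",cv2.resize(t["pixels"][160:310,200:340],None,fx=4,fy=4,interpolation=cv2.INTER_CUBIC))
E
```

```text
9.175 [-0.2324 -0.6763  0.4116]
[(array([331.7, 199.3]), np.int32(78)), (array([295.5, 238.5]), np.int32(121))]
9.225 [-0.0153 -0.0897 -0.1948]
[(array([331.7, 199.6]), np.int32(83)), (array([295. , 238.6]), np.int32(118))]
```

View pics/t9.png

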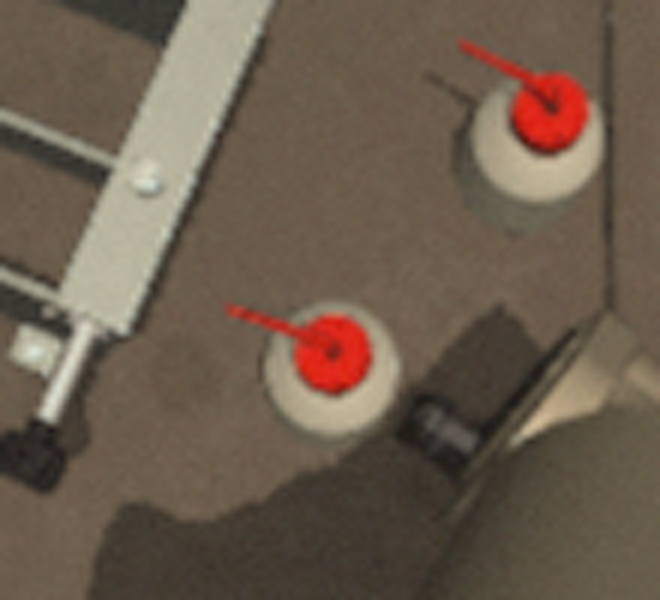

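View pics/s9.png

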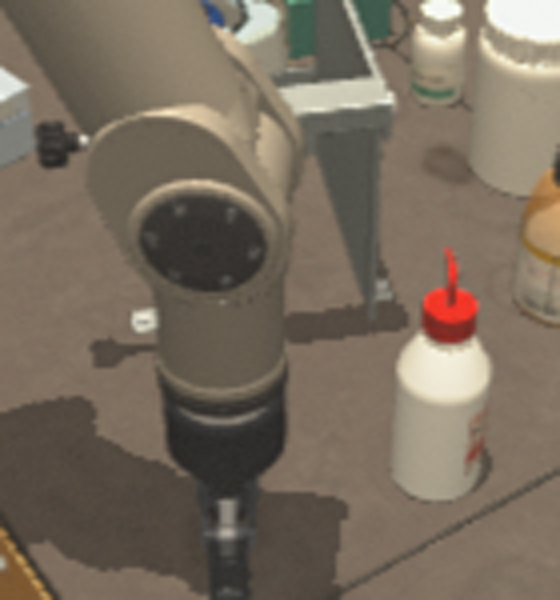

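{"fn": "drive_tool", "kwargs": {
  "targets": [
    [[0.085,0.008,-0.01,0,0],[0.085,0.004,0,0,0],[0.085,0.0,0,0,0]]
  ]
}}

```text
clock: 9.65
eef_pos: [0.4209, -0.147, -0.008]
tcp_rot: [0.193, 0.68, -0.193, 0.68]
force: [-0.4, -0.1, -0.6]
width: 0.0852
```

```bash
python3 -c "
from h import *
look('l2')"
```

```text
t 9.65 [ 0.4209 -0.147  -0.008 ] bay [-0.2278  0.0686] yaw 58.3 F [-0.3739 -0.1039 -0.6051]
red scene [(np.float64(312.4), np.float64(236.5))] top [(np.float64(331.5), np.float64(199.1)), (np.float64(295.1), np.float64(238.6))]
  top@.152 [ 0.5958 -0.1401  0.152 ] bay [-0.1549 -0.0905]
  top@.152 [ 0.4844 -0.0388  0.152 ] bay [-0.1036  0.051 ]
  scene@.152 [ 0.5998 -0.1395  0.152 ] bay [-0.1528 -0.094 ]
```

View pics/l2.png

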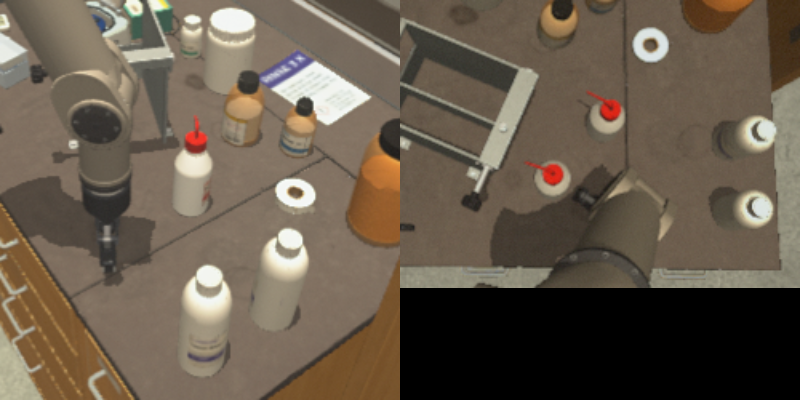

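{"fn": "drive_tool", "kwargs": {
  "targets": [
    [[0.085,0,0.012,-0.003,0],[0.085,0,0.008,0,0],[0.085,0,0.006,0,0],[0.085,0,0.006,0,0],[0.085,0,0.0,0,0]]
  ]
}}

```text
clock: 10.38
eef_pos: [0.4355, -0.118, -0.0078]
tcp_rot: [0.193, 0.68, -0.193, 0.68]
force: [-0.3, -0.8, 0.8]
width: 0.085
```

```bash
python3 -c "
from h import *
look('l3')"
```

```text
t 10.38 [ 0.4355 -0.118  -0.0078] bay [-0.1954  0.0661] yaw 58.3 F [-0.2975 -0.7677  0.7714]
red scene [(np.float64(312.4), np.float64(236.5))] top [(np.float64(331.7), np.float64(199.6)), (np.float64(290.3), np.float64(235.5))]
  top@.152 [ 0.5944 -0.1406  0.152 ] bay [-0.1559 -0.0894]
  top@.152 [ 0.4929 -0.0256  0.152 ] bay [-0.0881  0.0482]
  scene@.152 [ 0.5998 -0.1395  0.152 ] bay [-0.1528 -0.094 ]
```

View pics/l3.png

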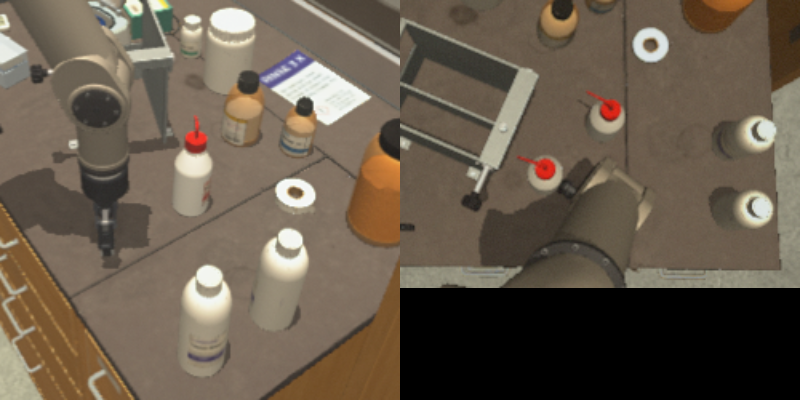

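{"fn": "drive_tool", "kwargs": {
  "targets": [
    [[0.085,0,0.006,0,0],[0.085,0,0.008,0,0],[0.085,0,0.008,0,0],[0.085,0,0.008,0,0],[0.085,0,0.003,0,0]]
  ]
}}

```text
clock: 11.1
eef_pos: [0.4528, -0.0898, -0.0078]
tcp_rot: [0.193, 0.68, -0.193, 0.68]
force: [-0.9, -1.2, -0.2]
width: 0.0851
```

```bash
python3 -c "
from h import *
look('l4')"
```

```text
t 11.1 [ 0.4528 -0.0898 -0.0078] bay [-0.1628  0.0608] yaw 58.3 F [-0.884  -1.1856 -0.1714]
red scene [(np.float64(312.4), np.float64(236.5))] top [(np.float64(330.3), np.float64(200.2)), (np.float64(280.0), np.float64(229.0))]
  top@.152 [ 0.5926 -0.1367  0.152 ] bay [-0.1529 -0.0863]
  top@.152 [0.5106 0.003  0.152 ] bay [-0.055   0.0427]
  scene@.152 [ 0.5998 -0.1395  0.152 ] bay [-0.1528 -0.094 ]
```

View pics/l4.png

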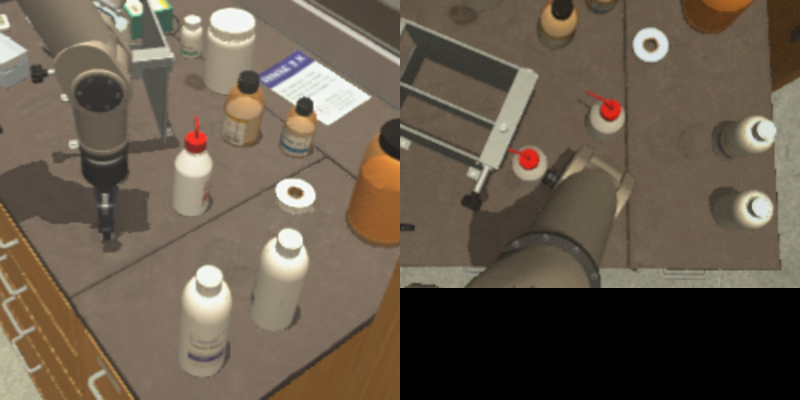

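{"fn": "drive_tool", "kwargs": {
  "targets": [
    [[0.085,0,-0.018,0,0],[0.085,0,0.0,0,-0.163],[0.085,0,0.0,0.021,0],[0.085,0,0.0,0,0],[0.085,0,0.0,0,0]]
  ]
}}

```text
clock: 11.82
eef_pos: [0.4615, -0.1136, -0.0079]
tcp_rot: [0.137, 0.694, -0.137, 0.693]
force: [0.7, -0.4, 0.2]
width: 0.0849
```

```bash
python3 -c "
from h import *
look('l5')"
```

```text
t 11.82 [ 0.4615 -0.1136 -0.0079] bay [-0.1815  0.0438] yaw 67.6 F [ 0.7122 -0.3653  0.2243]
red scene [(np.float64(312.4), np.float64(236.5))] top [(np.float64(331.7), np.float64(199.6)), (np.float64(280.1), np.float64(229.7))]
  top@.152 [ 0.5944 -0.1406  0.152 ] bay [-0.1559 -0.0894]
  top@.152 [0.5087 0.0027 0.152 ] bay [-0.056   0.0443]
  scene@.152 [ 0.5998 -0.1395  0.152 ] bay [-0.1528 -0.094 ]
```

{"fn": "drive_tool", "kwargs": {
  "targets": [
    [[0.085,0,0.012,0.001,0],[0.085,0,0.008,0,0],[0.085,0,0.009,0,0],[0.085,0,0.009,0,0],[0.085,0,0.009,0,0]]
  ]
}}

```text
clock: 12.55
eef_pos: [0.4813, -0.0701, -0.0078]
tcp_rot: [0.137, 0.694, -0.137, 0.694]
force: [0.5, -2.4, 0.4]
width: 0.0849
```

{"fn": "drive_tool", "kwargs": {
  "targets": [
    [[0.085,0,0.009,0,0],[0.085,0,0.009,0,0],[0.085,0,0.009,0,0],[0.085,0,0.006,0,0]]
  ]
}}

```text
clock: 13.05
eef_pos: [0.494, -0.0395, -0.0078]
tcp_rot: [0.137, 0.694, -0.137, 0.694]
force: [-0.8, -0.9, -0.0]
width: 0.0849
```

```bash
python3 -c "
from h import *
look('l6')"
```

```text
t 13.05 [ 0.494  -0.0395 -0.0078] bay [-0.1006  0.0418] yaw 67.6 F [-0.7938 -0.8943 -0.0461]
red scene [(np.float64(312.4), np.float64(236.5))] top [(np.float64(331.5), np.float64(199.4))]
  top@.152 [ 0.5949 -0.1401  0.152 ] bay [-0.1552 -0.0897]
  scene@.152 [ 0.5998 -0.1395  0.152 ] bay [-0.1528 -0.094 ]
```

View pics/l6.png

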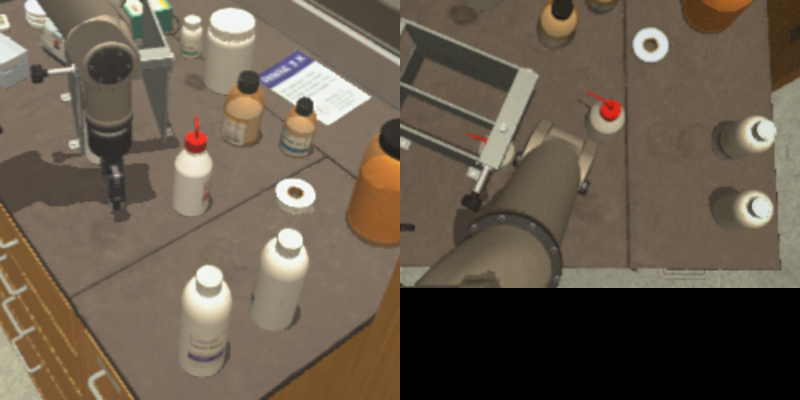

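{"fn": "drive_tool", "kwargs": {
  "targets": [
    [[0.085,0,0.009,0,0],[0.085,0,0.009,0,0],[0.085,0,0.009,0,0],[0.085,0,0.007,0,0],[0.085,0,0.0,0,0]]
  ]
}}

```text
clock: 13.78
eef_pos: [0.5071, -0.0078, -0.0078]
tcp_rot: [0.137, 0.694, -0.137, 0.694]
force: [0.7, 0.2, 1.3]
width: 0.085
```

```bash
python3 -c "
from h import *
look('l7')"
```

```text
t 13.78 [ 0.5071 -0.0078 -0.0078] bay [-0.0663  0.0418] yaw 67.7 F [0.7213 0.2116 1.3372]
red scene [(np.float64(312.4), np.float64(236.5))] top [(np.float64(331.7), np.float64(199.3)), (np.float64(247.5), np.float64(215.5))]
  top@.152 [ 0.5952 -0.1406  0.152 ] bay [-0.1556 -0.0902]
  top@.152 [0.5476 0.0936 0.152 ] bay [0.0429 0.043 ]
  scene@.152 [ 0.5998 -0.1395  0.152 ] bay [-0.1528 -0.094 ]
```

View pics/l7.png

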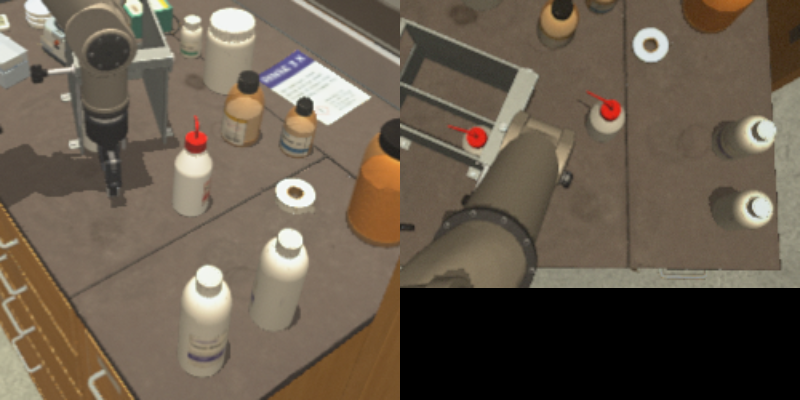

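{"fn": "drive_tool", "kwargs": {
  "targets": [
    [[0.085,0,-0.03,0,0],[0.085,-0.01,-0.04,0,0],[0.085,-0.06,-0.01,0,0.1],[0.085,-0.06,0,0,0.0],[0.085,-0.06,0,0,0.0]]
  ]
}}

```text
clock: 14.5
eef_pos: [0.4756, -0.0834, 0.1839]
tcp_rot: [0.172, 0.686, -0.172, 0.686]
force: [1.2, 0.9, 0.8]
width: 0.0853
```

```bash
python3 -c "
from h import *
p=W(-.27,-.149); print(p,np.hypot(*p)); go([*p,.2],BAYYAW+26)"
```

```text
[ 0.6061 -0.2688] 0.6629884183566126
t 14.5 at [ 0.4756 -0.0834  0.1839] yaw 61.8 bay [-0.1482  0.0422]  -> turn -0.556 shift [-0.0161 -0.1933  0.1184]
```

{"fn": "drive_tool", "kwargs": {
  "targets": [
    [[0.085,-0.05,0,0,-0.18],[0.085,0,0,0,-0.186],[0.085,0,0,0,-0.18],[0.085,0,-0.045,0.03,-0.01],[0.085,0,-0.05,0.03,0.0]]
  ]
}}

```text
clock: 15.12
eef_pos: [0.5427, -0.174, 0.2324]
tcp_rot: [-0.023, 0.706, 0.024, 0.707]
force: [1.2, -0.1, 0.5]
width: 0.0852
```

{"fn": "drive_tool", "kwargs": {
  "targets": [
    [[0.085,0,-0.05,0.03,0],[0.085,0,-0.05,0.03,0],[0.085,0,0,0,0]]
  ]
}}

```text
clock: 15.5
eef_pos: [0.6082, -0.2748, 0.2314]
tcp_rot: [-0.022, 0.707, 0.02, 0.706]
force: [-0.8, 0.3, -0.9]
width: 0.085
```

```bash
python3 -c "
from h import *
look('l8')
p=W(-.27,-.149); go([*p,-.008],BAYYAW+26)"
```

```text
t 15.5 [ 0.6082 -0.2748  0.2314] bay [-0.2748 -0.1533] yaw 93.4 F [-0.8315  0.3448 -0.8525]
red scene [(np.float64(312.4), np.float64(236.5))] top [(np.float64(331.7), np.float64(199.3)), (np.float64(247.4), np.float64(215.9))]
  top@.152 [ 0.5952 -0.1406  0.152 ] bay [-0.1556 -0.0902]
  top@.152 [0.5464 0.0938 0.152 ] bay [0.0427 0.0441]
  scene@.152 [ 0.5998 -0.1395  0.152 ] bay [-0.1528 -0.094 ]
t 15.6 at [ 0.6076 -0.2705  0.2315] yaw 93.6 bay [-0.271 -0.151]  -> turn 0.0 shift [ 0.2395  0.0017 -0.0011]
```

View pics/l8.png

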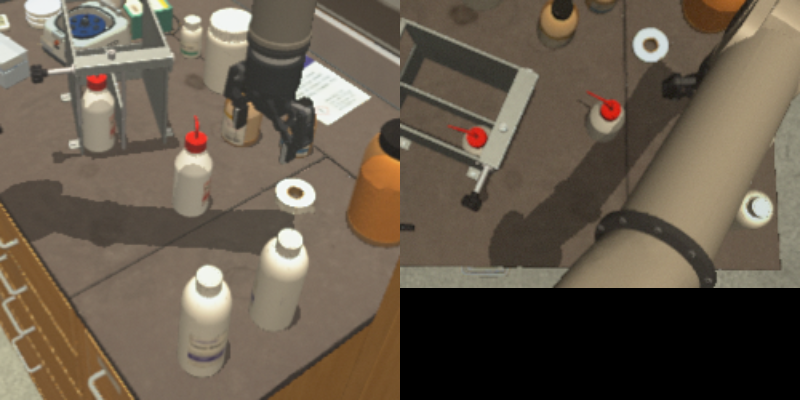

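{"fn": "drive_tool", "kwargs": {
  "targets": [
    [[0.085,0.06,0.0,-0.001,0],[0.085,0.06,0,0,0],[0.085,0.06,0,0,0],[0.085,0.045,0,0,0],[0.085,0.0145,0,0,0]]
  ]
}}

```text
clock: 16.23
eef_pos: [0.6054, -0.2672, -0.0096]
tcp_rot: [-0.023, 0.708, 0.025, 0.705]
force: [-0.2, -0.1, 0.1]
width: 0.085
```

{"fn": "drive_tool", "kwargs": {
  "targets": [
    [[0.085,0.0,0.0,0,0]]
  ]
}}

```text
clock: 16.35
eef_pos: [0.6073, -0.269, -0.0068]
tcp_rot: [-0.023, 0.707, 0.024, 0.707]
force: [-0.4, -0.5, 0.4]
width: 0.0849
```

```bash
python3 -c "
from h import *
look('l9')"
```

```text
t 16.35 [ 0.6073 -0.269  -0.0068] bay [-0.2698 -0.1502] yaw 93.8 F [-0.3534 -0.5206  0.3943]
red scene [(np.float64(312.4), np.float64(236.5))] top [(np.float64(331.7), np.float64(199.3)), (np.float64(247.4), np.float64(215.4))]
  top@.152 [ 0.5952 -0.1406  0.152 ] bay [-0.1556 -0.0902]
  top@.152 [0.5478 0.0939 0.152 ] bay [0.0432 0.0428]
  scene@.152 [ 0.5998 -0.1395  0.152 ] bay [-0.1528 -0.094 ]
```

View pics/l9.png

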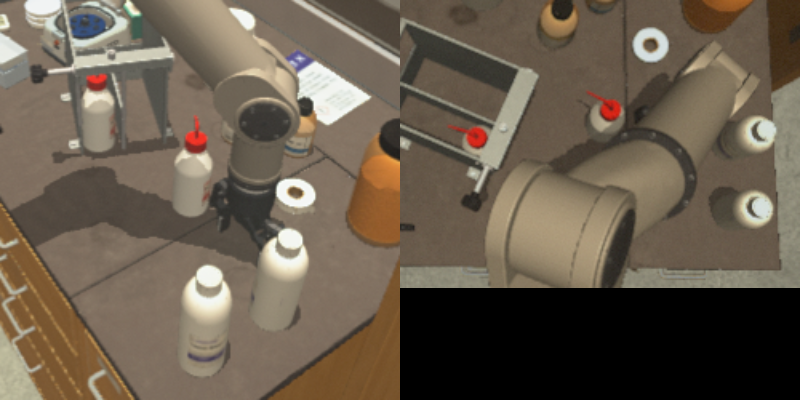

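{"fn": "drive_tool", "kwargs": {
  "targets": [
    [[0.085,0,0.013,0,0],[0.085,0,0.008,0,0],[0.085,0,0.008,0,0],[0.085,0,0.009,0,0],[0.085,0,0.009,0,0]]
  ]
}}

```text
clock: 17.08
eef_pos: [0.6041, -0.2225, -0.0072]
tcp_rot: [-0.023, 0.707, 0.023, 0.707]
force: [-1.3, -2.2, 0.1]
width: 0.0853
```

{"fn": "drive_tool", "kwargs": {
  "targets": [
    [[0.085,0,0.009,0,0],[0.085,0,0.009,0,0],[0.085,0,0.009,0,0],[0.085,0,0.009,0,0]]
  ]
}}

```text
clock: 17.58
eef_pos: [0.6018, -0.1865, -0.0073]
tcp_rot: [-0.023, 0.707, 0.023, 0.707]
force: [0.5, -1.6, -0.5]
width: 0.0849
```

```bash
python3 -c "
from h import *
look('l10')"
```

```text
t 17.57 [ 0.6018 -0.1865 -0.0073] bay [-0.1955 -0.1138] yaw 93.7 F [ 0.5145 -1.6392 -0.5224]
red scene [(np.float64(296.0), np.float64(223.3))] top [(np.float64(307.1), np.float64(199.1)), (np.float64(247.4), np.float64(215.4))]
  top@.152 [ 0.5953 -0.0721  0.152 ] bay [-0.0922 -0.0642]
  top@.152 [0.5478 0.0939 0.152 ] bay [0.0432 0.0428]
  scene@.152 [ 0.5952 -0.0721  0.152 ] bay [-0.0923 -0.0641]
```

View pics/l10.png

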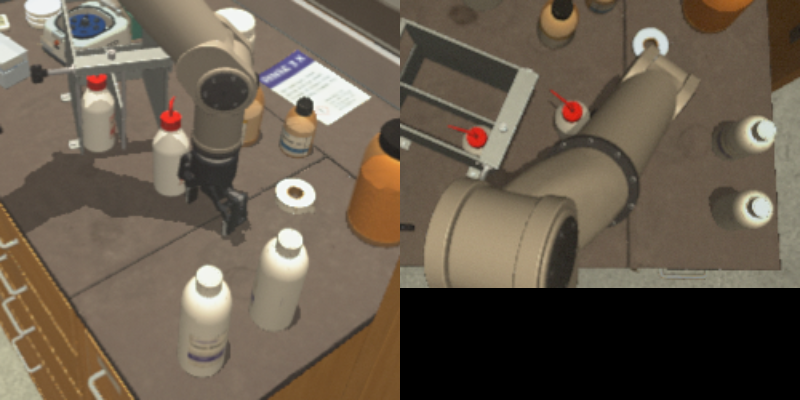

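{"fn": "drive_tool", "kwargs": {
  "targets": [
    [[0.085,0,0.008,0,0],[0.085,0,0.01,0,0],[0.085,0,0.01,0,0],[0.085,0,0.01,0,0],[0.085,0,0.009,0,0]]
  ]
}}

```text
clock: 18.3
eef_pos: [0.5987, -0.1393, -0.0073]
tcp_rot: [-0.023, 0.707, 0.023, 0.707]
force: [-0.9, -1.9, -0.1]
width: 0.0849
```

{"fn": "drive_tool", "kwargs": {
  "targets": [
    [[0.085,0,0.002,0,0],[0.085,0,-0.025,0,0],[0.085,0,-0.005,0,0.18],[0.085,0,0,0,0.18],[0.085,0,0,0,0.09]]
  ]
}}

```text
clock: 18.92
eef_pos: [0.6005, -0.1681, -0.0074]
tcp_rot: [0.137, 0.694, -0.137, 0.694]
force: [0.1, -0.1, 0.5]
width: 0.0853
```

```bash
python3 -c "
from h import *
look('l11')
go([*W(-.17,-.041),-.008],BAYYAW)"
```

```text
t 18.93 [ 0.6005 -0.1681 -0.0074] bay [-0.179  -0.1055] yaw 67.7 F [ 0.124  -0.1381  0.4953]
red scene [(np.float64(251.0), np.float64(199.5)), (np.float64(287.9), np.float64(215.4))] top [(np.float64(293.3), np.float64(198.9)), (np.float64(247.5), np.float64(215.5))]
  top@.152 [ 0.5955 -0.0335  0.152 ] bay [-0.0565 -0.0498]
  top@.152 [0.5476 0.0936 0.152 ] bay [0.0429 0.043 ]
  scene@.152 [0.5484 0.0883 0.152 ] bay [0.0383 0.0402]
  scene@.152 [ 0.5963 -0.032   0.152 ] bay [-0.0548 -0.0499]
t 19.02 at [ 0.6005 -0.1678 -0.0075] yaw 67.9 bay [-0.1788 -0.1054]  -> turn 0.005 shift [ 0.0005  0.0088 -0.0644]
```

View pics/l11.png

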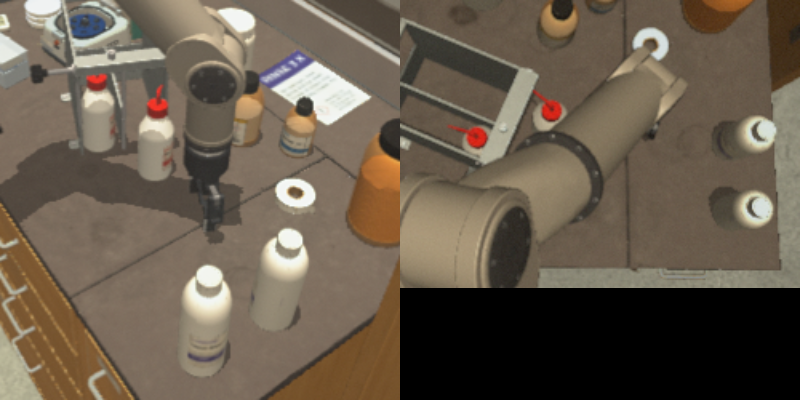

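```bash
python3 -c "
from h import *
go([*W(-.177,-.080),-.008],BAYYAW+14)"
```

```text
t 19.02 at [ 0.6005 -0.1678 -0.0075] yaw 67.9 bay [-0.1788 -0.1054]  -> turn -0.239 shift [ 0.0005  0.0079 -0.0242]
```

{"fn": "drive_tool", "kwargs": {
  "targets": [
    [[0.085,0,0,0,-0.13],[0.085,0,0,0,-0.109],[0.085,0,0.007,-0.024,0],[0.085,0,0.01,0,0],[0.085,0,0.006,0,0]]
  ]
}}

```text
clock: 19.65
eef_pos: [0.5812, -0.1409, -0.0071]
tcp_rot: [0.051, 0.705, -0.051, 0.706]
force: [0.1, 0.8, -0.9]
width: 0.0851
```

{"fn": "drive_tool", "kwargs": {
  "targets": [
    [[0.085,0,0.007,0,0],[0.085,0,0.009,0,0],[0.085,0,0.009,0,0],[0.085,0,0.009,0,0],[0.085,0,0.002,0,0]]
  ]
}}

```text
clock: 20.27
eef_pos: [0.5856, -0.1051, -0.0074]
tcp_rot: [0.051, 0.705, -0.051, 0.705]
force: [-0.6, -0.8, -0.1]
width: 0.085
```

{"fn": "drive_tool", "kwargs": {
  "targets": [
    [[0.085,0,-0.02,0,0],[0.085,0,0,0,0.13],[0.085,0,0,0,0.11],[0.085,0,0,0,0]]
  ]
}}

```text
clock: 20.78
eef_pos: [0.5821, -0.1279, -0.0072]
tcp_rot: [0.135, 0.694, -0.136, 0.694]
force: [0.4, 0.8, 0.1]
width: 0.0851
```

```bash
python3 -c "
from h import *
look('l12')
go([*W(-.14,-.041),-.008],BAYYAW)"
```

```text
t 20.77 [ 0.5821 -0.1279 -0.0072] bay [-0.1489 -0.0733] yaw 67.9 F [0.42   0.7682 0.1159]
red scene [(np.float64(251.0), np.float64(199.5)), (np.float64(284.2), np.float64(210.0))] top [(np.float64(283.3), np.float64(198.3)), (np.float64(248.4), np.float64(215.7))]
  top@.152 [ 0.597  -0.0056  0.152 ] bay [-0.03   -0.0405]
  top@.152 [0.547  0.0911 0.152 ] bay [0.0403 0.0425]
  scene@.152 [0.5484 0.0883 0.152 ] bay [0.0383 0.0402]
  scene@.152 [ 0.6014 -0.0064  0.152 ] bay [-0.0292 -0.0449]
t 20.88 at [ 0.5823 -0.1272 -0.0072] yaw 68.0 bay [-0.1481 -0.0731]  -> turn 0.006 shift [ 0.0008  0.0082 -0.0321]
```

View pics/l12.png

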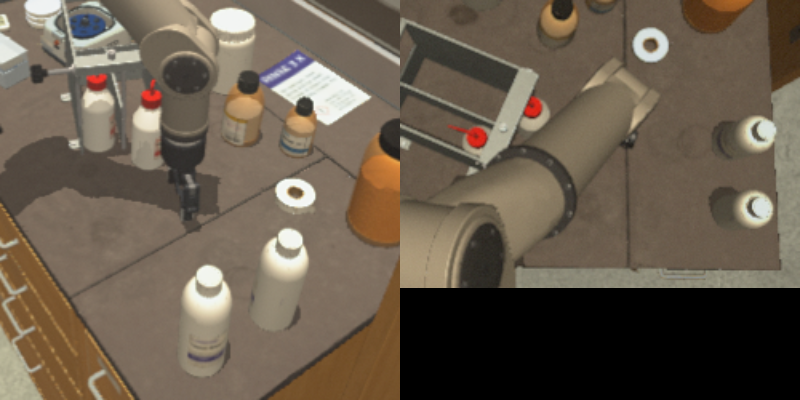

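{"fn": "drive_tool", "kwargs": {
  "targets": [
    [[0.085,0,0,-0.031,0.006],[0.085,0,0.0,0,0],[0.085,0,0.006,0,0],[0.085,0,0.008,0,0],[0.085,0,0.009,0,0]]
  ]
}}

```text
clock: 21.5
eef_pos: [0.5633, -0.0928, -0.0072]
tcp_rot: [0.137, 0.693, -0.138, 0.694]
force: [-0.9, 0.3, 0.4]
width: 0.0853
```

{"fn": "drive_tool", "kwargs": {
  "targets": [
    [[0.085,0,0.009,0,0],[0.085,0,0.009,0,0],[0.085,0,0.009,0,0],[0.085,0,0.009,0,0],[0.085,0,0.0,0,0]]
  ]
}}

```text
clock: 22.12
eef_pos: [0.5768, -0.0586, -0.0074]
tcp_rot: [0.137, 0.694, -0.137, 0.694]
force: [-1.1, -0.0, -0.4]
width: 0.0851
```

```bash
python3 -c "
from h import *
look('l13')"
```

```text
t 22.12 [ 0.5768 -0.0586 -0.0074] bay [-0.0868 -0.0419] yaw 67.6 F [-1.1234 -0.0286 -0.4382]
red scene [] top [(np.float64(248.4), np.float64(215.7))]
  top@.152 [0.547  0.0911 0.152 ] bay [0.0403 0.0425]
```

View pics/l13.png

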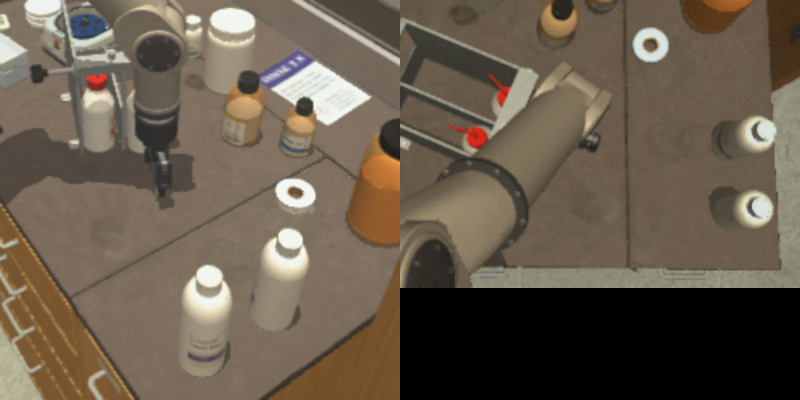

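Bottle entering the far lane, upright (spout at (493,75) of the right panel). Push on.

{"fn": "drive_tool", "kwargs": {
  "targets": [
    [[0.085,0,0.008,0,0],[0.085,0,0.008,0,0],[0.085,0,0.005,0,0],[0.085,0,0.0,0,0]]
  ]
}}

```text
clock: 22.72
eef_pos: [0.5846, -0.0396, -0.0074]
tcp_rot: [0.137, 0.694, -0.137, 0.694]
force: [-0.0, -0.0, -0.2]
width: 0.0853
```

{"fn": "drive_tool", "kwargs": {
  "targets": [
    [[0.085,0,-0.03,0,0],[0.085,0,-0.06,0,0],[0.085,-0.05,-0.03,0,0],[0.085,-0.06,0,0,0],[0.085,-0.06,0,0,0]]
  ]
}}

```text
clock: 23.35
eef_pos: [0.5379, -0.152, 0.1644]
tcp_rot: [0.138, 0.694, -0.138, 0.693]
force: [1.8, 1.0, -0.1]
width: 0.0851
```

{"fn": "drive_tool", "kwargs": {
  "targets": [
    [[0.085,-0.06,0,0,0],[0.085,0,0,0,0]]
  ]
}}

```text
clock: 23.6
eef_pos: [0.541, -0.1526, 0.2273]
tcp_rot: [0.138, 0.691, -0.137, 0.697]
force: [-0.8, 0.0, -0.8]
width: 0.085
```

```bash
python3 -c "
from h import *
look('l14')
t=grab_frame('top')['pixels']; s=grab_frame('scene')['pixels']
for n,im,r in (('A',t,t[190:290,380:450]),('B',s,s[280:400,290:400])):
    cv2.imwrite(f'pics/tall{n}.png',cv2.resize(r,None,fx=5,fy=5,interpolation=cv2.INTER_CUBIC))
"
```

```text
t 23.6 [ 0.541  -0.1526  0.2273] bay [-0.1873 -0.0447] yaw 67.5 F [-0.8191  0.0343 -0.8406]
red scene [] top [(np.float64(237.6), np.float64(179.0)), (np.float64(247.4), np.float64(215.9))]
  top@.152 [0.6514 0.1236 0.152 ] bay [ 0.1101 -0.0416]
  top@.152 [0.5464 0.0938 0.152 ] bay [0.0427 0.0441]
```

View pics/l14.png

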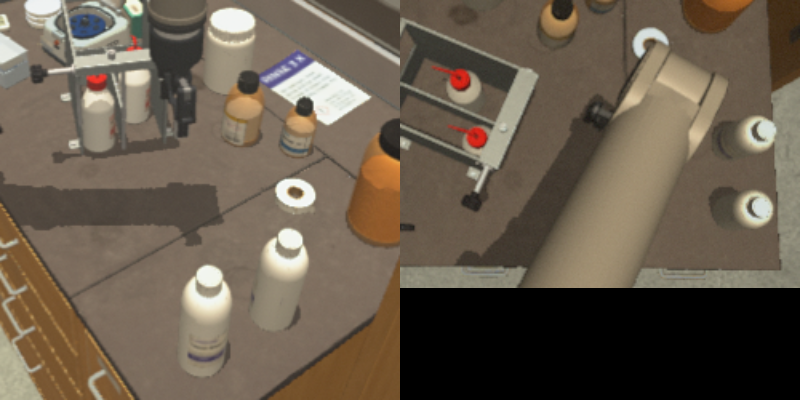

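View pics/tallA.png

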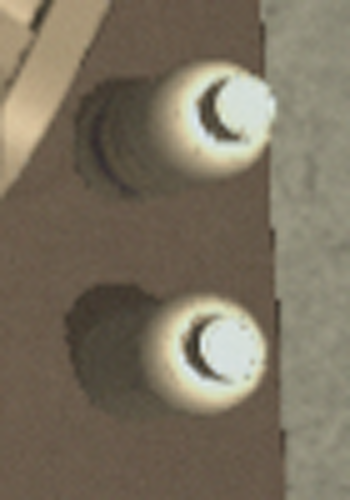

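View pics/tallB.png

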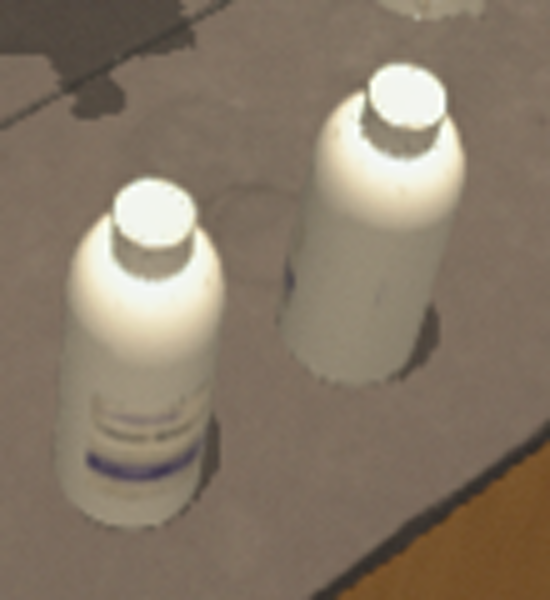

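```bash
cat >> h.py <<'E'
def caps(f,z=.188):
    """white bright small screw caps: near-saturated blobs"""
    im=f["pixels"]; m=(im.min(2)>215).astype(np.uint8)
    n,l,s,c=cv2.connectedComponentsWithStats(m)
    return [(c[i].round(1),int(s[i][4])) for i in range(1,n) if 40<s[i][4]<400]
E
python3 -c "
from h import *
t=grab_frame('top');s=grab_frame('scene')
print(caps(t)); print(caps(s))
for a,b in (((428.8,211.6),(371.4,299)),((426.4,259.2),(320.6,322.4))):
  p=onz(t,a,.188);q=onz(s,b,.188);r=tri(t,a,s,b); print(p,q,r,'bay',B(p),B(q),B(r[0]))
"
```

```text
[(array([325.7, 382. ]), 116), (array([325.3, 402.4]), 69)]
[(array([169.4,  62.8]), 126), (array([139.4,  63. ]), 53), (array([217.8, 112.8]), 70), (array([198.5, 121.6]), 261), (array([216.5, 152.5]), 205), (array([273. , 152.2]), 51), (array([334.9, 162.3]), 311), (array([188.5, 176. ]), 374), (array([148. , 184.1]), 69), (array([374.3, 270.1]), 252), (array([371. , 298.7]), 139), (array([368.5, 310.5]), 153), (array([320.2, 322.2]), 151), (array([319. , 335.3]), 184)]
[ 0.5569 -0.3935  0.188 ] [ 0.5579 -0.3968  0.188 ] (array([ 0.5583, -0.3952,  0.1856]), np.float64(0.0024397902434427055)) bay [-0.4041 -0.151 ] [-0.4067 -0.1532] [-0.405 -0.153]
[ 0.4305 -0.381   0.188 ] [ 0.4301 -0.3829  0.188 ] (array([ 0.4308, -0.3818,  0.1861]), np.float64(0.000499247427394628)) bay [-0.4405 -0.0294] [-0.4424 -0.0297] [-0.4412 -0.03  ]
```

```bash
python3 -c "
from h import *
go([*W(-.569,-.054),.235],BAYYAW+10.5)"
```

```text
t 23.9 at [ 0.5376 -0.151   0.2213] yaw 67.5 bay [-0.1871 -0.0409]  -> turn -0.185 shift [-0.0134 -0.3779 -0.0567]
```

{"fn": "drive_tool", "kwargs": {
  "targets": [
    [[0.085,-0.015,0,0,-0.185],[0.085,0,-0.054,-0.008,0],[0.085,0,-0.054,-0.008,0],[0.085,0,-0.054,-0.008,0],[0.085,0,-0.054,-0.008,0]]
  ]
}}

```text
clock: 24.52
eef_pos: [0.4617, -0.3573, 0.2366]
tcp_rot: [0.073, 0.704, -0.073, 0.703]
force: [0.6, 0.5, -0.4]
width: 0.0852
```

{"fn": "drive_tool", "kwargs": {
  "targets": [
    [[0.085,0,-0.054,-0.008,0],[0.085,0,-0.054,-0.008,0],[0.085,0,-0.054,-0.008,0],[0.085,0,0,0,0],[0.085,0,0,0,0]]
  ]
}}

```text
clock: 25.15
eef_pos: [0.4058, -0.5093, 0.2364]
tcp_rot: [0.074, 0.704, -0.073, 0.703]
force: [0.7, -0.9, 0.3]
width: 0.0848
```

```bash
python3 -c "
from h import *
go([*W(-.569,-.054),-.008],BAYYAW+10.5)
look('l15')"
```

```text
t 25.15 at [ 0.4058 -0.5093  0.2364] yaw 78.1 bay [-0.5686 -0.0553]  -> turn -0.0 shift [ 0.2444 -0.0005 -0.0009]
t 25.15 [ 0.4058 -0.5093  0.2364] bay [-0.5686 -0.0553] yaw 78.1 F [ 0.6818 -0.948   0.263 ]
red scene [(np.float64(147.5), np.float64(100.0)), (np.float64(250.1), np.float64(201.1))] top [(np.float64(238.1), np.float64(178.8)), (np.float64(248.4), np.float64(215.7))]
  top@.152 [0.6519 0.1222 0.152 ] bay [ 0.1091 -0.0427]
  top@.152 [0.547  0.0911 0.152 ] bay [0.0403 0.0425]
  scene@.152 [0.5427 0.9337 0.152 ] bay [0.8179 0.3671]
  scene@.152 [0.5422 0.0832 0.152 ] bay [0.0312 0.044 ]
```

View pics/l15.png

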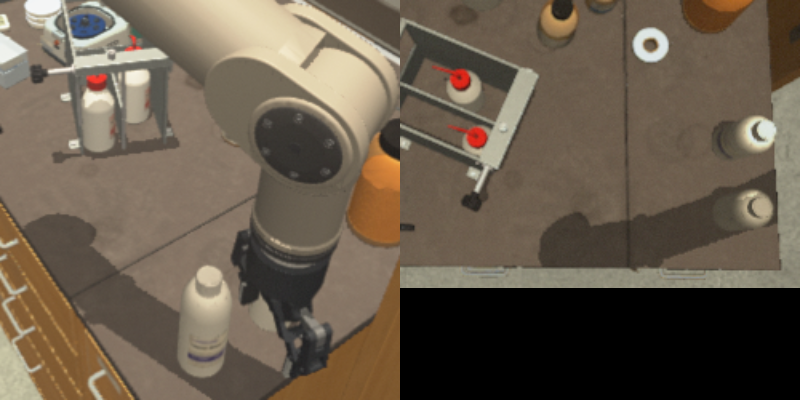

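{"fn": "drive_tool", "kwargs": {
  "targets": [
    [[0.085,0.06,0.0,0,0],[0.085,0.06,0,0,0],[0.085,0.06,0,0,0],[0.085,0.045,0,0,0],[0.085,0.019,0,0,0]]
  ]
}}

```text
clock: 25.88
eef_pos: [0.4065, -0.5069, -0.009]
tcp_rot: [0.073, 0.704, -0.071, 0.702]
force: [0.3, 0.8, 1.1]
width: 0.0848
```

{"fn": "drive_tool", "kwargs": {
  "targets": [
    [[0.085,0.0,0.0,0,0],[0.085,0.0,0.0,0,0]]
  ]
}}

```text
clock: 26.12
eef_pos: [0.4072, -0.5109, -0.0042]
tcp_rot: [0.072, 0.703, -0.074, 0.704]
force: [-0.7, -0.6, 0.3]
width: 0.0853
```

```bash
python3 -c "
from h import *
look('l16')"
```

```text
t 26.12 [ 0.4072 -0.5109 -0.0042] bay [-0.5695 -0.0572] yaw 78.2 F [-0.7062 -0.6229  0.3475]
red scene [] top [(np.float64(236.7), np.float64(179.3)), (np.float64(248.4), np.float64(215.7))]
  top@.152 [0.6505 0.1261 0.152 ] bay [ 0.1121 -0.0398]
  top@.152 [0.547  0.0911 0.152 ] bay [0.0403 0.0425]
```

View pics/l16.png

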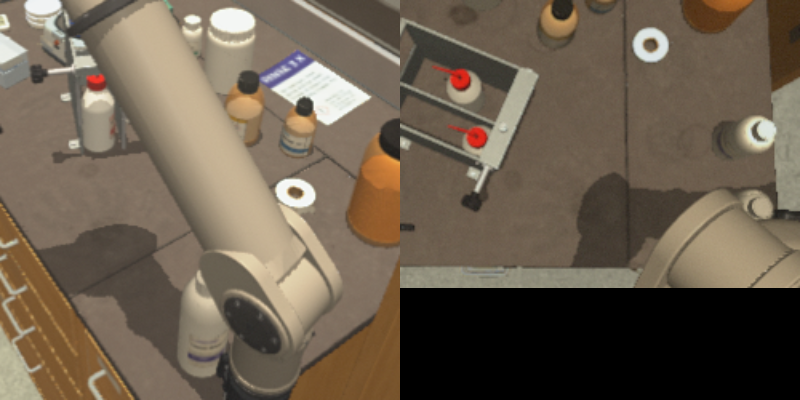

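{"fn": "drive_tool", "kwargs": {
  "targets": [
    [[0.085,0.003,0.01,-0.003,0],[0.085,0.0,0.008,0,0],[0.085,0.0,0.006,0,0],[0.085,0.0,0.007,0,0],[0.085,0.0,0.007,0,0]]
  ]
}}

```text
clock: 26.85
eef_pos: [0.4112, -0.4722, -0.0089]
tcp_rot: [0.073, 0.703, -0.073, 0.704]
force: [-1.0, -3.1, 2.4]
width: 0.0848
```

```bash
python3 -c "
from h import *
look('l17')"
```

```text
t 26.85 [ 0.4112 -0.4722 -0.0089] bay [-0.5323 -0.0462] yaw 78.1 F [-0.9653 -3.1115  2.4336]
red scene [] top [(np.float64(236.7), np.float64(179.3)), (np.float64(247.4), np.float64(215.4))]
  top@.152 [0.6505 0.1261 0.152 ] bay [ 0.1121 -0.0398]
  top@.152 [0.5478 0.0939 0.152 ] bay [0.0432 0.0428]
```

View pics/l17.png

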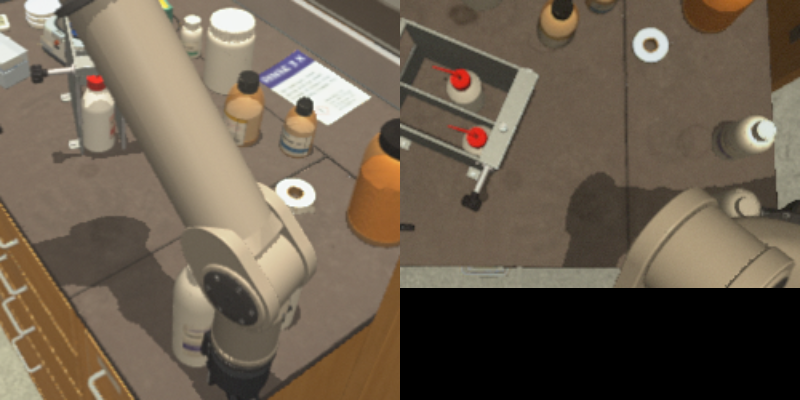

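{"fn": "drive_tool", "kwargs": {
  "targets": [
    [[0.085,-0.001,0.008,0,0],[0.085,0.0,0.01,0,0],[0.085,0.0,0.01,0,0],[0.085,0.0,0.01,0,0],[0.085,0.0,0.01,0,0]]
  ]
}}

```text
clock: 27.58
eef_pos: [0.421, -0.4242, -0.0083]
tcp_rot: [0.073, 0.703, -0.073, 0.703]
force: [-0.5, -2.0, -0.1]
width: 0.0847
```

{"fn": "drive_tool", "kwargs": {
  "targets": [
    [[0.085,0,0.01,0,0],[0.085,0.0,0.01,0,0],[0.085,0.0,0.01,0,0],[0.085,0.0,0.01,0,0],[0.085,0.0,0.006,0,0]]
  ]
}}

```text
clock: 28.2
eef_pos: [0.4305, -0.3791, -0.0083]
tcp_rot: [0.073, 0.703, -0.073, 0.703]
force: [-0.3, -2.7, -0.7]
width: 0.0853
```

```bash
python3 -c "
from h import *
look('l18')
t=grab_frame('top'); cv2.imwrite('pics/t18.png',cv2.resize(t['pixels'][190:290,330:450],None,fx=5,fy=5,interpolation=cv2.INTER_CUBIC))"
```

```text
t 28.2 [ 0.4305 -0.3791 -0.0083] bay [-0.4388 -0.0286] yaw 78.2 F [-0.2933 -2.7269 -0.7342]
red scene [] top [(np.float64(237.6), np.float64(180.0)), (np.float64(247.4), np.float64(215.4))]
  top@.152 [0.6485 0.1236 0.152 ] bay [ 0.109  -0.0389]
  top@.152 [0.5478 0.0939 0.152 ] bay [0.0432 0.0428]
```

View pics/l18.png

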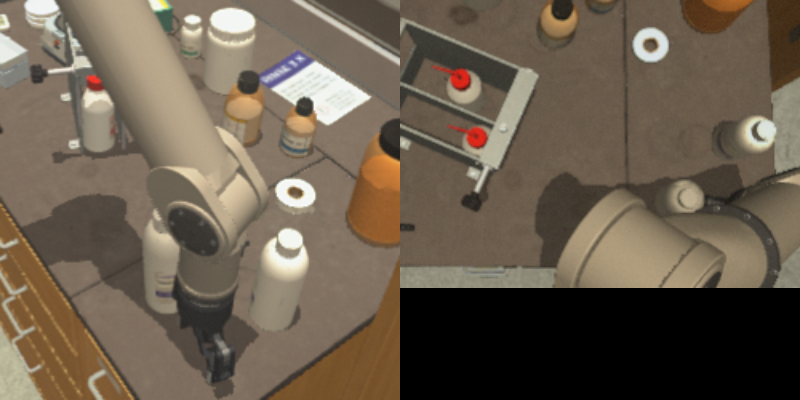

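View pics/t18.png

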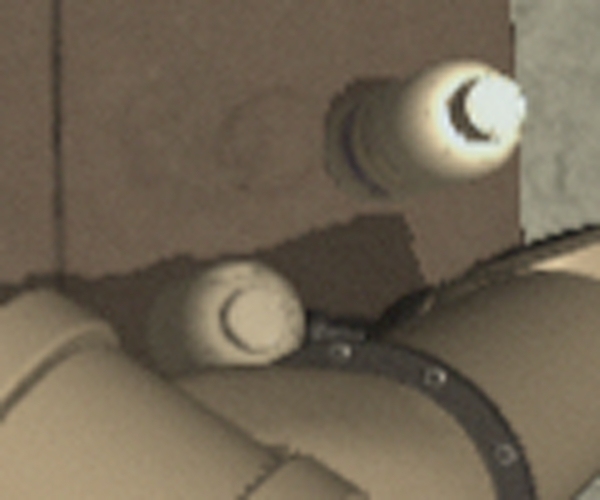

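```bash
python3 -c "
from h import *
t=grab_frame('top'); print(B(onz(t,(380.6,254),.188)))"
```

```text
[-0.3262  0.0045]
```

```bash
python3 -c "
from h import *
go([*W(-.4465,-.013),-.008],BAYYAW+8)"
```

```text
t 28.4 at [ 0.4303 -0.3799 -0.0083] yaw 78.2 bay [-0.4396 -0.0287]  -> turn 0.044 shift [-0.0003 -0.0047 -0.0166]
```

{"fn": "drive_tool", "kwargs": {
  "targets": [
    [[0.085,0,-0.012,0,0],[0.085,0,0,-0.017,0.044],[0.085,0,0.007,0,0],[0.085,0,0.006,0,0],[0.085,0,0.008,0,0]]
  ]
}}

```text
clock: 29.02
eef_pos: [0.4171, -0.3681, -0.0079]
tcp_rot: [0.088, 0.701, -0.089, 0.702]
force: [-0.7, -2.8, 0.1]
width: 0.085
```

{"fn": "drive_tool", "kwargs": {
  "targets": [
    [[0.085,0,0.009,0,0],[0.085,0.0,0.01,0,0],[0.085,0.0,0.01,0,0],[0.085,0.0,0.01,0,0],[0.085,0.0,0.006,0,0]]
  ]
}}

```text
clock: 29.65
eef_pos: [0.4278, -0.3234, -0.0083]
tcp_rot: [0.088, 0.702, -0.088, 0.702]
force: [0.6, -1.9, 0.3]
width: 0.0851
```

```bash
python3 -c "
from h import *
look('l19')
t=grab_frame('top'); cv2.imwrite('pics/t19.png',cv2.resize(t['pixels'][190:290,300:420],None,fx=5,fy=5,interpolation=cv2.INTER_CUBIC))"
```

```text
t 29.65 [ 0.4278 -0.3234 -0.0083] bay [-0.3883 -0.0049] yaw 75.7 F [ 0.6372 -1.8833  0.3476]
red scene [] top [(np.float64(237.2), np.float64(180.1)), (np.float64(247.5), np.float64(215.5))]
  top@.152 [0.6482 0.1247 0.152 ] bay [ 0.1099 -0.0382]
  top@.152 [0.5476 0.0936 0.152 ] bay [0.0429 0.043 ]
```

View pics/t19.png

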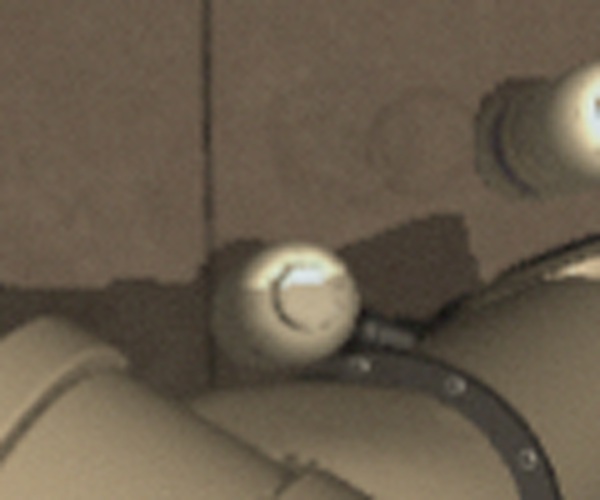

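```bash
python3 -c "
from h import *
t=grab_frame('top'); p=onz(t,(362,249.2),.188);b=B(p);print(p,b)
g=B(sense()['eef_pos']); a=np.radians(8.1); d=b-g; print('along',d@[np.cos(a),np.sin(a)],'lat',d@[-np.sin(a),np.cos(a)])
print('to lane',np.degrees(np.arctan2(.041-b[1],-.06-b[0])))"
```

```text
[ 0.4549 -0.2139  0.188 ] [-0.2768  0.0117]
along 0.11354888036656678 lat 0.0006868084971634683
to lane 7.695860974150665
```

{"fn": "drive_tool", "kwargs": {
  "targets": [
    [[0.085,0,0.009,0,0],[0.085,0.0,0.01,0,0],[0.085,0.0,0.01,0,0],[0.085,0.0,0.01,0,0],[0.085,0.0,0.01,0,0]]
  ]
}}

```text
clock: 30.48
eef_pos: [0.4399, -0.276, -0.0083]
tcp_rot: [0.088, 0.702, -0.088, 0.702]
force: [-1.0, -2.8, 1.4]
width: 0.0849
```

{"fn": "drive_tool", "kwargs": {
  "targets": [
    [[0.085,0,0.01,0,0],[0.085,0.0,0.01,0,0],[0.085,0.0,0.01,0,0],[0.085,0.0,0.01,0,0],[0.085,0.0,0.006,0,0]]
  ]
}}

```text
clock: 31.1
eef_pos: [0.4513, -0.2314, -0.0083]
tcp_rot: [0.088, 0.702, -0.088, 0.702]
force: [-0.2, -2.7, 0.4]
width: 0.0853
```

```bash
python3 -c "
from h import *
look('l20')
t=grab_frame('top'); cv2.imwrite('pics/t20.png',cv2.resize(t['pixels'][190:290,270:390],None,fx=5,fy=5,interpolation=cv2.INTER_CUBIC))"
```

```text
t 31.1 [ 0.4513 -0.2314 -0.0083] bay [-0.2943  0.0083] yaw 75.7 F [-0.214  -2.722   0.4316]
red scene [] top [(np.float64(237.2), np.float64(180.1)), (np.float64(247.4), np.float64(215.4))]
  top@.152 [0.6482 0.1247 0.152 ] bay [ 0.1099 -0.0382]
  top@.152 [0.5478 0.0939 0.152 ] bay [0.0432 0.0428]
```

View pics/t20.png

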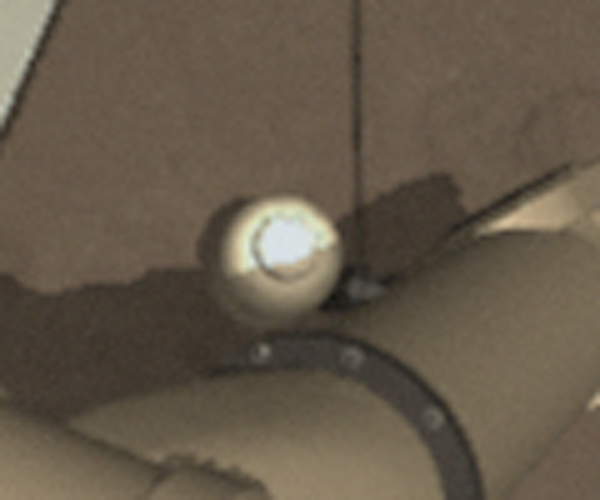

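View pics/l20.png

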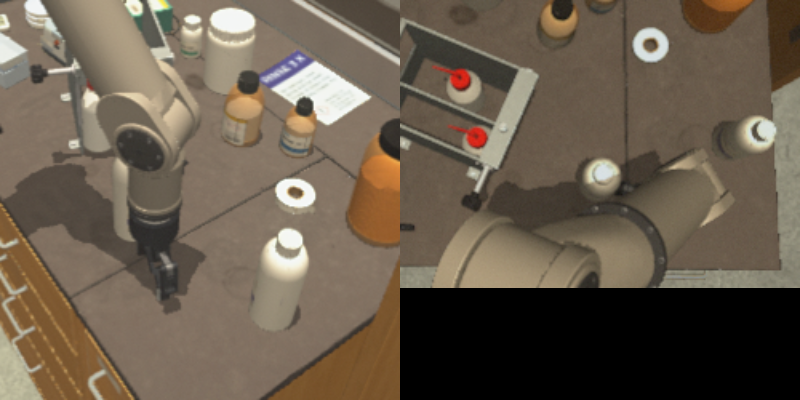

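```bash
cat >> h.py <<'E'
def tallrep(px,goal,ang):
    t=grab_frame('top'); p=onz(t,px,.188);b=B(p)
    g=B(sense()['eef_pos']); a=np.radians(ang); d=b-g; print(p,'bay',b,'along',d@[np.cos(a),np.sin(a)],'lat',d@[-np.sin(a),np.cos(a)])
    print('to goal',np.degrees(np.arctan2(goal[1]-b[1],goal[0]-b[0])))
E
python3 -c "
from h import *
tallrep((270+286/5,190+247/5),(-.05,.041),8.1)"
```

```text
[ 0.4799 -0.1226  0.188 ] bay [-0.1828  0.0233] along 0.11288982187158997 lat -0.0009824352017861436
to goal 7.581242696549703
```

{"fn": "drive_tool", "kwargs": {
  "targets": [
    [[0.085,0,0.009,0,0],[0.085,0.0,0.01,0,0],[0.085,0.0,0.01,0,0],[0.085,0.0,0.01,0,0],[0.085,0.0,0.01,0,0]]
  ]
}}

```text
clock: 31.92
eef_pos: [0.4635, -0.184, -0.0083]
tcp_rot: [0.088, 0.702, -0.088, 0.702]
force: [-0.5, -2.3, 0.8]
width: 0.0851
```

{"fn": "drive_tool", "kwargs": {
  "targets": [
    [[0.085,0,0.01,0,0],[0.085,0.0,0.01,0,0],[0.085,0.0,0.01,0,0],[0.085,0.0,0.01,0,0],[0.085,0.0,0.01,0,0]]
  ]
}}

```text
clock: 32.55
eef_pos: [0.4758, -0.1357, -0.0083]
tcp_rot: [0.088, 0.702, -0.088, 0.702]
force: [-1.4, -2.5, 1.0]
width: 0.0848
```

```bash
python3 -c "
from h import *
look('l21')
t=grab_frame('top'); cv2.imwrite('pics/t21.png',cv2.resize(t['pixels'][180:280,240:360],None,fx=5,fy=5,interpolation=cv2.INTER_CUBIC))"
```

```text
t 32.55 [ 0.4758 -0.1357 -0.0083] bay [-0.1965  0.0221] yaw 75.6 F [-1.3877 -2.4614  1.0256]
red scene [(np.float64(147.5), np.float64(100.0))] top [(np.float64(237.6), np.float64(180.0)), (np.float64(248.8), np.float64(216.8))]
  top@.152 [0.6485 0.1236 0.152 ] bay [ 0.109  -0.0389]
  top@.152 [0.5439 0.0899 0.152 ] bay [0.0381 0.0449]
  scene@.152 [0.5427 0.9337 0.152 ] bay [0.8179 0.3671]
```

View pics/t21.png

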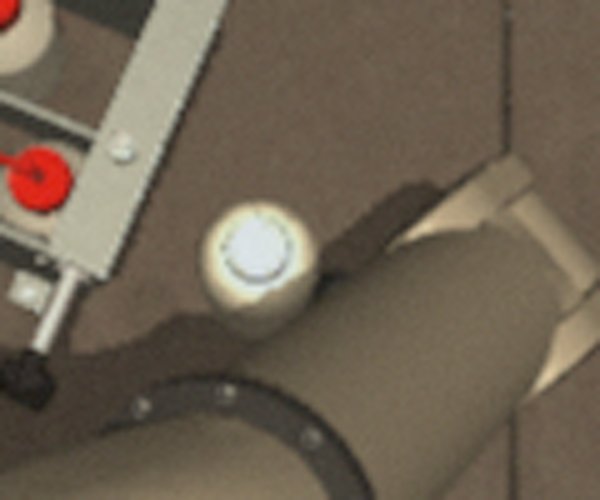

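View pics/l21.png

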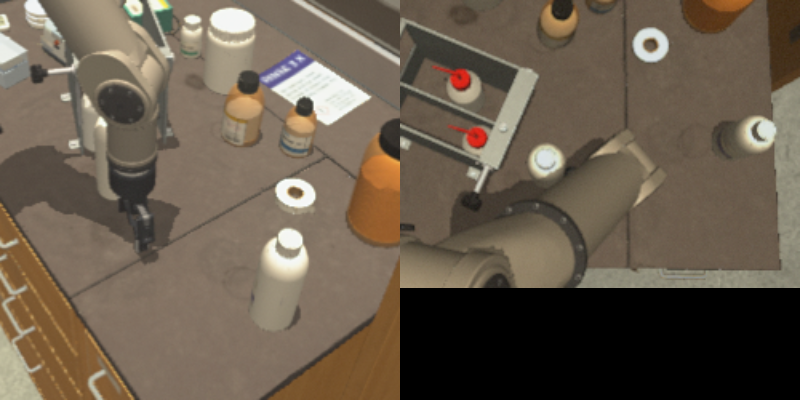

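```bash
python3 -c "
from h import *
tallrep((291.4,229),(-.02,.041),8)"
```

```text
[ 0.5068 -0.0274  0.188 ] bay [-0.0845  0.0346] along 0.1125923883322189 lat -0.0032551533638528834
to goal 5.638773633275313
```

{"fn": "drive_tool", "kwargs": {
  "targets": [
    [[0.085,0,0.008,0,0],[0.085,0.0,0.01,0,0],[0.085,0.0,0.01,0,0],[0.085,0.0,0.01,0,0],[0.085,0.0,0.004,0,0]]
  ]
}}

```text
clock: 33.38
eef_pos: [0.4864, -0.0947, -0.0083]
tcp_rot: [0.088, 0.702, -0.088, 0.702]
force: [-0.5, -2.6, 1.0]
width: 0.0848
```

{"fn": "drive_tool", "kwargs": {
  "targets": [
    [[0.085,0,-0.015,0,0],[0.085,0.0,0,0,0.14],[0.085,0.0,0,0,0]]
  ]
}}

```text
clock: 33.75
eef_pos: [0.482, -0.1112, -0.0083]
tcp_rot: [0.137, 0.694, -0.138, 0.694]
force: [-0.0, 0.9, 0.8]
width: 0.0853
```

```bash
python3 -c "
from h import *
look('l22')
t=grab_frame('top'); cv2.imwrite('pics/t22.png',cv2.resize(t['pixels'][180:280,220:340],None,fx=5,fy=5,interpolation=cv2.INTER_CUBIC))"
```

```text
t 33.75 [ 0.482  -0.1112 -0.0083] bay [-0.1715  0.0257] yaw 67.6 F [-0.018   0.8688  0.7624]
red scene [(np.float64(147.5), np.float64(100.0))] top [(np.float64(236.7), np.float64(179.3)), (np.float64(247.4), np.float64(215.4))]
  top@.152 [0.6505 0.1261 0.152 ] bay [ 0.1121 -0.0398]
  top@.152 [0.5478 0.0939 0.152 ] bay [0.0432 0.0428]
  scene@.152 [0.5427 0.9337 0.152 ] bay [0.8179 0.3671]
```

View pics/t22.png

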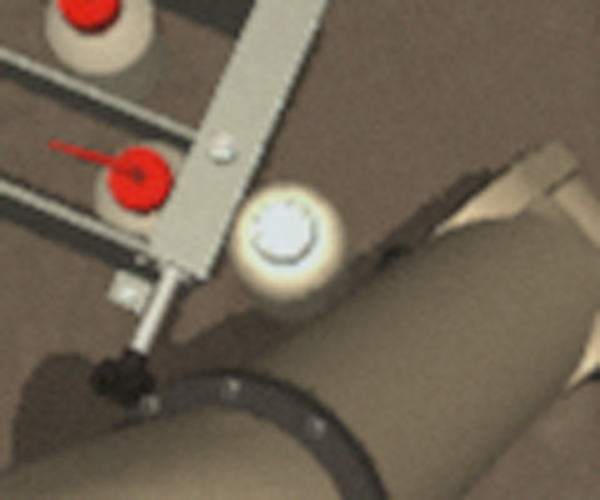

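```bash
python3 -c "
from h import *
tallrep((276.4,226.4),(0,.041),0)"
```

```text
[0.5134 0.0127 0.188 ] bay [-0.0449  0.0438] along 0.12569444203522492 lat 0.01808689973272499
to goal -3.5112012247926523
```

{"fn": "drive_tool", "kwargs": {
  "targets": [
    [[0.085,0,0,-0.0165,0],[0.085,0.0,0.008,0,0],[0.085,0.0,0.006,0,0],[0.085,0.0,0.008,0,0],[0.085,0.0,0.009,0,0]]
  ]
}}

```text
clock: 34.58
eef_pos: [0.4792, -0.0752, -0.0082]
tcp_rot: [0.137, 0.694, -0.138, 0.694]
force: [-1.8, -2.1, 3.0]
width: 0.0846
```

{"fn": "drive_tool", "kwargs": {
  "targets": [
    [[0.085,0,0.009,0,0],[0.085,0.0,0.009,0,0],[0.085,0.0,0.009,0,0],[0.085,0.0,0.005,0,0]]
  ]
}}

```text
clock: 35.08
eef_pos: [0.4911, -0.0452, -0.0084]
tcp_rot: [0.137, 0.694, -0.137, 0.694]
force: [-2.9, -3.5, 1.7]
width: 0.0851
```

```bash
python3 -c "
from h import *
look('l23')
t=grab_frame('top'); cv2.imwrite('pics/t23.png',cv2.resize(t['pixels'][160:260,200:320],None,fx=5,fy=5,interpolation=cv2.INTER_CUBIC))"
```

```text
t 35.08 [ 0.4911 -0.0452 -0.0084] bay [-0.107   0.0424] yaw 67.6 F [-2.864  -3.4538  1.7016]
red scene [(np.float64(147.5), np.float64(100.0))] top [(np.float64(237.2), np.float64(178.6)), (np.float64(238.3), np.float64(213.5))]
  top@.152 [0.6525 0.1248 0.152 ] bay [ 0.1116 -0.0422]
  top@.152 [0.553  0.1193 0.152 ] bay [0.0687 0.0478]
  scene@.152 [0.5427 0.9337 0.152 ] bay [0.8179 0.3671]
```

View pics/t23.png

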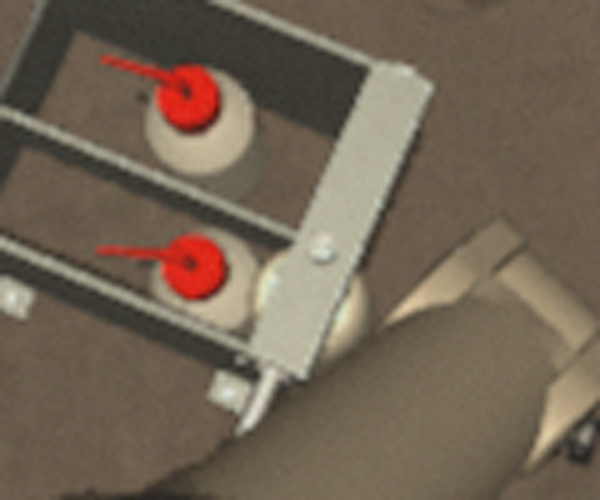

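View pics/l23.png

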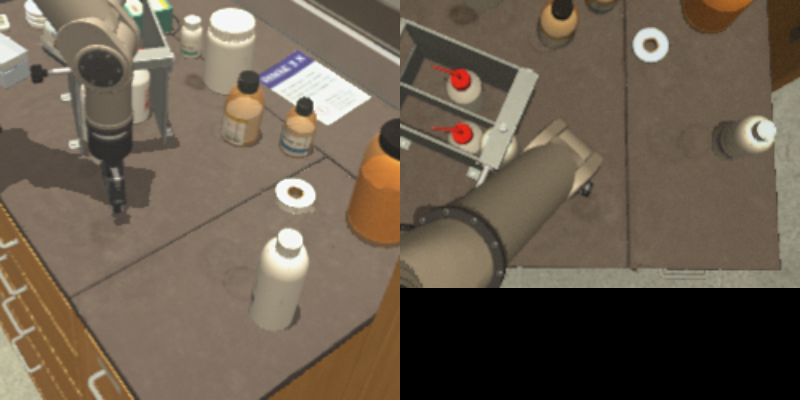

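{"fn": "drive_tool", "kwargs": {
  "targets": [
    [[0.085,0,0.008,0,0],[0.085,0.0,0.009,0,0],[0.085,0.0,0.009,0,0],[0.085,0.0,0.008,0,0]]
  ]
}}

```text
clock: 35.72
eef_pos: [0.5044, -0.0138, -0.0082]
tcp_rot: [0.137, 0.694, -0.137, 0.694]
force: [-1.2, -2.5, 0.3]
width: 0.0852
```

{"fn": "drive_tool", "kwargs": {
  "targets": [
    [[0.085,0,0.006,0,0],[0.085,0.0,0.003,0,0],[0.085,0.0,0,0,0]]
  ]
}}

```text
clock: 36.1
eef_pos: [0.5076, -0.0054, -0.0083]
tcp_rot: [0.137, 0.694, -0.137, 0.694]
force: [-0.3, -1.2, 0.6]
width: 0.085
```

```bash
python3 -c "
from h import *
look('l24')
t=grab_frame('top'); cv2.imwrite('pics/t24.png',cv2.resize(t['pixels'][160:260,200:320],None,fx=5,fy=5,interpolation=cv2.INTER_CUBIC))"
```

```text
t 36.1 [ 0.5076 -0.0054 -0.0083] bay [-0.0639  0.0423] yaw 67.6 F [-0.3395 -1.2167  0.6167]
red scene [(np.float64(147.5), np.float64(100.0))] top [(np.float64(237.2), np.float64(178.6)), (np.float64(225.8), np.float64(207.8))]
  top@.152 [0.6525 0.1248 0.152 ] bay [ 0.1116 -0.0422]
  top@.152 [0.5688 0.1546 0.152 ] bay [0.1073 0.0466]
  scene@.152 [0.5427 0.9337 0.152 ] bay [0.8179 0.3671]
```

View pics/t24.png

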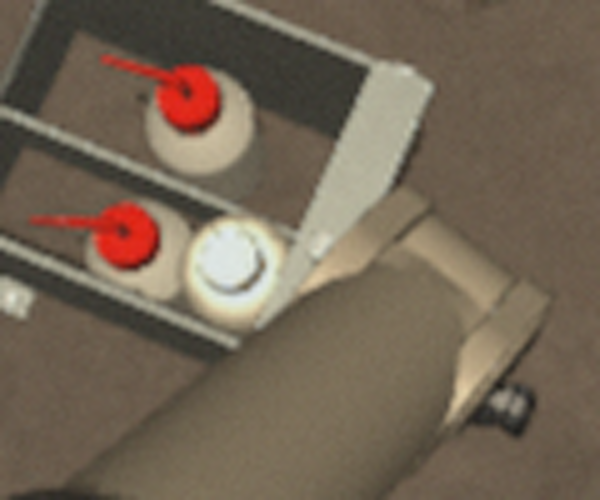

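```bash
python3 -c "
from h import *
tallrep((246,211.6),(0.1,.041),0)"
```

```text
[0.5528 0.0949 0.188 ] bay [0.0461 0.0386] along 0.11030295307096724 lat -0.0037029166801672425
to goal 2.547157294808371
```

{"fn": "drive_tool", "kwargs": {
  "targets": [
    [[0.085,0,0.004,0,0],[0.085,0.0,0.0,0,0],[0.085,0.0,-0.03,0,0],[0.085,0.0,-0.06,0,0],[0.085,-0.05,-0.03,0,0]]
  ]
}}

```text
clock: 36.92
eef_pos: [0.4603, -0.1154, 0.0406]
tcp_rot: [0.138, 0.695, -0.139, 0.692]
force: [1.6, -0.1, 0.6]
width: 0.085
```

{"fn": "drive_tool", "kwargs": {
  "targets": [
    [[0.085,-0.06,0,0,-0.16],[0.085,-0.06,0.0,0,-0.15],[0.085,-0.06,0,0,0],[0.085,0.0,0,0,0],[0.085,0,0,0,0]]
  ]
}}

```text
clock: 37.55
eef_pos: [0.4633, -0.1121, 0.2215]
tcp_rot: [0.029, 0.707, -0.027, 0.707]
force: [0.1, -0.6, -0.5]
width: 0.0852
```

```bash
python3 -c "
from h import *
go([*W(-.529,-.192),.235],BAYYAW+17.8)
look('l25')
t=grab_frame('top'); print(caps(t))
f=grab_frame('scene'); print([c for c in caps(f) if c[0][0]>340 and c[0][1]>280])
cv2.imwrite('pics/t25.png',cv2.resize(t['pixels'][160:260,360:480],None,fx=5,fy=5,interpolation=cv2.INTER_CUBIC))"
```

```text
t 37.55 at [ 0.4633 -0.1121  0.2215] yaw 85.5 bay [-0.1794  0.0427]  -> turn 0.0 shift [-0.0141 -0.4046  0.1166]
t 37.55 [ 0.4633 -0.1121  0.2215] bay [-0.1794  0.0427] yaw 85.5 F [ 0.0707 -0.5876 -0.5115]
red scene [(np.float64(147.5), np.float64(100.0))] top [(np.float64(237.2), np.float64(180.1)), (np.float64(223.5), np.float64(206.8))]
  top@.152 [0.6482 0.1247 0.152 ] bay [ 0.1099 -0.0382]
  top@.152 [0.5715 0.1611 0.152 ] bay [0.1144 0.0465]
  scene@.152 [0.5427 0.9337 0.152 ] bay [0.8179 0.3671]
[]
[(array([371. , 298.8]), 141), (array([368.4, 310.5]), 171)]
```

View pics/l25.png

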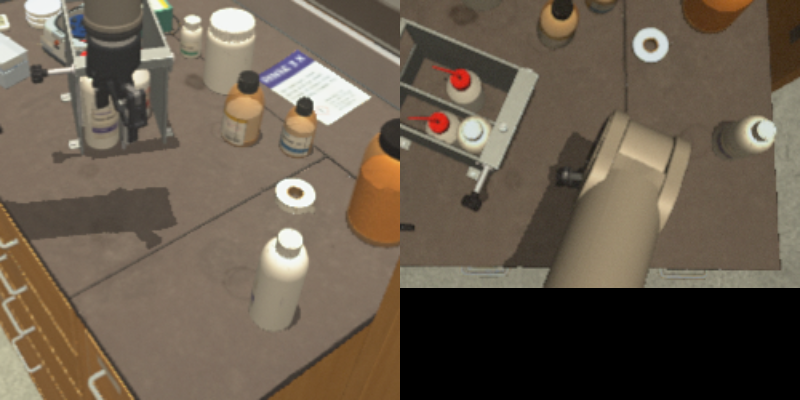

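View pics/t25.png

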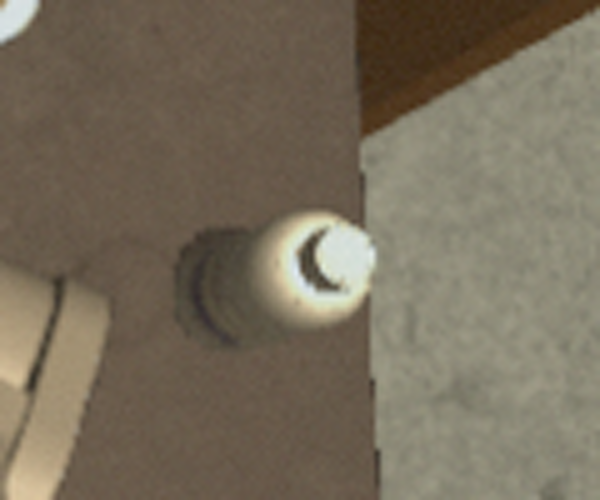

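{"fn": "drive_tool", "kwargs": {
  "targets": [
    [[0.085,-0.015,-0.0506,0.0146,0],[0.085,0,-0.0506,0.0146,0],[0.085,0,-0.0506,0.0146,0],[0.085,0,-0.0506,0.0146,0],[0.085,0,-0.0506,0.0146,0]]
  ]
}}

```text
clock: 38.38
eef_pos: [0.5155, -0.3728, 0.235]
tcp_rot: [0.029, 0.707, -0.028, 0.706]
force: [1.7, 1.1, 0.3]
width: 0.0849
```

{"fn": "drive_tool", "kwargs": {
  "targets": [
    [[0.085,0,-0.0506,0.0146,0],[0.085,0,-0.0506,0.0146,0],[0.085,0,-0.0506,0.0146,0],[0.085,0,0,0,0],[0.085,0,0,0,0]]
  ]
}}

```text
clock: 39.0
eef_pos: [0.5465, -0.5258, 0.2349]
tcp_rot: [0.03, 0.707, -0.028, 0.706]
force: [0.3, 0.6, 0.2]
width: 0.0852
```

```bash
python3 -c "
from h import *
go([*W(-.529,-.192),-.008],BAYYAW+17.8)
look('l26')
t=grab_frame('top'); cv2.imwrite('pics/t26.png',t['pixels'])"
```

```text
t 39.0 at [ 0.5465 -0.5258  0.2349] yaw 85.3 bay [-0.5303 -0.1917]  -> turn -0.002 shift [0.2429 0.0007 0.0012]
t 39.0 [ 0.5465 -0.5258  0.2349] bay [-0.5303 -0.1917] yaw 85.3 F [0.2653 0.5807 0.1744]
red scene [] top [(np.float64(237.2), np.float64(178.6)), (np.float64(224.9), np.float64(207.4))]
  top@.152 [0.6525 0.1248 0.152 ] bay [ 0.1116 -0.0422]
  top@.152 [0.5699 0.1571 0.152 ] bay [0.1101 0.0465]
```

View pics/l26.png

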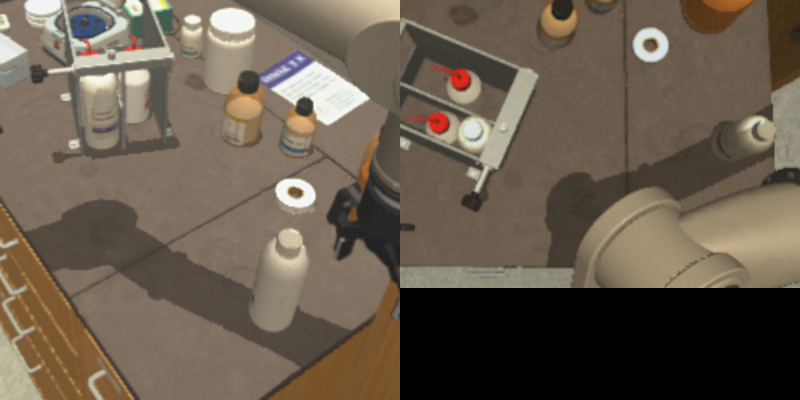

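View pics/t26.png

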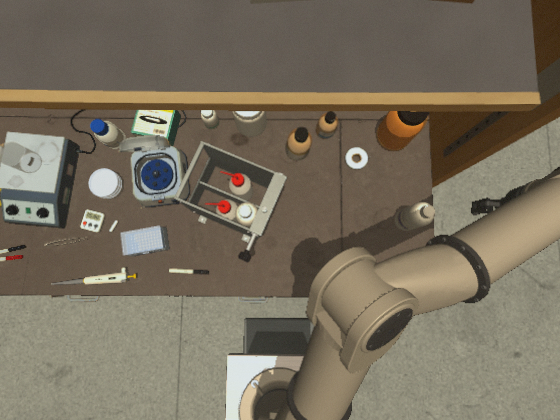

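{"fn": "drive_tool", "kwargs": {
  "targets": [
    [[0.085,0.05,0.0,0.001,0],[0.085,0.05,0,0,0],[0.085,0.05,0,0,0],[0.085,0.05,0,0,0],[0.085,0.028,0,0,0]]
  ]
}}

```text
clock: 39.78
eef_pos: [0.5482, -0.5236, 0.0061]
tcp_rot: [0.029, 0.707, -0.027, 0.706]
force: [0.9, 0.1, -0.0]
width: 0.0851
```

{"fn": "drive_tool", "kwargs": {
  "targets": [
    [[0.085,0.014,0.0,0,0],[0.085,0.0,0.0,0,0],[0.085,0.0,0.0,0,0]]
  ]
}}

```text
clock: 40.15
eef_pos: [0.5489, -0.5273, -0.0031]
tcp_rot: [0.028, 0.706, -0.029, 0.707]
force: [-0.1, -0.3, 0.4]
width: 0.0847
```

```bash
python3 -c "
from h import *
look('l27')"
```

```text
t 40.15 [ 0.5489 -0.5273 -0.0031] bay [-0.5309 -0.1945] yaw 85.4 F [-0.1157 -0.3232  0.3802]
red scene [(np.float64(147.5), np.float64(100.0))] top [(np.float64(237.2), np.float64(180.1)), (np.float64(224.9), np.float64(207.4))]
  top@.152 [0.6482 0.1247 0.152 ] bay [ 0.1099 -0.0382]
  top@.152 [0.5699 0.1571 0.152 ] bay [0.1101 0.0465]
  scene@.152 [0.5427 0.9337 0.152 ] bay [0.8179 0.3671]
```

View pics/l27.png

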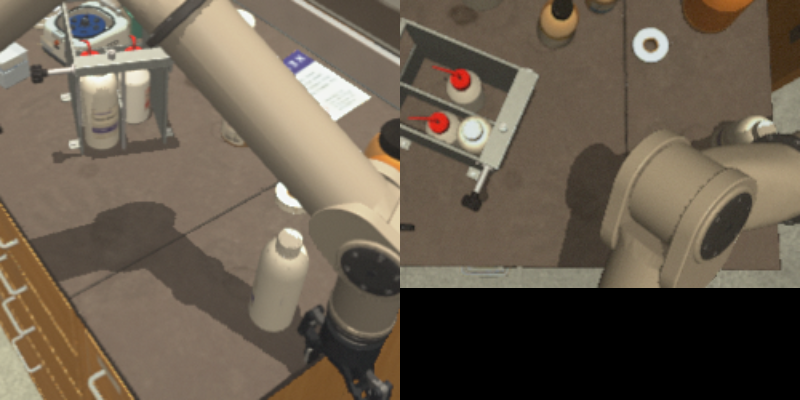

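{"fn": "drive_tool", "kwargs": {
  "targets": [
    [[0.085,0.003,0.012,-0.001,0],[0.085,0.0,0.009,0,0],[0.085,0.0,0.006,0,0],[0.085,0.0,0.008,0,0],[0.085,0.0,0.009,0,0]]
  ]
}}

```text
clock: 40.88
eef_pos: [0.5504, -0.4832, -0.0075]
tcp_rot: [0.028, 0.706, -0.03, 0.707]
force: [-0.8, -3.5, 1.4]
width: 0.0852
```

{"fn": "drive_tool", "kwargs": {
  "targets": [
    [[0.085,0,0.01,0,0],[0.085,0.0,0.01,0,0],[0.085,0.0,0.01,0,0],[0.085,0.0,0.01,0,0],[0.085,0.0,0.01,0,0]]
  ]
}}

```text
clock: 41.5
eef_pos: [0.5547, -0.4317, -0.0083]
tcp_rot: [0.029, 0.707, -0.029, 0.707]
force: [0.4, -4.2, 1.6]
width: 0.085
```

```bash
python3 -c "
from h import *
look('l28')
t=grab_frame('top'); cv2.imwrite('pics/t28.png',cv2.resize(t['pixels'][160:260,340:460],None,fx=5,fy=5,interpolation=cv2.INTER_CUBIC))"
```

```text
t 41.5 [ 0.5547 -0.4317 -0.0083] bay [-0.4402 -0.1635] yaw 85.4 F [ 0.4079 -4.1743  1.5517]
red scene [(np.float64(147.5), np.float64(100.0))] top [(np.float64(237.6), np.float64(180.0)), (np.float64(224.9), np.float64(207.4))]
  top@.152 [0.6485 0.1236 0.152 ] bay [ 0.109  -0.0389]
  top@.152 [0.5699 0.1571 0.152 ] bay [0.1101 0.0465]
  scene@.152 [0.5427 0.9337 0.152 ] bay [0.8179 0.3671]
```

View pics/l28.png

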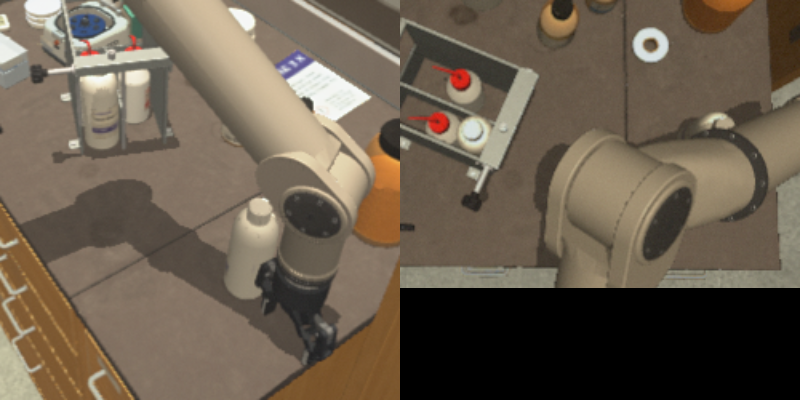

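View pics/t28.png

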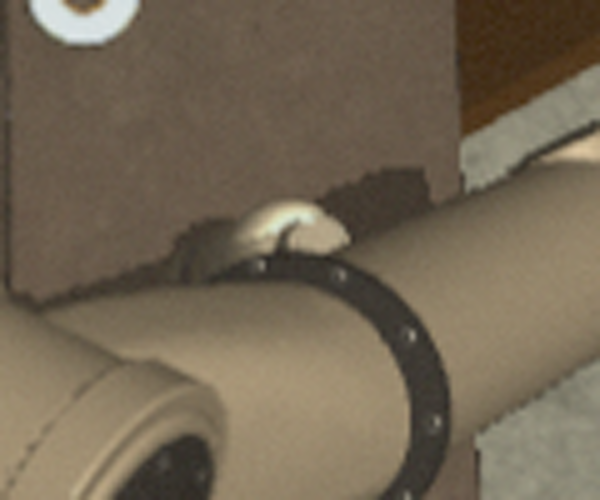

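```bash
cat >> h.py <<'E'
def tallS(px,goal,ang):
    t=grab_frame('scene'); p=onz(t,px,.188);b=B(p)
    g=B(sense()['eef_pos']); a=np.radians(ang); d=b-g; print(p,'bay',b,'along',d@[np.cos(a),np.sin(a)],'lat',d@[-np.sin(a),np.cos(a)])
    print('to goal',np.degrees(np.arctan2(goal[1]-b[1],goal[0]-b[0])))
E
python3 -c "
from h import *
f=grab_frame('scene')
cv2.imwrite('pics/s28.png',cv2.resize(f['pixels'][250:350,300:420],None,fx=5,fy=5,interpolation=cv2.INTER_CUBIC))"
```

```text
(no output)
```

View pics/s28.png

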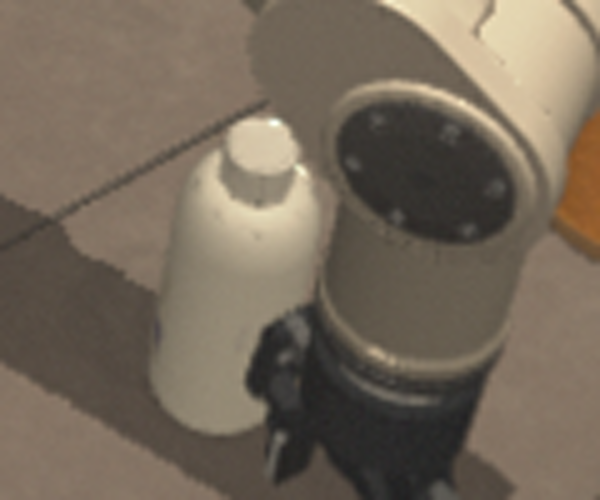

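Cap top centre at (263,145) in the crop, i.e. scene (352.6, 279); bottle upright, knuckle on its lower body.

```bash
python3 -c "
from h import *
tallS((352.6,279),(-.06,-.041),17.8)"
```

```text
[ 0.5627 -0.3316  0.188 ] bay [-0.3446 -0.1328] along 0.09996787852530578 lat 2.6695795689725105e-06
to goal 17.880479103758855
```

{"fn": "drive_tool", "kwargs": {
  "targets": [
    [[0.085,0,0.009,0,0],[0.085,0.0,0.01,0,0],[0.085,0.0,0.01,0,0],[0.085,0.0,0.01,0,0],[0.085,0.0,0.01,0,0]]
  ]
}}

```text
clock: 42.38
eef_pos: [0.5587, -0.3828, -0.0082]
tcp_rot: [0.028, 0.707, -0.028, 0.707]
force: [-1.5, -3.3, 2.5]
width: 0.085
```

{"fn": "drive_tool", "kwargs": {
  "targets": [
    [[0.085,0,0.01,0,0],[0.085,0.0,0.01,0,0],[0.085,0.0,0.01,0,0],[0.085,0.0,0.007,0,0],[0.085,0.0,0.0,0,0]]
  ]
}}

```text
clock: 43.0
eef_pos: [0.5618, -0.3452, -0.0086]
tcp_rot: [0.029, 0.707, -0.028, 0.706]
force: [-0.5, -0.8, -0.8]
width: 0.0851
```

```bash
python3 -c "
from h import *
look('l29')
f=grab_frame('scene')
cv2.imwrite('pics/s29.png',cv2.resize(f['pixels'][210:330,270:400],None,fx=5,fy=5,interpolation=cv2.INTER_CUBIC))"
```

```text
t 43.0 [ 0.5618 -0.3452 -0.0086] bay [-0.3575 -0.1372] yaw 85.4 F [-0.5312 -0.7687 -0.8311]
red scene [] top [(np.float64(237.2), np.float64(180.1)), (np.float64(224.6), np.float64(207.6))]
  top@.152 [0.6482 0.1247 0.152 ] bay [ 0.1099 -0.0382]
  top@.152 [0.5693 0.1579 0.152 ] bay [0.1106 0.0474]
```

View pics/s29.png

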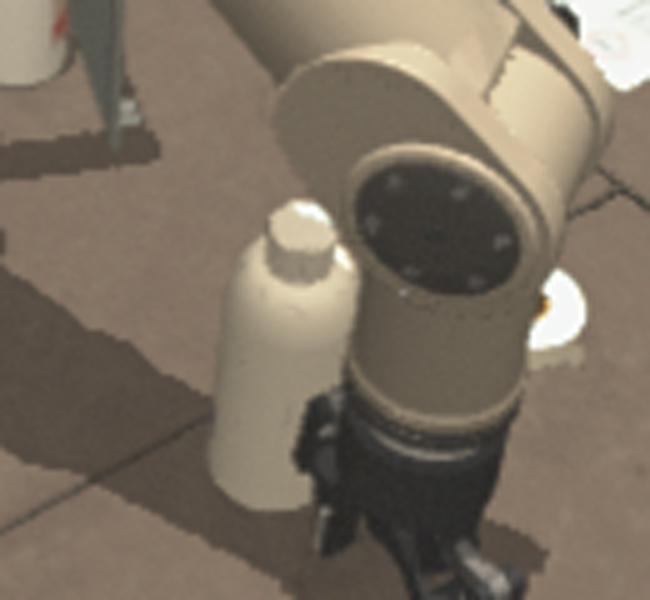

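View pics/l29.png

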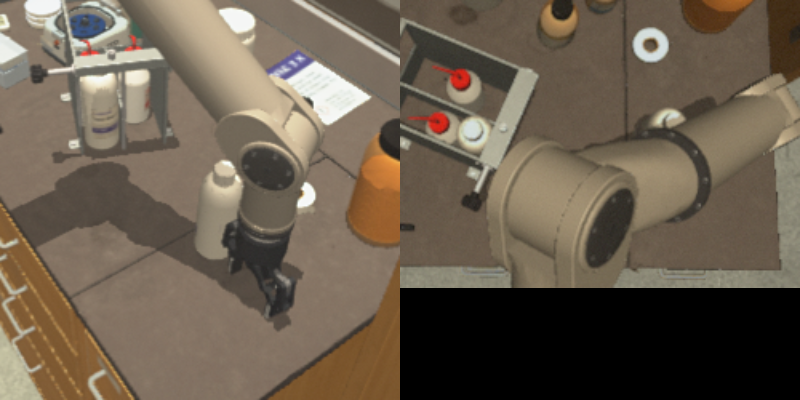

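```bash
python3 -c "
from h import *
tallS((330.2,255.4),(-.06,-.041),17.8)
f=grab_frame('scene'); p=onz(f,(322,311),0)[:2]+.034*np.array([.558,.83]); print(p,B(p))"
```

```text
[ 0.5686 -0.2459  0.188 ] bay [-0.2631 -0.1056] along 0.10046393140055372 lat 0.0009208399812484965
to goal 17.648172734190375
[ 0.5702 -0.2294] [-0.2472 -0.1009]
```

```bash
python3 -c "
from h import *
f=grab_frame('wrist'); cv2.imwrite('pics/w29.png',f['pixels'])"
```

```text
(no output)
```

View pics/w29.png

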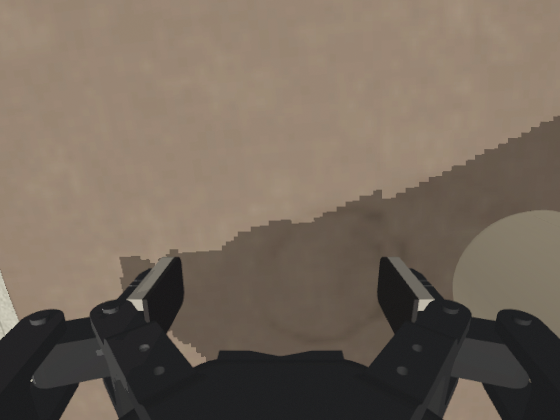

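{"fn": "drive_tool", "kwargs": {
  "targets": [
    [[0.085,0,0.007,0,0],[0.085,0.0,0.01,0,0],[0.085,0.0,0.01,0,0],[0.085,0.0,0.01,0,0],[0.085,0.0,0.01,0,0]]
  ]
}}

```text
clock: 43.92
eef_pos: [0.5655, -0.299, -0.0082]
tcp_rot: [0.028, 0.707, -0.028, 0.707]
force: [0.2, -3.3, 1.2]
width: 0.0848
```

{"fn": "drive_tool", "kwargs": {
  "targets": [
    [[0.085,0,0.01,0,0],[0.085,0.0,0.01,0,0],[0.085,0.0,0.01,0,0],[0.085,0.0,0.007,0,0],[0.085,0.0,0.0,0,0]]
  ]
}}

```text
clock: 44.55
eef_pos: [0.5685, -0.2615, -0.0086]
tcp_rot: [0.029, 0.707, -0.028, 0.706]
force: [-0.4, 0.1, 0.1]
width: 0.0849
```

```bash
python3 -c "
from h import *
look('l30')
f=grab_frame('scene')
cv2.imwrite('pics/s30.png',cv2.resize(f['pixels'][180:300,240:370],None,fx=5,fy=5,interpolation=cv2.INTER_CUBIC))
f=grab_frame('top')
cv2.imwrite('pics/t30.png',cv2.resize(f['pixels'][160:260,270:390],None,fx=5,fy=5,interpolation=cv2.INTER_CUBIC))"
```

```text
t 44.55 [ 0.5685 -0.2615 -0.0086] bay [-0.2775 -0.1115] yaw 85.4 F [-0.3621  0.1419  0.0725]
red scene [] top [(np.float64(237.3), np.float64(180.0)), (np.float64(223.4), np.float64(206.7))]
  top@.152 [0.6485 0.1244 0.152 ] bay [ 0.1097 -0.0386]
  top@.152 [0.5718 0.1614 0.152 ] bay [0.1148 0.0463]
```

View pics/s30.png

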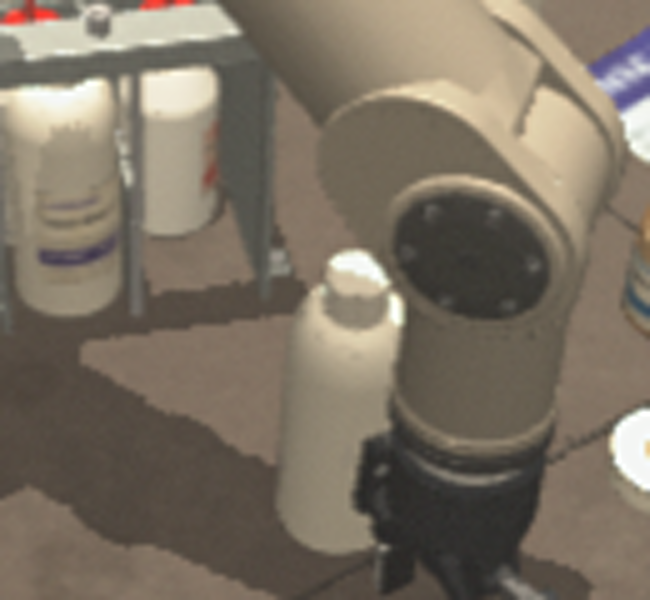

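View pics/t30.png

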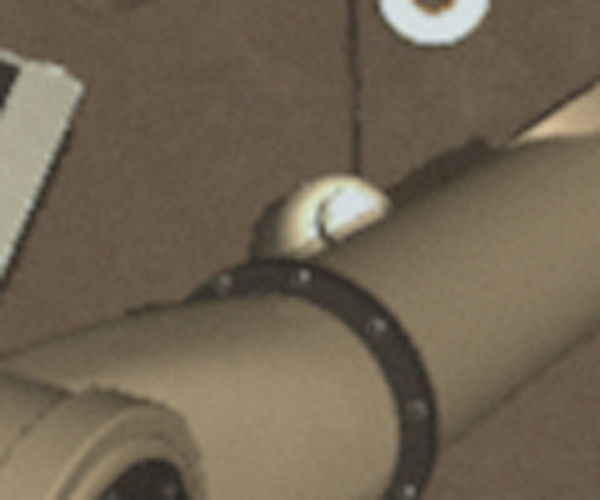

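```bash
python3 -c "
from h import *
tallS((311.2,234),(-.06,-.041),17.8)
t=grab_frame('top'); p=onz(t,(270+352/5,160+210/5),.188); print(p,B(p))
f=grab_frame('scene')
b=W(-.1705,-.0775)
print('proj upright cap/base',proj(f,[*b,.188]),proj(f,[*b,0]),'top',proj(t,[*b,.188]))"
```

```text
[ 0.5773 -0.1603  0.188 ] bay [-0.1806 -0.0811] along 0.10264785070753368 lat -0.0008689638919946477
to goal 18.400598783868542
[ 0.5811 -0.1591  0.188 ] [-0.178  -0.0842]
proj upright cap/base [308.7723 231.5651] [305.4355 280.961 ] top [336.8756 203.193 ]
```

```bash
python3 -c "
from h import *
f=grab_frame('scene')
for bb in ((-.1705,-.0775),(-.179,-.0825)):
  b=W(*bb); print(proj(f,[*(b-.034*np.array([.558,.83])),0]), proj(f,[*(b-.034*np.array([.83,-.558])),.03]),proj(f,[*(b-.034*np.array([.83,-.558])),.1]))
cv2.imwrite('pics/s31.png',cv2.resize(f['pixels'][225:300,285:340],None,fx=8,fy=8,interpolation=cv2.INTER_CUBIC))"
```

```text
[306.0868 290.2819] [293.7309 273.7718] [294.437  256.0244]
[308.6228 292.3456] [296.1921 275.7441] [297.0024 257.987 ]
```

View pics/s31.png

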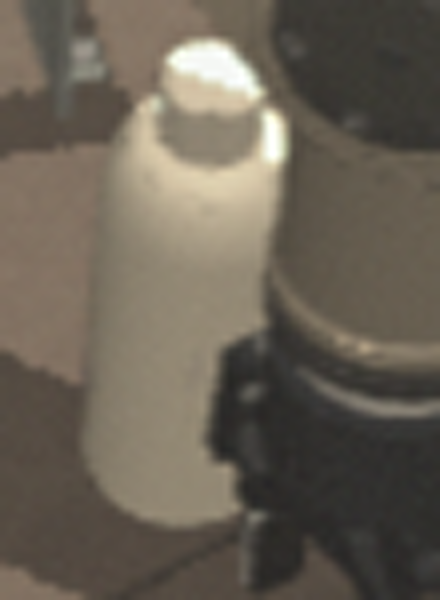

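{"fn": "drive_tool", "kwargs": {
  "targets": [
    [[0.085,0,0.007,0,0],[0.085,0.0,0.01,0,0],[0.085,0.0,0.01,0,0],[0.085,0.0,0.01,0,0],[0.085,0.0,0.01,0,0]]
  ]
}}

```text
clock: 45.58
eef_pos: [0.5723, -0.2153, -0.0082]
tcp_rot: [0.028, 0.707, -0.028, 0.707]
force: [0.2, -4.0, 1.6]
width: 0.085
```

{"fn": "drive_tool", "kwargs": {
  "targets": [
    [[0.085,0,0.01,0,0],[0.085,0.0,0.01,0,0],[0.085,0.0,0.01,0,0],[0.085,0.0,0.01,0,0],[0.085,0.0,0.005,0,0]]
  ]
}}

```text
clock: 46.2
eef_pos: [0.5759, -0.1701, -0.0084]
tcp_rot: [0.028, 0.707, -0.028, 0.706]
force: [-0.8, -3.8, 1.2]
width: 0.0851
```

```bash
python3 -c "
from h import *
look('l32')
f=grab_frame('scene')
cv2.imwrite('pics/s32.png',cv2.resize(f['pixels'][160:280,220:350],None,fx=5,fy=5,interpolation=cv2.INTER_CUBIC))
f=grab_frame('top')
cv2.imwrite('pics/t32.png',cv2.resize(f['pixels'][160:260,240:360],None,fx=5,fy=5,interpolation=cv2.INTER_CUBIC))"
```

```text
t 46.2 [ 0.5759 -0.1701 -0.0084] bay [-0.1903 -0.0836] yaw 85.4 F [-0.7858 -3.7904  1.2221]
red scene [] top [(np.float64(237.2), np.float64(180.1)), (np.float64(224.9), np.float64(207.4))]
  top@.152 [0.6482 0.1247 0.152 ] bay [ 0.1099 -0.0382]
  top@.152 [0.5699 0.1571 0.152 ] bay [0.1101 0.0465]
```

View pics/s32.png

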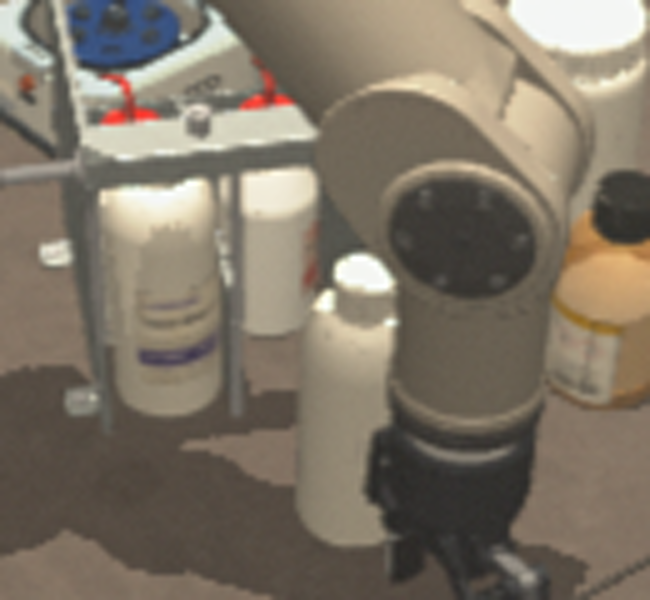

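View pics/t32.png

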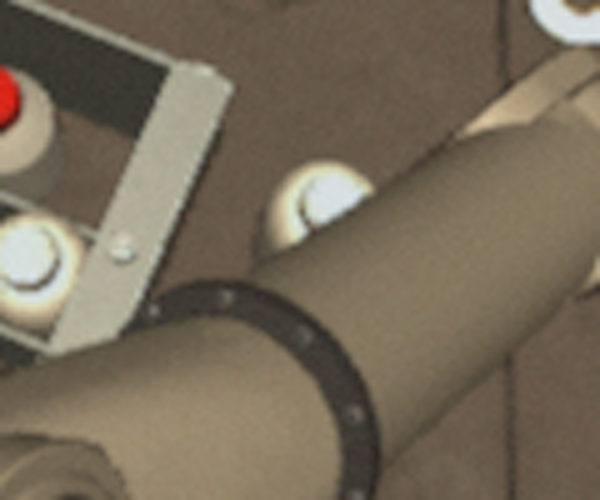

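```bash
python3 -c "
from h import *
tallS((292.8,214.8),(-.03,-.041),17.8)
tallrep((305.6,199.6),(-.03,-.041),17.8)"
```

```text
[ 0.5831 -0.0725  0.188 ] bay [-0.0972 -0.053 ] along 0.09826515233616223 lat 0.0004118698935710594
to goal 10.159214970600916
[ 0.587  -0.0655  0.188 ] bay [-0.0892 -0.054 ] along 0.10576687305648354 lat -0.0028967468941297047
to goal 12.377345341032967
```

{"fn": "drive_tool", "kwargs": {
  "targets": [
    [[0.085,0,0.008,0,0],[0.085,0.0,0.01,0,0],[0.085,0.0,0.01,0,0],[0.085,0.0,0.009,0,0],[0.085,0.0,0.0,0,0]]
  ]
}}

```text
clock: 47.12
eef_pos: [0.579, -0.1325, -0.0086]
tcp_rot: [0.028, 0.707, -0.027, 0.706]
force: [0.5, 0.2, -1.2]
width: 0.0849
```

{"fn": "drive_tool", "kwargs": {
  "targets": [
    [[0.085,0,-0.018,0,0],[0.085,0.0,0,0,0.16],[0.085,0.0,0,0,0.15],[0.085,0.0,0,0,0]]
  ]
}}

```text
clock: 47.62
eef_pos: [0.5769, -0.1535, -0.0085]
tcp_rot: [0.137, 0.694, -0.137, 0.693]
force: [-0.1, 0.1, 0.1]
width: 0.0851
```

```bash
python3 -c "
from h import *
look('l33')
f=grab_frame('scene')
cv2.imwrite('pics/s33.png',cv2.resize(f['pixels'][160:280,220:350],None,fx=5,fy=5,interpolation=cv2.INTER_CUBIC))
f=grab_frame('top')
cv2.imwrite('pics/t33.png',cv2.resize(f['pixels'][160:260,240:360],None,fx=5,fy=5,interpolation=cv2.INTER_CUBIC))"
```

```text
t 47.62 [ 0.5769 -0.1535 -0.0085] bay [-0.1744 -0.0782] yaw 67.6 F [-0.0511  0.0598  0.1449]
red scene [] top [(np.float64(237.2), np.float64(180.1)), (np.float64(224.9), np.float64(207.4))]
  top@.152 [0.6482 0.1247 0.152 ] bay [ 0.1099 -0.0382]
  top@.152 [0.5699 0.1571 0.152 ] bay [0.1101 0.0465]
```

View pics/s33.png

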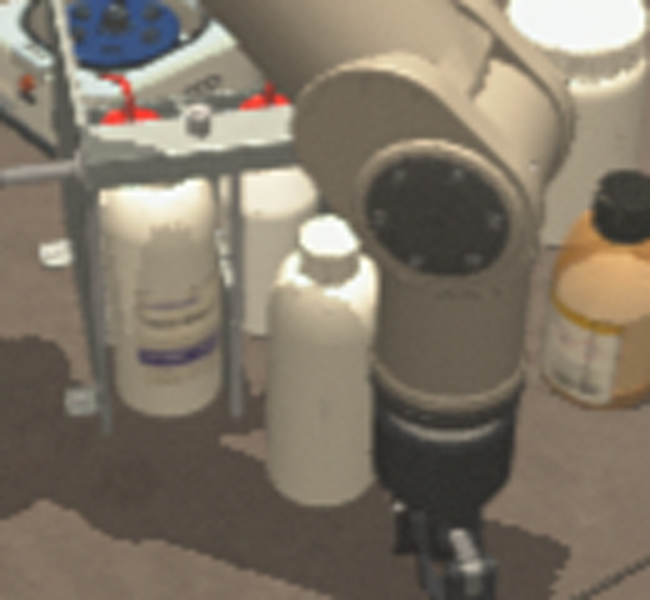

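View pics/t33.png

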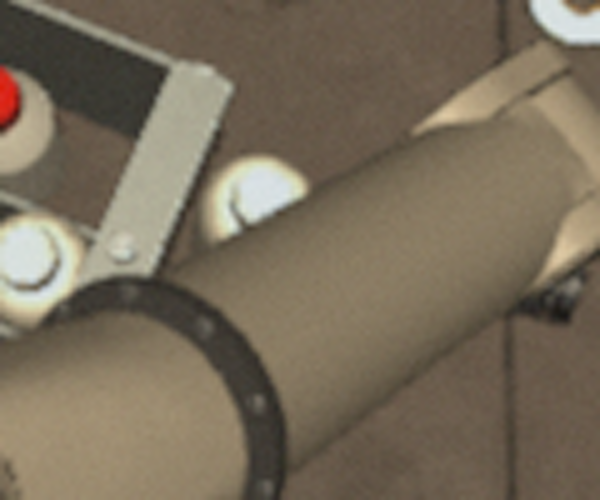

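```bash
python3 -c "
from h import *
tallS((285.8,207.8),(0,-.041),0)
tallrep((292.8,198.6),(0,-.041),0)
f=grab_frame('scene');t=grab_frame('top');r=tri(t,(292.8,198.6),f,(285.8,207.8));print(r,B(r[0]))"
```

```text
[ 0.5847 -0.0375  0.188 ] bay [-0.0642 -0.0412] along 0.10930193063891253 lat 0.03697481701302198
to goal 0.1943348681379725
[ 0.5895 -0.0309  0.188 ] bay [-0.0563 -0.0431] along 0.11707369276126166 lat 0.035047948397601184
to goal 2.1754498138725724
(array([ 0.5902, -0.0308,  0.1813]), np.float64(0.0012593231211063649)) [-0.056  -0.0438]
```

{"fn": "drive_tool", "kwargs": {
  "targets": [
    [[0.085,0,-0.006,0,0],[0.085,0.0,0,-0.036,0],[0.085,0.0,0.006,0,0],[0.085,0.0,0.006,0,0],[0.085,0.0,0.006,0,0]]
  ]
}}

```text
clock: 48.65
eef_pos: [0.5498, -0.1274, -0.0081]
tcp_rot: [0.137, 0.693, -0.137, 0.694]
force: [-0.1, -0.2, 0.4]
width: 0.0851
```

{"fn": "drive_tool", "kwargs": {
  "targets": [
    [[0.085,0,0.008,0,0],[0.085,0.0,0.009,0,0],[0.085,0.0,0.009,0,0],[0.085,0.0,0.009,0,0],[0.085,0.0,0.006,0,0]]
  ]
}}

```text
clock: 49.28
eef_pos: [0.5645, -0.0889, -0.0083]
tcp_rot: [0.137, 0.694, -0.137, 0.694]
force: [-0.8, -3.4, 1.3]
width: 0.085
```

```bash
python3 -c "
from h import *
look('l34')
f=grab_frame('scene')
cv2.imwrite('pics/s34.png',cv2.resize(f['pixels'][160:280,220:350],None,fx=5,fy=5,interpolation=cv2.INTER_CUBIC))
f=grab_frame('top')
cv2.imwrite('pics/t34.png',cv2.resize(f['pixels'][150:250,210:330],None,fx=5,fy=5,interpolation=cv2.INTER_CUBIC))"
```

```text
t 49.27 [ 0.5645 -0.0889 -0.0083] bay [-0.1194 -0.0421] yaw 67.6 F [-0.7591 -3.4426  1.2838]
red scene [(np.float64(147.5), np.float64(100.0))] top [(np.float64(236.9), np.float64(178.6)), (np.float64(224.9), np.float64(207.4))]
  top@.152 [0.6525 0.1256 0.152 ] bay [ 0.1124 -0.0419]
  top@.152 [0.5699 0.1571 0.152 ] bay [0.1101 0.0465]
  scene@.152 [0.5427 0.9337 0.152 ] bay [0.8179 0.3671]
```

View pics/s34.png

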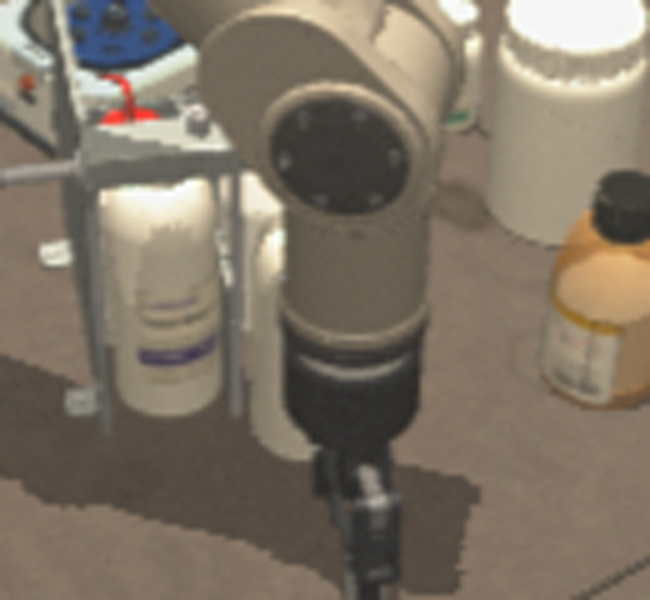

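View pics/t34.png

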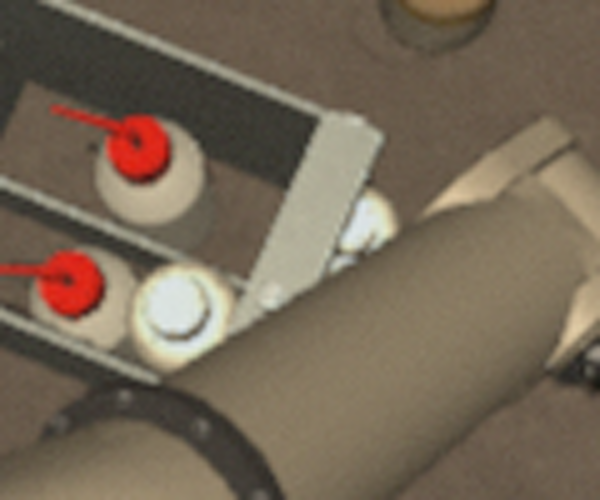

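{"fn": "drive_tool", "kwargs": {
  "targets": [
    [[0.085,0,0.008,0,0],[0.085,0.0,0.009,0,0],[0.085,0.0,0.009,0,0],[0.085,0.0,0.009,0,0]]
  ]
}}

```text
clock: 49.98
eef_pos: [0.5778, -0.0566, -0.0083]
tcp_rot: [0.137, 0.694, -0.137, 0.694]
force: [-1.8, -3.2, 1.3]
width: 0.0847
```

{"fn": "drive_tool", "kwargs": {
  "targets": [
    [[0.085,0,0.009,0,0],[0.085,0.0,0.008,0,0],[0.085,0.0,0.005,0,0],[0.085,0.0,0.0,0,0]]
  ]
}}

```text
clock: 50.48
eef_pos: [0.5861, -0.0363, -0.0084]
tcp_rot: [0.137, 0.694, -0.137, 0.694]
force: [-0.2, -1.9, -0.0]
width: 0.0851
```

```bash
python3 -c "
from h import *
look('l35')
f=grab_frame('top')
cv2.imwrite('pics/t35.png',cv2.resize(f['pixels'][150:250,210:330],None,fx=5,fy=5,interpolation=cv2.INTER_CUBIC))"
```

```text
t 50.48 [ 0.5861 -0.0363 -0.0084] bay [-0.0626 -0.0421] yaw 67.6 F [-0.1652 -1.9346 -0.0187]
red scene [(np.float64(147.5), np.float64(100.0))] top [(np.float64(234.8), np.float64(178.5)), (np.float64(224.9), np.float64(207.4))]
  top@.152 [0.6527 0.1316 0.152 ] bay [ 0.118  -0.0398]
  top@.152 [0.5699 0.1571 0.152 ] bay [0.1101 0.0465]
  scene@.152 [0.5427 0.9337 0.152 ] bay [0.8179 0.3671]
```

View pics/t35.png

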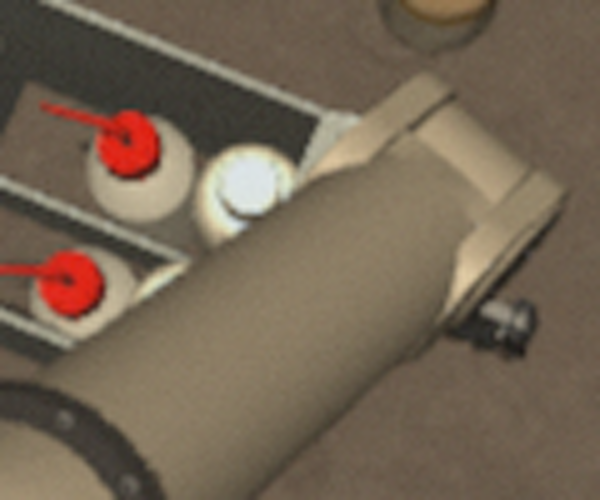

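{"fn": "drive_tool", "kwargs": {
  "targets": [
    [[0.085,0,-0.03,0,0],[0.085,0.0,-0.06,0,0],[0.085,-0.05,-0.03,0,0],[0.085,-0.06,0,0,0],[0.085,-0.06,0,0,0]]
  ]
}}

```text
clock: 51.25
eef_pos: [0.5399, -0.1477, 0.1633]
tcp_rot: [0.138, 0.694, -0.137, 0.693]
force: [1.3, 0.2, 0.4]
width: 0.0854
```

{"fn": "drive_tool", "kwargs": {
  "targets": [
    [[0.085,-0.06,0,-0.02,0],[0.085,-0.06,0.0,-0.03,0],[0.085,-0.05,0,-0.04,0],[0.085,0,0,0,0],[0.085,0,0,0,0]]
  ]
}}

```text
clock: 51.88
eef_pos: [0.4724, -0.1149, 0.3143]
tcp_rot: [0.136, 0.692, -0.136, 0.696]
force: [0.6, -0.9, -2.0]
width: 0.0852
```

```bash
python3 -c "
from h import *
go([*W(0.0005,.1524),.33],BAYYAW)
look('l36')
f=grab_frame('top')
cv2.imwrite('pics/t36.png',cv2.resize(f['pixels'][150:250,190:310],None,fx=5,fy=5,interpolation=cv2.INTER_CUBIC))
f=grab_frame('scene')
cv2.imwrite('pics/s36.png',cv2.resize(f['pixels'][140:260,200:330],None,fx=5,fy=5,interpolation=cv2.INTER_CUBIC))"
```

```text
t 51.88 at [ 0.4724 -0.1149  0.3143] yaw 67.8 bay [-0.1786  0.0331]  -> turn 0.004 shift [-0.0162  0.1791 -0.1192]
t 51.88 [ 0.4724 -0.1149  0.3143] bay [-0.1786  0.0331] yaw 67.8 F [ 0.6251 -0.8829 -1.9632]
red scene [(np.float64(147.5), np.float64(100.0))] top [(np.float64(236.4), np.float64(179.4)), (np.float64(224.9), np.float64(207.4))]
  top@.152 [0.6502 0.127  0.152 ] bay [ 0.1128 -0.0392]
  top@.152 [0.5699 0.1571 0.152 ] bay [0.1101 0.0465]
  scene@.152 [0.5427 0.9337 0.152 ] bay [0.8179 0.3671]
```

View pics/t36.png

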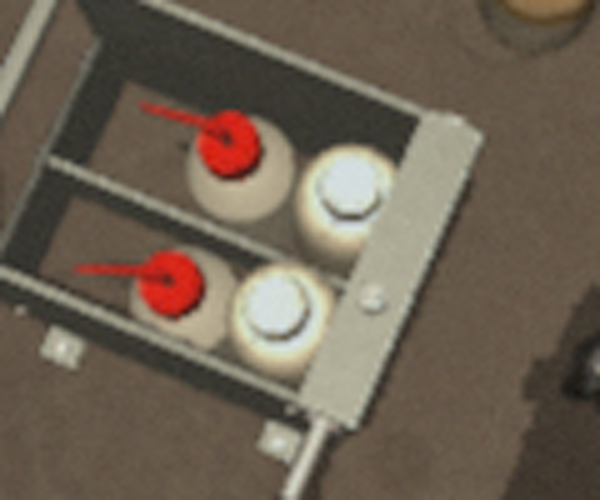

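View pics/s36.png

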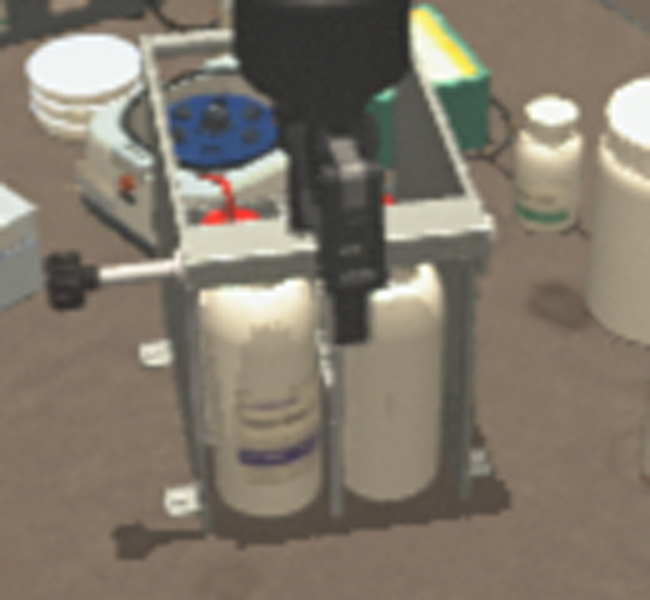

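```bash
python3 -c "
from h import *
t=grab_frame('top')
for p in ((260,187.4),(245,211.2)): print(B(onz(t,p,.188)))
for p in ((470,125),(350,420),(420,110),(303,385)): print('hood',B(onz(t,(190+p[0]/5,150+p[1]/5),.228)))"
```

```text
[ 0.0376 -0.0372]
[0.049  0.0386]
hood [-0.0125 -0.0848]
hood [-0.0158  0.0825]
hood [ 0.0148 -0.082 ]
hood [0.0136 0.0753]
```

```bash
python3 -c "
from h import *
go([*W(-.15,-.040),-.008],BAYYAW)"
```

```text
t 52.12 at [ 0.4719 -0.1171  0.3141] yaw 67.6 bay [-0.1808  0.0328]  -> turn -0.001 shift [0.3224 0.032  0.0711]
```

{"fn": "drive_tool", "kwargs": {
  "targets": [
    [[0.085,0.05,0,0.036,0],[0.085,0.058,0.0,0.035,0],[0.085,0.058,0,0,0],[0.085,0.058,0,0,0],[0.085,0.055,0,0,0]]
  ]
}}

```text
clock: 52.75
eef_pos: [0.5274, -0.1391, 0.0564]
tcp_rot: [0.134, 0.691, -0.139, 0.697]
force: [0.9, 0.7, 0.1]
width: 0.0849
```

{"fn": "drive_tool", "kwargs": {
  "targets": [
    [[0.085,0.035,0,0,0],[0.085,0.008,0.01,0,0],[0.085,0,0.02,0,0],[0.085,0,0.015,0,0],[0.085,0,0,0,0]]
  ]
}}

```text
clock: 53.38
eef_pos: [0.5476, -0.0937, 0.0178]
tcp_rot: [0.133, 0.69, -0.136, 0.699]
force: [-0.8, -0.8, -0.4]
width: 0.0851
```

```bash
python3 -c "
from h import *
go([*W(-.055,-.040),-.008],BAYYAW)
look('l37')"
```

```text
t 53.38 at [ 0.5476 -0.0937  0.0178] yaw 68.1 bay [-0.1303 -0.0284]  -> turn 0.008 shift [0.0259 0.0754 0.0113]
t 53.38 [ 0.5476 -0.0937  0.0178] bay [-0.1303 -0.0284] yaw 68.1 F [-0.8473 -0.8192 -0.3524]
red scene [(np.float64(147.5), np.float64(100.0))] top [(np.float64(236.4), np.float64(179.4)), (np.float64(224.9), np.float64(207.4))]
  top@.152 [0.6502 0.127  0.152 ] bay [ 0.1128 -0.0392]
  top@.152 [0.5699 0.1571 0.152 ] bay [0.1101 0.0465]
  scene@.152 [0.5427 0.9337 0.152 ] bay [0.8179 0.3671]
```

View pics/l37.png

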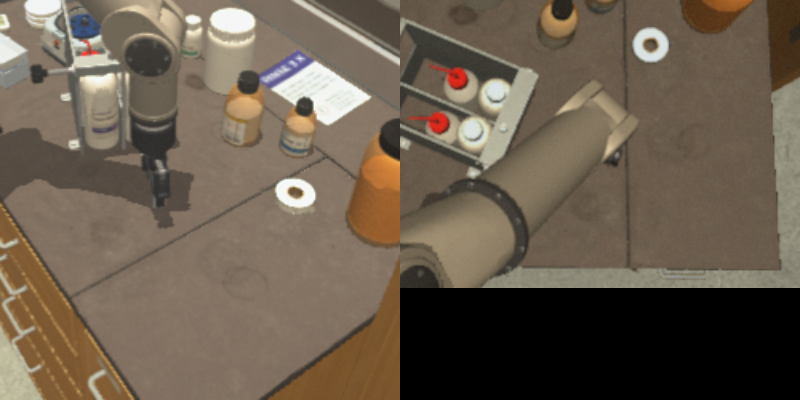

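{"fn": "drive_tool", "kwargs": {
  "targets": [
    [[0.085,0.015,0,0.011,0.008],[0.085,0.01,0.0,0,0],[0.085,0,0.02,0,0],[0.085,0,0.02,0,0],[0.085,0,0.01,0,0]]
  ]
}}

```text
clock: 54.1
eef_pos: [0.5765, -0.0515, -0.0082]
tcp_rot: [0.136, 0.69, -0.139, 0.698]
force: [-0.0, -0.3, 0.2]
width: 0.0849
```

{"fn": "drive_tool", "kwargs": {
  "targets": [
    [[0.085,0.0,0.009,0,0],[0.085,0.0,0.007,0,0],[0.085,0,0.0,0,0]]
  ]
}}

```text
clock: 54.48
eef_pos: [0.5819, -0.0392, -0.0081]
tcp_rot: [0.137, 0.689, -0.14, 0.697]
force: [1.2, -0.4, 0.3]
width: 0.0848
```

```bash
python3 -c "
from h import *
go([*W(-.055,-.040),-.008],BAYYAW)
look('l38')
f=grab_frame('top')
cv2.imwrite('pics/t38.png',cv2.resize(f['pixels'][150:250,190:310],None,fx=5,fy=5,interpolation=cv2.INTER_CUBIC))"
```

```text
t 54.48 at [ 0.5819 -0.0392 -0.0081] yaw 67.4 bay [-0.0668 -0.0393]  -> turn -0.004 shift [-0.0002  0.0118  0.0007]
t 54.48 [ 0.5819 -0.0392 -0.0081] bay [-0.0668 -0.0393] yaw 67.4 F [ 1.2312 -0.3657  0.2741]
red scene [(np.float64(147.5), np.float64(100.0))] top [(np.float64(234.9), np.float64(178.5)), (np.float64(224.9), np.float64(207.4))]
  top@.152 [0.6527 0.1313 0.152 ] bay [ 0.1177 -0.0399]
  top@.152 [0.5699 0.1571 0.152 ] bay [0.1101 0.0465]
  scene@.152 [0.5427 0.9337 0.152 ] bay [0.8179 0.3671]
```

View pics/t38.png

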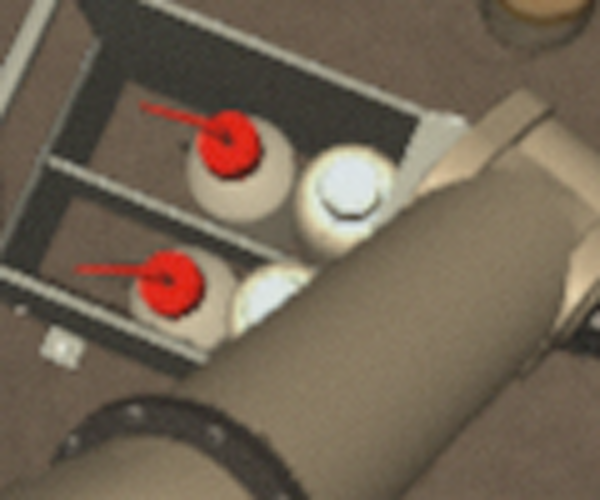

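Not yet in contact (cap unchanged). Push slowly to −0.055.

{"fn": "drive_tool", "kwargs": {
  "targets": [
    [[0.085,0.0,0.005,0,-0.004],[0.085,0.0,0.005,0,0],[0.085,0,0.003,0,0],[0.085,0,0.0,0,0]]
  ]
}}

```text
clock: 55.12
eef_pos: [0.5857, -0.0311, -0.0079]
tcp_rot: [0.136, 0.689, -0.142, 0.697]
force: [-0.5, -1.3, 0.3]
width: 0.0849
```

```bash
python3 -c "
from h import *
look('l39')
f=grab_frame('top')
cv2.imwrite('pics/t39.png',cv2.resize(f['pixels'][150:250,190:310],None,fx=5,fy=5,interpolation=cv2.INTER_CUBIC))"
```

```text
t 55.12 [ 0.5857 -0.0311 -0.0079] bay [-0.058  -0.0398] yaw 67.4 F [-0.4845 -1.3074  0.3114]
red scene [(np.float64(147.5), np.float64(100.0))] top [(np.float64(234.1), np.float64(178.2)), (np.float64(224.9), np.float64(207.4))]
  top@.152 [0.6536 0.1336 0.152 ] bay [ 0.1202 -0.0399]
  top@.152 [0.5699 0.1571 0.152 ] bay [0.1101 0.0465]
  scene@.152 [0.5427 0.9337 0.152 ] bay [0.8179 0.3671]
```

View pics/t39.png

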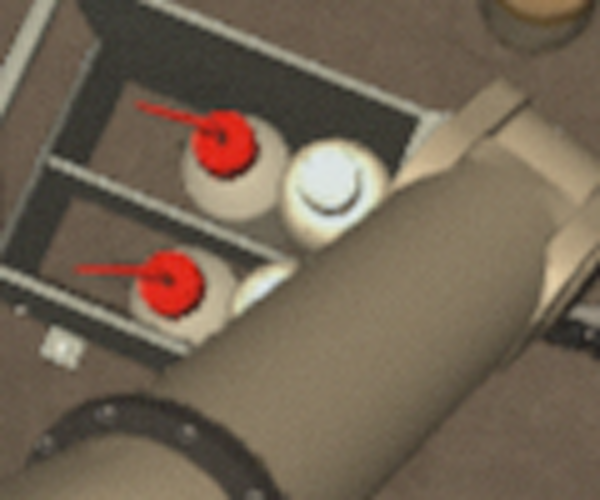

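{"fn": "drive_tool", "kwargs": {
  "targets": [
    [[0.085,0,-0.03,0,0],[0.085,0.0,-0.06,0,0],[0.085,-0.05,-0.03,0,0],[0.085,-0.06,0,0,0],[0.085,-0.06,0,0,0]]
  ]
}}

```text
clock: 55.9
eef_pos: [0.5411, -0.1333, 0.1636]
tcp_rot: [0.135, 0.69, -0.136, 0.698]
force: [0.5, 0.5, 0.9]
width: 0.085
```

{"fn": "drive_tool", "kwargs": {
  "targets": [
    [[0.085,-0.06,0,-0.03,0],[0.085,-0.06,0.0,-0.04,0],[0.085,-0.05,0,-0.04,0],[0.085,0,0,-0.04,0],[0.085,0,0,0,0]]
  ]
}}

```text
clock: 56.52
eef_pos: [0.4271, -0.0798, 0.3023]
tcp_rot: [0.138, 0.697, -0.126, 0.692]
force: [0.1, 0.2, 0.2]
width: 0.085
```

```bash
python3 -c "
from h import *
go([*W(0.0005,.1524),.33],BAYYAW)
f=grab_frame('top')
cv2.imwrite('pics/t40.png',cv2.resize(f['pixels'][150:250,190:310],None,fx=5,fy=5,interpolation=cv2.INTER_CUBIC))
f=grab_frame('scene')
cv2.imwrite('pics/s40.png',cv2.resize(f['pixels'][140:260,200:330],None,fx=5,fy=5,interpolation=cv2.INTER_CUBIC))"
```

```text
t 56.52 at [ 0.4271 -0.0798  0.3023] yaw 68.5 bay [-0.1633  0.0884]  -> turn 0.015 shift [-0.0245  0.1642 -0.0642]
```

View pics/t40.png

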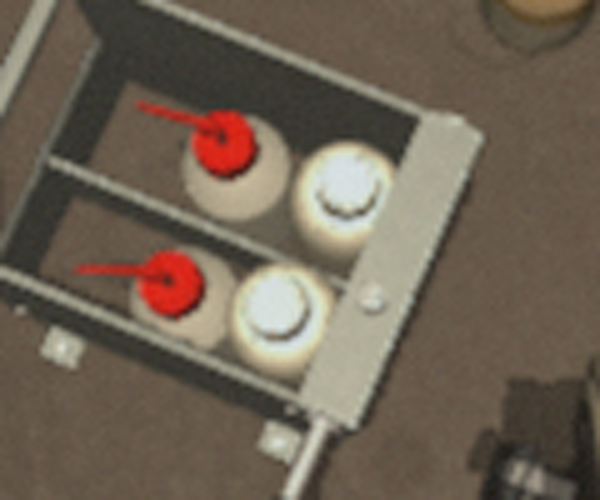

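View pics/s40.png

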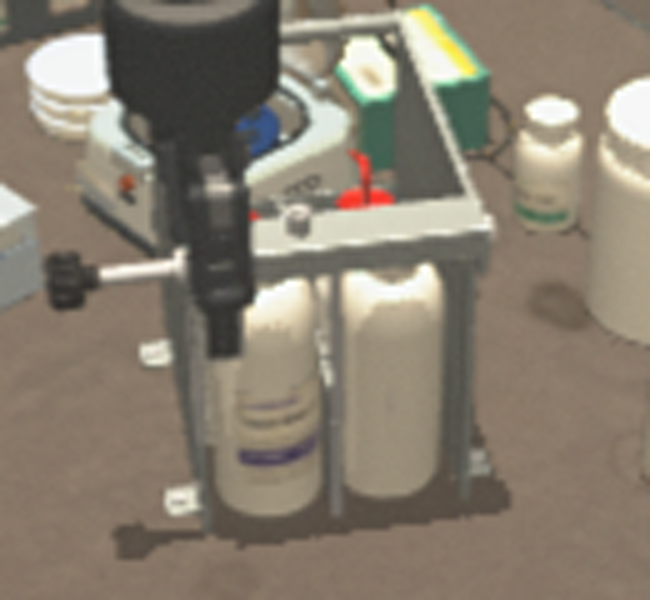

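```bash
python3 -c "
from h import *
f=grab_frame('scene');t=grab_frame('top')
u=.034*np.array([.558,.83])
for n,p in (('B',(200+268/5,140+514/5)),('A',(200+390/5,140+498/5))):
  q=onz(f,p,0)[:2]; c=f['T'][:2,3]; d=(q-c)/np.linalg.norm(q-c); print(n,'base',B(q+.034*d))
for n,p in (('A',(190+347/5,150+186/5)),('B',(190+276/5,150+306/5))): print(n,'cap',B(onz(t,p,.188)))
for n,p in (('W2',(190+224/5,150+144/5)),('W1',(190+171/5,150+283/5))): print(n,'cap',B(onz(t,p,.152)))
"
```

```text
B base [0.0477 0.0375]
A base [ 0.0464 -0.0429]
A cap [ 0.0394 -0.0371]
B cap [0.0485 0.0384]
W2 cap [ 0.1176 -0.039 ]
W1 cap [0.1128 0.0452]
```

{"fn": "drive_tool", "kwargs": {
  "targets": [
    [[0.085,-0.028,0,0,0.015],[0.085,0.0,0.045,0.027,0],[0.085,0,0.045,0.027,0],[0.085,0,0.045,0.027,0],[0.085,0,0.045,0.027,0]]
  ]
}}

```text
clock: 57.35
eef_pos: [0.5771, 0.0283, 0.3237]
tcp_rot: [0.14, 0.702, -0.143, 0.683]
force: [0.8, 0.6, 2.5]
width: 0.085
```

{"fn": "drive_tool", "kwargs": {
  "targets": [
    [[0.085,0,0,0,0],[0.085,0.0,0,0,0],[0.085,0.0,0,0,0]]
  ]
}}

```text
clock: 57.72
eef_pos: [0.5742, 0.0258, 0.3265]
tcp_rot: [0.143, 0.701, -0.142, 0.684]
force: [0.3, 0.1, 0.9]
width: 0.0848
```

```bash
python3 -c "
from h import *
s=sense(); print(s['eef_pos'],B(s['eef_pos']),yaw())
f=grab_frame('wrist'); cv2.imwrite('pics/w41.png',f['pixels'])
"
```

```text
[0.5742 0.0258 0.3265] [-0.0097 -0.0075] 66.74738952416162
```

View pics/w41.png

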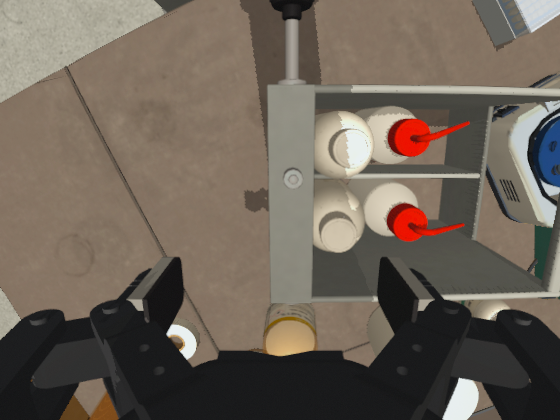

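```bash
python3 -c "
from h import *
f=grab_frame('wrist'); im=f['pixels']
cv2.imwrite('pics/w42.png',cv2.resize(im[80:310,250:450],None,fx=3,fy=2.6,interpolation=cv2.INTER_CUBIC))
for n,p,z in (('h1',(269.5,130),.228),('h2',(314,130),.228),('h3',(271.5,250),.228),('h4',(312.5,250),.228),('A',(342,230),.188),('B',(352,149),.188),('W2',(406,223),.16),('W1',(408,137),.16)): print(n,B(onz(f,p,z)))
"
```

```text
h1 [-0.0168  0.0536]
h2 [0.0153 0.0531]
h3 [-0.0173 -0.0386]
h4 [ 0.015  -0.0391]
A [ 0.0454 -0.0358]
B [0.0519 0.0365]
W2 [ 0.1145 -0.0386]
W1 [0.1103 0.0452]
```

View pics/w42.png

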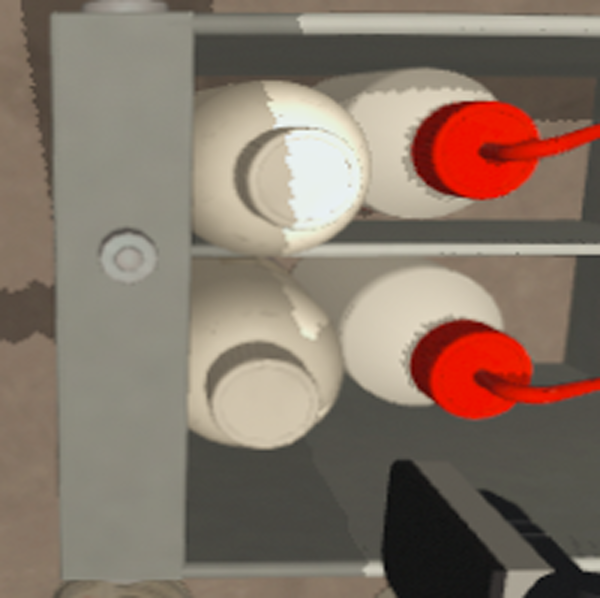

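```bash
python3 -c "
from h import *
f=grab_frame('wrist')
for n,p,z in (('A',(338.3,235),.188),('B',(350.3,148.5),.188),('W2',(250+474/3,80+370/2.6),.16),('W1',(250+478/3,80+150/2.6),.16)): print(n,B(onz(f,p,z)))
"
```

```text
A [ 0.0426 -0.0405]
B [0.0508 0.037 ]
W2 [ 0.117 -0.038]
W1 [0.1121 0.0447]
```

{"fn": "drive_tool", "kwargs": {
  "targets": [
    [[0.085,0,-0.05,0,-0.015],[0.085,0.0,-0.05,0.015,0],[0.085,0,-0.05,0.015,0],[0.085,0.04,0,0,0],[0.085,0.05,0,0,0]]
  ]
}}

```text
clock: 58.5
eef_pos: [0.5432, -0.1232, 0.2369]
tcp_rot: [0.139, 0.701, -0.135, 0.687]
force: [1.0, 1.2, 0.6]
width: 0.0848
```

{"fn": "drive_tool", "kwargs": {
  "targets": [
    [[0.085,0.05,0,0,0],[0.085,0.05,0,0,0],[0.085,0.05,0,0,0],[0.085,0.05,0,0,0],[0.085,0,0,0,0]]
  ]
}}

```text
clock: 59.12
eef_pos: [0.5357, -0.1199, 0.0347]
tcp_rot: [0.138, 0.704, -0.135, 0.683]
force: [-0.8, 0.3, 0.5]
width: 0.0848
```

```bash
python3 -c "
from h import *
go([*W(-.12,-.041),-.010],BAYYAW)"
```

```text
t 59.12 at [ 0.5357 -0.1199  0.0347] yaw 67.7 bay [-0.159  -0.0273]  -> turn 0.001 shift [0.0442 0.0391 0.015 ]
```

{"fn": "drive_tool", "kwargs": {
  "targets": [
    [[0.085,0.035,0,0.013,0],[0.085,0.0,0,0,0],[0.085,0.0,0,0,0],[0.085,0.0,0,0,0]]
  ]
}}

```text
clock: 59.62
eef_pos: [0.5501, -0.1253, 0.0031]
tcp_rot: [0.138, 0.701, -0.135, 0.686]
force: [0.4, -0.3, 0.0]
width: 0.0849
```

```bash
python3 -c "
from h import *
go([*W(-.12,-.041),-.010],BAYYAW)
print(Ro.from_quat(sense()['tcp_rot']).as_matrix()[:,0])"
```

```text
t 59.62 at [ 0.5501 -0.1253  0.0031] yaw 67.7 bay [-0.1586 -0.0426]  -> turn 0.001 shift [ 0.0132  0.0386 -0.0013]
[-0.0204  0.0085 -0.9998]
```

{"fn": "drive_tool", "kwargs": {
  "targets": [
    [[0.085,0.013,0.015,-0.001,0],[0.085,0.0,0.025,0,0],[0.085,0.0,0.025,0,0],[0.085,0.0,0.015,0,0],[0.085,0.0,0.0,0,0]]
  ]
}}

```text
clock: 60.25
eef_pos: [0.5788, -0.0489, -0.0121]
tcp_rot: [0.137, 0.702, -0.134, 0.685]
force: [0.6, -0.1, -0.6]
width: 0.0851
```

```bash
python3 -c "
from h import *
go([*W(-.054,-.041),-.010],BAYYAW)
print(sense()['force'])"
```

```text
t 60.25 at [ 0.5788 -0.0489 -0.0121] yaw 67.9 bay [-0.077  -0.0401]  -> turn 0.004 shift [-0.0021  0.023   0.0009]
[ 0.5927 -0.1117 -0.6176]
```

{"fn": "drive_tool", "kwargs": {
  "targets": [
    [[0.085,-0.001,0.01,0,0],[0.085,0.0,0.009,0,0],[0.085,0.0,0.004,0,0]]
  ]
}}

```text
clock: 60.62
eef_pos: [0.587, -0.031, -0.0104]
tcp_rot: [0.138, 0.702, -0.137, 0.685]
force: [-1.2, -3.4, 0.1]
width: 0.0846
```

```bash
python3 -c "
from h import *
look('l43')
f=grab_frame('top')
cv2.imwrite('pics/t43.png',cv2.resize(f['pixels'][150:250,190:310],None,fx=5,fy=5,interpolation=cv2.INTER_CUBIC))"
```

```text
t 60.62 [ 0.587  -0.031  -0.0104] bay [-0.0574 -0.0409] yaw 67.6 F [-1.1871 -3.4172  0.0633]
red scene [(np.float64(147.5), np.float64(100.0))] top [(np.float64(233.4), np.float64(178.0)), (np.float64(224.9), np.float64(207.4))]
  top@.152 [0.6541 0.1355 0.152 ] bay [ 0.1222 -0.0396]
  top@.152 [0.5699 0.1571 0.152 ] bay [0.1101 0.0465]
  scene@.152 [0.5427 0.9337 0.152 ] bay [0.8179 0.3671]
```

View pics/t43.png

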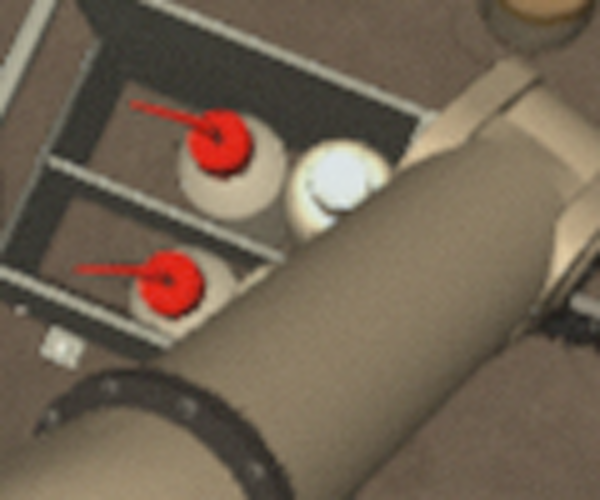

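{"fn": "drive_tool", "kwargs": {
  "targets": [
    [[0.085,0,0.001,0,0],[0.085,0,-0.02,0,0],[0.085,0.0,-0.05,0,0],[0.085,-0.05,-0.03,0,0],[0.085,-0.055,0,0,0]]
  ]
}}

```text
clock: 61.4
eef_pos: [0.55, -0.1245, 0.0952]
tcp_rot: [0.14, 0.703, -0.137, 0.684]
force: [1.8, 0.3, 0.4]
width: 0.085
```

{"fn": "drive_tool", "kwargs": {
  "targets": [
    [[0.085,-0.06,0,0,0],[0.085,-0.06,0,0,0],[0.085,-0.06,0.0,0,0],[0.085,-0.05,0,0,0],[0.085,0,0,0,0]]
  ]
}}

```text
clock: 62.02
eef_pos: [0.5592, -0.1245, 0.3279]
tcp_rot: [0.138, 0.7, -0.134, 0.688]
force: [0.9, -0.1, 0.2]
width: 0.0852
```

```bash
python3 -c "
from h import *
go([*W(-.01,-.0075),.327],BAYYAW)"
```

```text
t 62.02 at [ 0.5592 -0.1245  0.3279] yaw 67.8 bay [-0.1544 -0.0507]  -> turn 0.003 shift [ 0.0022  0.1444 -0.0432]
```

{"fn": "drive_tool", "kwargs": {
  "targets": [
    [[0.085,0,0.048,-0.014,0],[0.085,0,0.048,-0.014,0],[0.085,0.0,0.048,-0.014,0],[0.085,0,0,0,0],[0.085,0,0,0,0]]
  ]
}}

```text
clock: 62.65
eef_pos: [0.5724, 0.0251, 0.3243]
tcp_rot: [0.138, 0.703, -0.135, 0.685]
force: [-0.3, -0.4, -0.4]
width: 0.0851
```

```bash
python3 -c "
from h import *
s=sense(); print(s['eef_pos'],B(s['eef_pos']),yaw())
f=grab_frame('wrist'); cv2.imwrite('pics/w44.png',cv2.resize(f['pixels'][80:310,250:450],None,fx=3,fy=2.6,interpolation=cv2.INTER_CUBIC))
"
```

```text
[0.5724 0.0251 0.3243] [-0.011  -0.0061] 67.74634466332226
```

View pics/w44.png

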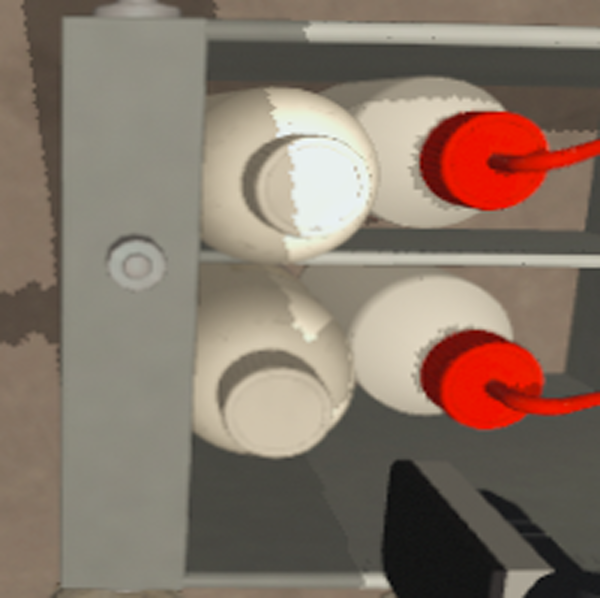

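```bash
python3 -c "
from h import *
f=grab_frame('wrist')
P=lambda x,y:(250+x/3,80+y/2.6)
for n,p,z in (('h1',P(62,180),.228),('h2',P(202,180),.228),('h3',P(62,410),.228),('h4',P(191,410),.228),('A',P(277,412),.188),('B',P(312,185),.188),('W2',P(486,378),.16),('W1',P(487,160),.16)): print(n,B(onz(f,p,z)))
go([*W(0.0005,.1524),.33],BAYYAW)
"
```

```text
h1 [-0.0191  0.0408]
h2 [0.0148 0.0409]
h3 [-0.0195 -0.0267]
h4 [ 0.0137 -0.0267]
A [ 0.0439 -0.0413]
B [0.0504 0.0367]
W2 [ 0.1183 -0.0375]
W1 [0.111 0.044]
t 62.75 at [0.5726 0.0238 0.3249] yaw 67.6 bay [-0.0122 -0.0067]  -> turn -0.001 shift [-0.0012  0.0127 -0.1592]
```

{"fn": "drive_tool", "kwargs": {
  "targets": [
    [[0.085,-0.005,0.004,-0.053,0],[0.085,0,0.004,-0.053,0],[0.085,0.0,0.004,-0.053,0],[0.085,0,0,0,0],[0.085,0,0,0,0]]
  ]
}}

```text
clock: 63.38
eef_pos: [0.4569, 0.082, 0.3372]
tcp_rot: [0.138, 0.706, -0.138, 0.681]
force: [0.2, 0.6, -0.3]
width: 0.0846
```

```bash
python3 -c "
from h import *
go([*W(0.0005,.1524),.194],BAYYAW)
f=grab_frame('wrist'); cv2.imwrite('pics/w45.png',f['pixels'])
"
```

```text
t 63.38 at [0.4569 0.082  0.3372] yaw 67.5 bay [-0.0023  0.1224]  -> turn -0.003 shift [ 0.1441  0.0036 -0.025 ]
```

View pics/w45.png

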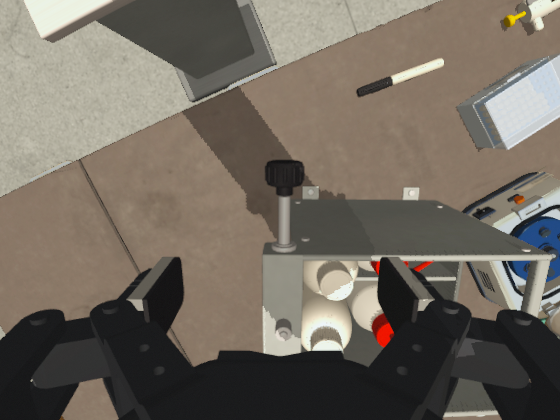

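{"fn": "drive_tool", "kwargs": {
  "targets": [
    [[0.085,0.03,0.0036,-0.025,0],[0.085,0.04,0,0,0],[0.085,0.03,0,0,0],[0.085,0,0,0,0],[0.085,0,0,0,0]]
  ]
}}

```text
clock: 64.05
eef_pos: [0.4326, 0.0948, 0.2386]
tcp_rot: [0.138, 0.705, -0.14, 0.681]
force: [-0.1, 0.3, 0.5]
width: 0.0852
```

```bash
python3 -c "
from h import *
go([*W(0.0005,.1515),.194],BAYYAW)
f=grab_frame('wrist'); cv2.imwrite('pics/w46.png',f['pixels'])
"
```

```text
t 64.05 at [0.4326 0.0948 0.2386] yaw 67.3 bay [0.0003 0.1497]  -> turn -0.005 shift [ 0.0446  0.0007 -0.0004]
```

View pics/w46.png

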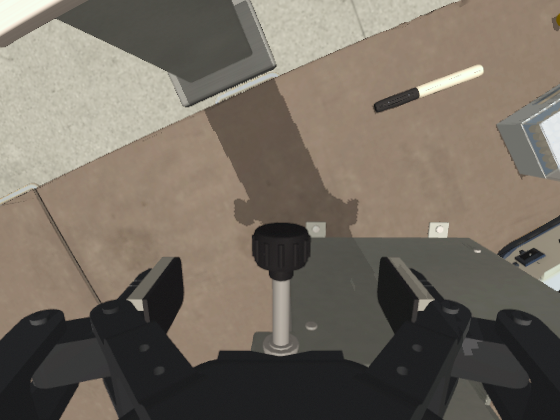

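Knob at (281,250), centred between the fingers. Descend and grip.

{"fn": "drive_tool", "kwargs": {
  "targets": [
    [[0.085,0.03,0,0,0],[0.085,0.014,0,0,0],[0.085,0,0,0,0],[0.085,0,0,0,0]]
  ]
}}

```text
clock: 64.6
eef_pos: [0.4305, 0.0963, 0.1949]
tcp_rot: [0.138, 0.705, -0.138, 0.681]
force: [0.7, -1.4, 0.5]
width: 0.0849
```

{"fn": "drive_tool", "kwargs": {
  "targets": [
    [[0.02,0,0,0,0],[0.02,0,0,0,0],[0.02,0,0,0,0],[0.02,0,0,0,0],[0.02,0,0,0,0]]
  ],
  "newtons": 60
}}

```text
clock: 65.22
eef_pos: [0.4298, 0.0959, 0.1944]
tcp_rot: [0.138, 0.706, -0.138, 0.681]
force: [-2.3, -0.6, 7.3]
width: 0.0281
```

```bash
python3 -c "
from h import *
s=sense(); print(s['eef_pos'],B(s['eef_pos']),s['force'],s['width'])
f=grab_frame('wrist'); cv2.imwrite('pics/w47.png',f['pixels'])
"
```

```text
[0.4298 0.0959 0.1944] [0.0002 0.1527] [-2.2699 -0.6164  7.3214] 0.02813865418258287
```

View pics/w47.png

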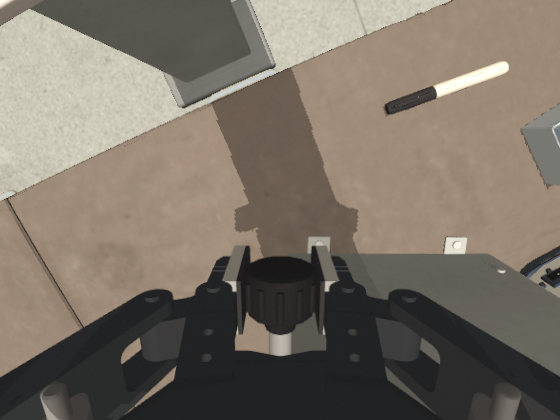

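{"fn": "drive_tool", "kwargs": {
  "targets": [
    [[0.02,0,0,0.008,0],[0.02,0,0,0.01,0],[0.02,0,0,0.01,0],[0.02,0,0,0.008,0],[0.02,0,0,0.0,0]]
  ]
}}

```text
clock: 65.9
eef_pos: [0.4665, 0.0806, 0.1944]
tcp_rot: [0.138, 0.703, -0.139, 0.683]
force: [7.0, -6.2, 5.3]
width: 0.0281
```

```bash
python3 -c "
from h import *
s=sense(); print(s['eef_pos'],B(s['eef_pos']),s['force'],s['width'],s['force'][:2]@BY)
"
```

```text
[0.4665 0.0806 0.1944] [-0.     0.113] [ 6.9912 -6.2033  5.3097] 0.028081418951743188 -8.825624248188642
```

{"fn": "drive_tool", "kwargs": {
  "targets": [
    [[0.02,0,0,0.007,0],[0.02,0,0,0.003,0],[0.02,0,0,0.0,0]]
  ]
}}

```text
clock: 66.28
eef_pos: [0.4676, 0.0801, 0.194]
tcp_rot: [0.139, 0.711, -0.137, 0.676]
force: [-30.9, 6.2, 51.3]
width: 0.0284
```

```bash
python3 -c "
from h import *
s=sense(); print(s['eef_pos'],B(s['eef_pos']),s['force'],s['width'],s['force'][:2]@BY)
f=grab_frame('wrist'); cv2.imwrite('pics/w48.png',f['pixels'])
"
```

```text
[0.4676 0.0801 0.194 ] [-0.      0.1118] [-30.8616   6.225   51.2839] 0.02839344769370885 30.908877162923407
```

View pics/w48.png

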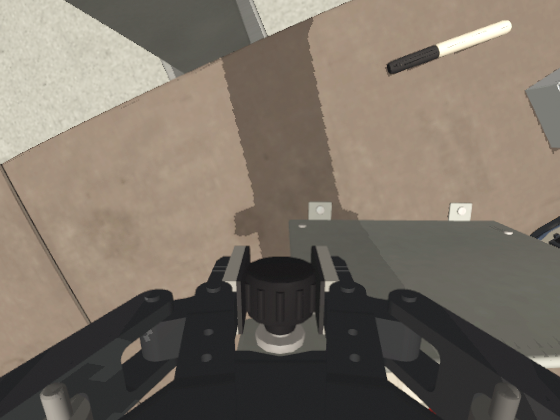

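{"fn": "drive_tool", "kwargs": {
  "targets": [
    [[0.02,0,0,-0.006,0],[0.02,0,0,0,0]]
  ]
}}

```text
clock: 66.58
eef_pos: [0.4676, 0.0801, 0.1943]
tcp_rot: [0.139, 0.705, -0.138, 0.681]
force: [-4.4, -2.6, 20.8]
width: 0.0281
```

{"fn": "drive_tool", "kwargs": {
  "targets": [
    [[0.085,0,0,0,0],[0.085,0,0,0,0],[0.085,0,0,0,0],[0.085,-0.02,0,0,0],[0.085,-0.05,0,0,0]]
  ]
}}

```text
clock: 67.2
eef_pos: [0.4676, 0.0804, 0.2619]
tcp_rot: [0.137, 0.707, -0.14, 0.68]
force: [1.6, 1.5, 0.4]
width: 0.085
```

{"fn": "drive_tool", "kwargs": {
  "targets": [
    [[0.085,-0.05,0,0,0],[0.085,-0.03,0,-0.04,0],[0.085,0,0,-0.05,0],[0.085,0,0,0,0],[0.085,0,0,0,0]]
  ]
}}

```text
clock: 67.82
eef_pos: [0.4074, 0.1073, 0.335]
tcp_rot: [0.135, 0.714, -0.137, 0.673]
force: [-0.1, 0.1, 0.4]
width: 0.0848
```

```bash
python3 -c "
from h import *
s=sense(); print(s['clock'],s['eef_pos'],B(s['eef_pos']),s['force'])
f=grab_frame('wrist'); cv2.imwrite('pics/w49.png',f['pixels'])
f=grab_frame('top'); cv2.imwrite('pics/t49.png',f['pixels'])
f=grab_frame('scene'); cv2.imwrite('pics/s49.png',cv2.resize(f['pixels'][110:270,160:350],None,fx=4,fy=3.7,interpolation=cv2.INTER_CUBIC))
"
```

```text
67.825 [0.4074 0.1073 0.335 ] [0.0022 0.1778] [-0.086   0.1305  0.3618]
```

View pics/w49.png

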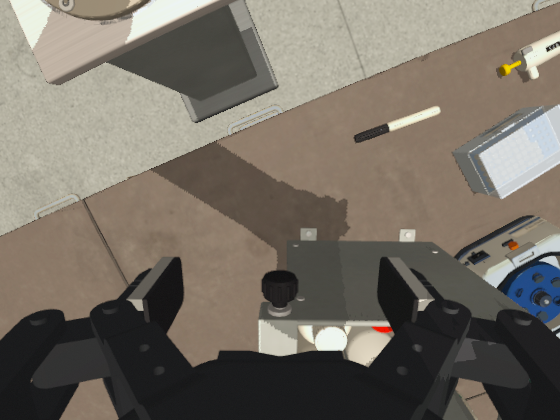

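View pics/t49.png

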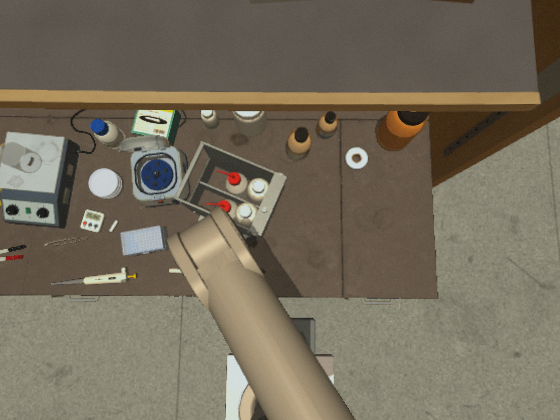

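View pics/s49.png

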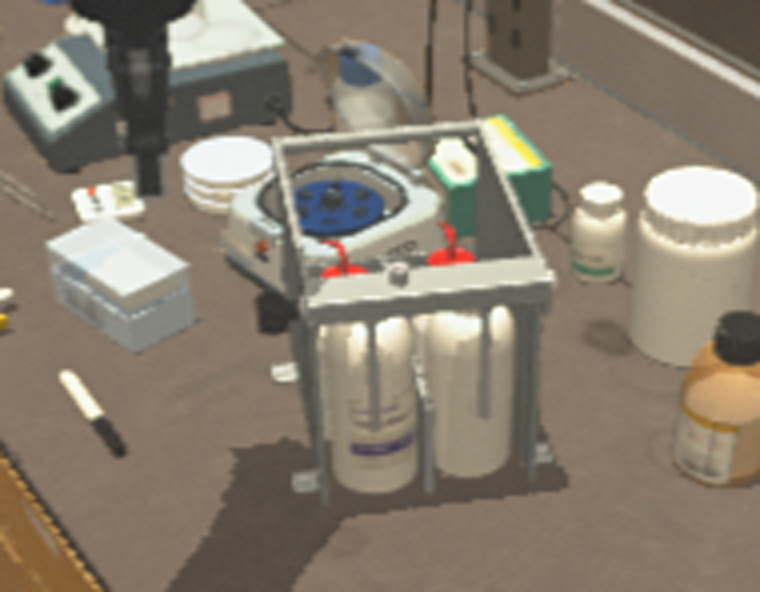

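The pins now hang mid-lane in front of both tall bottles (scene crop at about (374,375) and (484,365)). The knob is home, and all four bottles stand upright inside.

```bash
python3 -c "
from station import *
print(sign_off())"
```

```text
the job is handed in; nothing more can be done
None
```

All four bottles stand upright in the bay, locked behind the gate, and the job is handed in at about 68 s of the 210 s allowed.

**What I did:** I pulled the gate knob out to its hard stop, about 41 mm. I then slid one wash bottle and one tall bottle into each lane, pushing them low down. Last, I pushed the knob home again, 40.9 mm of travel to a hard stop at about 31 N.

**Last checks:**
- The final pictures show both pins hanging mid-lane in front of the bottles.
- The marker, tip box and tape roll look unmoved in the final pictures.
- The gripper was clear of everything when I handed in.

**What went wrong or disagreed:**
- **Near topple:** The first push met wash bottle 1 too high. It tilted close to tipping, but I backed off and it settled upright. I pushed lower from then on.
- **Wash bottle 2 slid on by itself:** It ended up about 70 mm deeper in its lane than where I had left it, still upright.
- **Far tall bottle:** It tilted slightly against the bottle ahead of it while I pushed it the last few millimetres. My final estimate puts its axis about 44–46 mm inside the mouth line, and an earlier top view said 38–39 mm, against the 40 mm needed. The pin did pass in front of it. The near tall bottle measured about 50 mm.

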